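# Change the batch in the bench deburring machine

### The job

Change the batch in the bench deburring machine: first throw its side lever into the notch nearest the robot (stop), then swing the hinged guard up past its balance point so that it stays open on its own, move every finished round-ended strap from the bed into the shallow wooden tray, and lay exactly three of the four square-ended bars on the bed in a single layer, leaving the fourth bar on the desk. With that done, swing the guard fully shut and then throw the lever into the middle notch (slow run). Leave the screwdriver and the tape roll where they lie.

Things in the scene. Friction and masses are not known exactly. Their poses are not given: they have to be found in the camera images.
- bed (a point): centre of the bed floor of a fixed bench deburring machine (grey open box 164 x 244 x 60 mm), turned by up to 0.15 rad. Axes: x from the robot side to the hinge side, y to the lever side, z up. The bed is a well, inside 148 mm (x) by 228 mm (y), floor 30 mm above the desk, walls 8 mm thick and 30 mm high above the floor.
- guard (a joint): the guard, a flat framed clear panel 157 x 240 x 8 mm over the bed, hinged along the machine's far edge: 0 = shut (flat), 2.0 rad = fully open on its stop, leaning back. The hinge is free and lightly damped: the guard (0.35 kg) falls shut from below about 1.57 rad and falls open to the stop from above it.
- guard_hinge (a point): middle of the guard's hinge line, 80 mm on the +x side of the bed's centre and 38 mm above the bed floor; x, y, z axes as for the bed (the hinge line runs along y). Fixed to the machine.
- guard_pin (a point): grip point of the guard: a round steel pin, 12 mm thick, standing 62 mm out of the guard's front corner on the -y side (away from the lever), parallel to the hinge. From this point the panel's edge is 30 mm one way, the pin's 17 mm end button 27 mm the other. It is 151 mm from the hinge line, 68 mm above the desk when shut, and arcs up and away from the robot as the guard opens.
- lever (a joint): the lever on the machine's +y side, swinging about a horizontal axis along the machine's y: 0 = stop notch, leaning to the robot; 0.5 = middle notch, upright (slow run); 1.0 rad = far notch, leaning away (fast run, where it starts). The gaps between the teeth of the aluminium quadrant beside it mark the notches. A stiff pivot holds the lever wherever it is left; about 2 N at the knob moves it.
- lever_pivot (a point): the lever's pivot, 168 mm on the +y side of the bed's centre and 15 mm above the bed floor; axes as for the bed. Fixed to the machine.
- lever_knob (a point): centre of the black ball knob, 26 mm in diameter, at the lever's end, 100 mm from the pivot; the lever's shank is 10 mm thick. Turns with the lever.
- out_tray_in (a point): centre of the inner floor of the shallow wooden tray for the finished straps, fixed on the desk: outside 200 mm (its x) by 140 mm (its y) and 30 mm high, walls 4 mm, floor 4 mm above the desk.
- bar1_center (a point): centre of a loose plain steel bar with square sawn ends, 84 mm (its x) by 22 mm (y) by 18 mm (z), 0.15 kg; four such bars start on the desk to the right
- bar2_center (a point): centre of a loose plain steel bar with square sawn ends, 84 mm (its x) by 22 mm (y) by 18 mm (z), 0.15 kg; four such bars start on the desk to the right
- bar3_center (a point): centre of a loose plain steel bar with square sawn ends, 84 mm (its x) by 22 mm (y) by 18 mm (z), 0.15 kg; four such bars start on the desk to the right
- bar4_center (a point): centre of a loose plain steel bar with square sawn ends, 84 mm (its x) by 22 mm (y) by 18 mm (z), 0.15 kg; four such bars start on the desk to the right
- strap1_center (a point): centre of a finished steel clamp strap with round ends and a long slot, 80 mm (its x) by 28 mm (y) by 12 mm (z), 0.12 kg; one to three of them start in the machine's bed, lying along the bed's x side by side (absent ones read None)
- strap2_center (a point): centre of a finished steel clamp strap with round ends and a long slot, 80 mm (its x) by 28 mm (y) by 12 mm (z), 0.12 kg; one to three of them start in the machine's bed, lying along the bed's x side by side (absent ones read None)
- strap3_center (a point): centre of a finished steel clamp strap with round ends and a long slot, 80 mm (its x) by 28 mm (y) by 12 mm (z), 0.12 kg; one to three of them start in the machine's bed, lying along the bed's x side by side (absent ones read None)
- screwdriver: bystander to leave alone: screwdriver 171 mm long, behind the wooden tray; origin under its centre
- masking_tape: bystander to leave alone: roll of tape 104 mm across, behind the bars; origin under its centre
Things that resemble listed ones, but are neither listed nor needed, are in the scene too. Of the things shaped like the part that bears out_tray_in, the wooden one is meant.

How it is judged:
By the outcome, as a careful person would: the job done as asked, in the order asked, and still so for the second after the job is handed in, with the robot touching nothing.
Of strap1, strap2, strap3 only 1 to 3 are there at a start; the rules pass over those that are not, and their reading is None.
At some moment in a run one of bar1, bar2, bar3, bar4 may be knocked a few centimetres aside while the robot is not near it.
Once in a run the grip may slacken for a moment while it holds something.
It also fails if it takes over 210 s, if anything falls off the work surface, if the arm or the gripper's body presses on something with over 40 N, if the wrist force passes 120 N, or if a joint passes its speed limit or range.

### The arm

A 6-joint arm with a two-finger parallel gripper is mounted at the origin on a cart in front of the work surface, level with it; the furniture and walls round the work are solid. World frame = base frame: x ahead of the robot, y to its left, z up, the work surface at z = 0. Lengths are in m, angles in rad, forces in N, time in s.
With the tool pointing down it reaches from about 0.375 to 0.975 m from the base axis. Payload 3.8 kg.
Tool frame: the origin (TCP) lies midway between the tips of the shut fingers; the grasp point (between the pads) lies 19 mm behind it; z points along the fingers, y is the direction in which the jaws open and shut (so a half turn about z gives the same grasp; the last joint's range is limited). The gripper opens to 85 mm and grips with 20 to 120 N. Pads are 22 mm wide; open, the fingers measure 114 mm over their backs; the gripper's body (76 mm by 85 mm) begins 54 mm behind the grasp point. The pads swing forward as they close: fully open they stand 13 mm farther back than shut.
Start: joints at [1.208, 0.264, 1.604, -0, 1.274, -0.037], TCP at [0.216, 0.639, 0.204] pointing down, gripper open.
Joint ranges: [-2.63, 2.63], [-0.94, 2.18], [0.31, 2.57], [-1.31, 4.45], [0, 2.66], [-2.55, 2.55]. Speed limits (rad/s): [2.57, 2.57, 3.14, 3.14, 3.14, 3.14].

### API

Orientations are given as a rotation vector (axis times angle).
In Python, from workcell import bot gives the robot as it stands.
- The arm moves only by the tool arm_command, never from a script. Its argument "targets" is text: rows parted by semicolons, each of 7 numbers parted by spaces: the shift along the tool's x, y, z in mm, then the turn, a rotation vector about the tool's x, y, z in degrees, then the opening, from 0 (shut) to 1 (fully open). A call has 1 to 10 rows; each row is the pose to reach, as a shift and turn from the pose commanded when the call began, along the tool's axes at that moment; what a row does not reach only later rows make up. A row lasts 1/12 s, in which the tool goes at most 41.7 mm and 7.16 degrees, less where a joint would pass 70% of its speed; a pose out of reach is approached as far as the arm can. A call with a gripper value outside its range is refused whole. The fingers move at their own pace and stop on an object; "newtons" is the grip in N (left out, the last holds). Time passes only in rows, so rows that repeat a pose let the fingers close. It gives the time, the measured TCP pose, the force and the opening at its end, in the units of the state.
- bot.read_state(): the state, without advancing time (a new reading comes with each control period).
- bot.read_camera(name): name is "side" or "top"; returns (picture, depth): 384x512x3 uint8, blue, green, red; 384x512 float32, m along the optical axis (not along the pixel's ray), 0 where there is no reading.
- bot.camera_params(name): a dict with "fov_y" (degrees; the focal length in pixels is half the picture's height over the tangent of half this angle, whatever the lens; pixels are square), "cx", "cy" (the principal point, pixels), "k1" (the pictures are not rectified: a ray, as slopes to the right and down, at radius r is drawn at 1 + k1 r^2 times it, then the intrinsics apply), "xyz" and "rotation" of the camera in the world. Camera axes: x right, y up, looking along -z (the intrinsics and any distortion apply to the point x, -y, -z); pixel columns grow to the right and rows downward; lengths in m; the calibration is good to about 2 mm. A picture is of the moment at which its call begins. camera_params takes no time and is no camera call.
- bot.finish_job(): hands the job in, once; it reports no verdict.
The state is a dict: "time": time; "q": joint angles; "joint_vel": joint speeds; "joint_torque": joint torques, N m; "tool_pos": TCP position; "tcp_rot": TCP orientation; "wrist_force": force on the tool from outside, world axes, zero at the start; "torque": the same for the moment, N m; "width": opening from 0.0 (shut) to 1.0 (fully open).
Only numpy, scipy, OpenCV 4.12 (cv2) and the standard library are available. Lean on these libraries where they do the work, as an engineer would, in place of code of your own. Each camera call takes 0.05 s, during which the arm holds its last target.

## Working session

There is one attempt and no reset: what is moved stays moved. The work goes in short steps, Python scripts to look and compute and a tool call to move; the robot and the scene stay as the last step left them, time stands still between calls to the robot, and variables do not carry over. Pictures are saved under pics/ and viewed, and the job is handed in when it is done.

Besides the shell and the picture viewer there is one more tool, called as name(argument=value, ...), one argument or row to a line, values as JSON. arm_command: Moves the arm, as the interface text tells. Its arguments: {"type":"object","properties":{"targets":{"type":"string"},"newtons":{"type":"number"}},"required":["targets"]}

```bash
ls -la; mkdir -p pics; cat > h.py <<'E'
import numpy as np, cv2
from workcell import bot
from scipy.spatial.transform import Rotation as R
def cam(name):
    p=bot.camera_params(name); return p
def shot(name,fn=None):
    im,d=bot.read_camera(name)
    if fn: cv2.imwrite('pics/'+fn,im)
    return im,d
def rotm(p):
    r=np.array(p['rotation'],float)
    return r if r.shape==(3,3) else R.from_rotvec(r).as_matrix()
def K(p):
    f=192/np.tan(np.radians(p['fov_y'])/2); return f
def ray(name,u,v):
    p=cam(name);f=K(p)
    x=(u-p['cx'])/f;y=(v-p['cy'])/f
    rd=np.hypot(x,y);r=rd
    for _ in range(20): r=rd/(1+p['k1']*r*r)
    s=r/rd if rd>0 else 1
    return np.array(p['xyz']),rotm(p)@np.array([x*s,-y*s,-1])
def plane(name,u,v,z):
    o,d=ray(name,u,v); t=(z-o[2])/d[2]; return o+t*d
def dep(name,u,v,dm):
    o,d=ray(name,u,v); return o+d*dm
def proj(name,P):
    p=cam(name);f=K(p); c=rotm(p).T@(np.array(P)-np.array(p['xyz']))
    x=c[0]/-c[2];y=-c[1]/-c[2];k=1+p['k1']*(x*x+y*y)
    return p['cx']+f*x*k,p['cy']+f*y*k
def cloud(name,d):
    p=cam(name);f=K(p);v,u=np.mgrid[0:384,0:512]
    x=(u-p['cx'])/f;y=(v-p['cy'])/f;rd=np.hypot(x,y)+1e-12;r=rd.copy()
    for _ in range(20): r=rd/(1+p['k1']*r*r)
    s=r/rd
    c=np.stack([x*s*d,-y*s*d,-d],-1)
    return c@rotm(p).T+np.array(p['xyz'])
E
python3 - <<'E'
from h import *
print(bot.read_state())
for n in('side','top'):
    print(n,cam(n)); im,d=shot(n,n+'0.png'); np.save(n+'0.npy',d)
E
```

```text
total 12
drwxr-xr-x  3 agent agent 4096 Dec  7 14:47 .
drwxr-xr-x 23 root  root  4096 Dec  7 14:47 ..
drwxr-xr-x  2 agent agent 4096 Dec  7 14:47 pics
{'time': 0.0, 'q': array([ 1.20812559e+00,  2.64786721e-01,  1.60539003e+00, -1.12595607e-06,
        1.27370467e+00, -3.69093027e-02]), 'joint_vel': array([ 0.00029724, -0.00036755, -0.00072443,  0.00021943, -0.00153271,
       -0.00201983]), 'joint_torque': array([-1.95576911e-03, -5.15118134e+01, -3.67308962e+01, -3.30408426e-06,
        1.31277167e-02, -1.01034232e-05]), 'tool_pos': array([0.21574309, 0.63874501, 0.20263083]), 'tcp_rot': array([-0.50937095, -3.09956223,  0.00352349]), 'wrist_force': array([ 0.30909296, -0.20950471, -0.10947812]), 'torque': array([-0.01504531, -0.00302199, -0.02459232]), 'width': 1.0005866068420932}
side {'fov_y': 52.28312192126992, 'cx': 256.0631784681923, 'cy': 189.2425619060282, 'k1': -0.010969980548630775, 'xyz': array([-0.30633177, -0.73986358,  0.76159373]), 'rotation': array([ 0.99342295, -0.45389338, -0.72963802])}
top {'fov_y': 47.295430393818805, 'cx': 264.2725893258859, 'cy': 194.3316639144871, 'k1': -0.1559261121177152, 'xyz': array([-0.00578513,  0.3280866 ,  1.73826607]), 'rotation': array([ 0.23589449, -0.37415349, -1.9939036 ])}
```

View pics/top0.png

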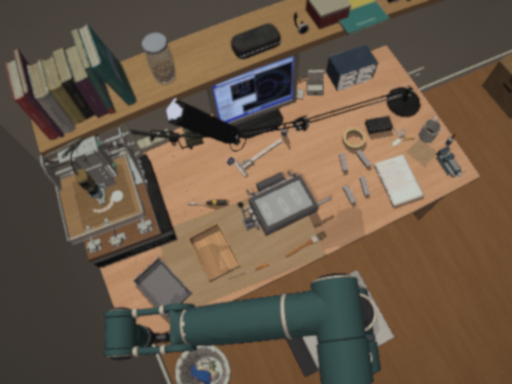

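View pics/side0.png

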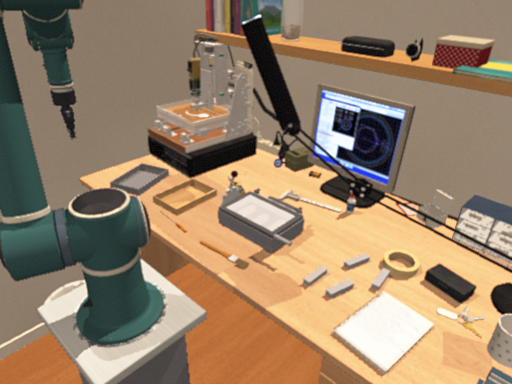

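```bash
python3 - <<'E'
from h import *
t=cv2.imread('pics/top0.png');s=cv2.imread('pics/side0.png')
cv2.imwrite('pics/tc.png',cv2.resize(t[130:300,150:400],None,fx=3.2,fy=3.2,interpolation=2))
cv2.imwrite('pics/sc.png',cv2.resize(s[155:305,155:405],None,fx=3.2,fy=3.2,interpolation=2))
d=np.load('top0.npy');c=cloud('top',d);np.set_printoptions(precision=3,suppress=True)
for u,v in [(213,252),(283,203),(350,195),(365,187),(343,162),(363,160),(350,138),(240,210),(330,250),(200,202)]:
    print(u,v,c[v,u])
for P in [(.4,0,0),(.8,0,0),(.6,.3,0),(.6,-.3,0)]: print(P,proj('top',P),proj('side',P))
E
```

```text
213 252 [ 0.47   0.332 -0.004]
283 203 [ 0.513 -0.005  0.071]
350 195 [ 0.439 -0.289  0.013]
365 187 [ 0.441 -0.364  0.019]
343 162 [ 0.582 -0.334  0.027]
363 160 [ 0.554 -0.42   0.023]
350 138 [ 0.686 -0.438 -0.011]
240 210 [0.584 0.158 0.005]
330 250 [ 0.268 -0.1    0.002]
200 202 [0.691 0.295 0.001]
(0.4, 0, 0) (np.float64(293.46326118063774), np.float64(232.54275376944477)) (np.float64(232.3068897667796), np.float64(241.9708708417238))
(0.8, 0, 0) (np.float64(252.1371954656692), np.float64(154.03822674543426)) (np.float64(306.4145537634075), np.float64(197.7665136414626))
(0.6, 0.3, 0) (np.float64(207.47965053573466), np.float64(221.04222039434495)) (np.float64(216.1224525186774), np.float64(188.88339395653458))
(0.6, -0.3, 0) (np.float64(333.3808928325111), np.float64(164.29174859271944)) (np.float64(345.90393452471784), np.float64(255.10322810708993))
```

View pics/tc.png

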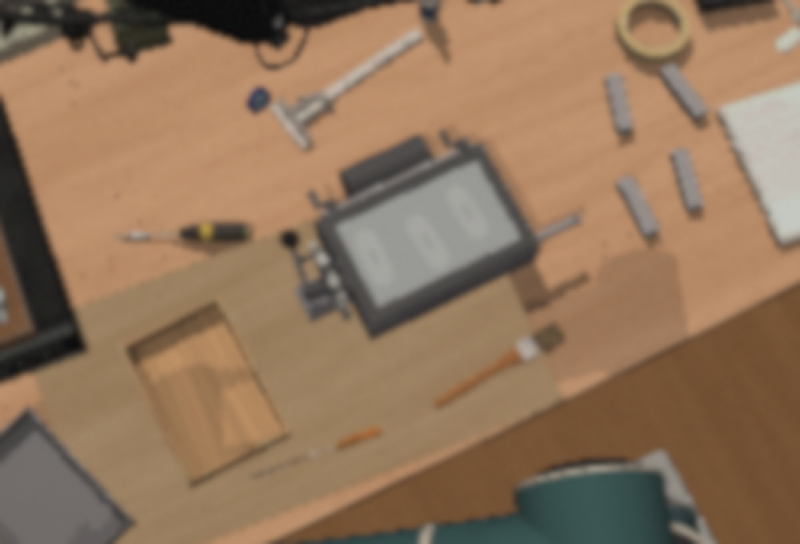

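View pics/sc.png

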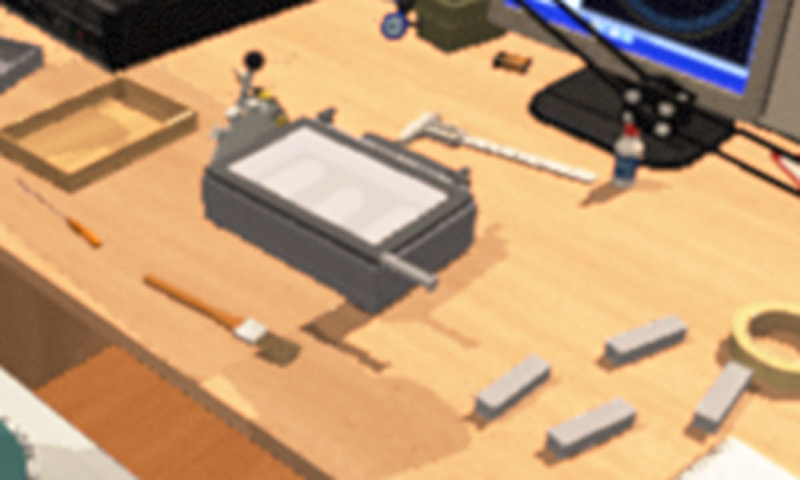

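```bash
python3 - <<'E'
from h import *
np.set_printoptions(precision=4,suppress=True)
t=cv2.imread('pics/top0.png');s=cv2.imread('pics/side0.png')
# clear panel: bright grey, low sat
def pl(n,ps,z): return np.array([plane(n,u,v,z)[:2] for u,v in ps])
for n,im,roi in(('top',t,(235,165,325,240)),('side',s,(215,185,310,250))):
    hsv=cv2.cvtColor(im,cv2.COLOR_BGR2HSV)
    print(n)
    x0,y0,x1,y1=roi
    m=((hsv[...,1]<45)&(hsv[...,2]>(115 if n=='top' else 170))).astype(np.uint8)
    mm=np.zeros_like(m);mm[y0:y1,x0:x1]=m[y0:y1,x0:x1]
    mm=cv2.morphologyEx(mm,cv2.MORPH_OPEN,np.ones((4,4)))
    cs,_=cv2.findContours(mm,0,1);c=max(cs,key=cv2.contourArea)
    P=pl(n,cv2.convexHull(c)[:,0],0.070)
    r=cv2.minAreaRect((P*1000).astype(np.float32));print('window',r)
    m2=((hsv[...,1]<70)&(hsv[...,2]<115)).astype(np.uint8)
    print(hsv[203,283] if n=='top' else hsv[215,262])
# bars
for n,im,roi in(('top',t,(325,140,380,215)),('side',s,(295,235,400,305))):
    hsv=cv2.cvtColor(im,cv2.COLOR_BGR2HSV);x0,y0,x1,y1=roi
    m=np.zeros(hsv.shape[:2],np.uint8)
    m[y0:y1,x0:x1]=(hsv[y0:y1,x0:x1,1]<60)&(hsv[y0:y1,x0:x1,2]>85)
    cs,_=cv2.findContours(m,0,1)
    for c in cs:
        if cv2.contourArea(c)<30: continue
        P=pl(n,c[:,0],0.018 if n=='top' else .009)
        print(n,cv2.boundingRect(c),cv2.contourArea(c),cv2.minAreaRect((P*1000).astype(np.float32)))
# tray
c=cv2.cvtColor(t,cv2.COLOR_BGR2HSV)
E
```

```text
top
window ((510.1737060546875, -10.21099853515625), (120.99260711669922, 205.047607421875), 0.8568114638328552)
[ 24   8 161]
side
window ((514.6306762695312, -18.25017547607422), (121.8895263671875, 203.20166015625), 1.0041688680648804)
[ 14  20 240]
top (343, 185, 13, 19) 80.5 ((442.8614196777344, -286.62554931640625), (23.38654899597168, 84.73979949951172), 87.69501495361328)
top (360, 177, 9, 19) 75.0 ((447.7596130371094, -364.4866638183594), (22.739133834838867, 85.28531646728516), 74.49421691894531)
top (375, 162, 5, 15) 31.0 ((492.22747802734375, -456.31884765625), (17.806554794311523, 67.41212463378906), 58.476593017578125)
top (340, 153, 7, 19) 67.0 ((585.390869140625, -337.4460144042969), (21.820404052734375, 87.60882568359375), 71.68897247314453)
top (356, 150, 15, 17) 81.5 ((564.0790405273438, -426.94268798828125), (86.50335693359375, 26.588212966918945), 1.7416529655456543)
side (367, 292, 33, 13) 224.5 ((497.67156982421875, -470.55572509765625), (44.17525863647461, 88.55319213867188), 43.95214080810547)
side (327, 280, 26, 18) 220.0 ((451.6298522949219, -369.0763854980469), (30.50157928466797, 95.17729949951172), 75.28611755371094)
side (372, 268, 18, 22) 167.0 ((566.7150268554688, -432.0692138671875), (100.61183166503906, 24.284793853759766), 5.783627986907959)
side (304, 266, 23, 20) 180.5 ((447.3993225097656, -289.6863708496094), (27.815650939941406, 95.84229278564453), 86.7810287475586)
side (345, 254, 24, 15) 173.0 ((588.9716796875, -341.9005126953125), (32.06488037109375, 96.09015655517578), 72.02703094482422)
```

```bash
python3 - <<'E'
from h import *
np.set_printoptions(precision=4,suppress=True)
t=cv2.imread('pics/top0.png');s=cv2.imread('pics/side0.png')
def tri(a,b):
    (o1,d1),(o2,d2)=ray('top',*a),ray('side',*b)
    A=np.stack([d1,-d2],1);x=np.linalg.lstsq(A,o2-o1,rcond=None)[0]
    p=o1+d1*x[0];q=o2+d2*x[1];return (p+q)/2,np.linalg.norm(p-q)
# knob: dark blob
out=[]
for im,(x0,y0,x1,y1) in((t,(234,198,246,211)),(s,(228,167,241,181))):
    g=im[y0:y1,x0:x1].max(-1);print(g)
E
python3 - <<'E'
from h import *
t=cv2.imread('pics/top0.png');s=cv2.imread('pics/side0.png')
a=cv2.resize(t[185:250,215:280],None,fx=9,fy=9,interpolation=0)
b=cv2.resize(s[160:225,205:270],None,fx=9,fy=9,interpolation=0)
cv2.imwrite('pics/lev.png',cv2.resize(np.hstack([a,b]),(800,400)))
E
```

```text
[[186 185 184 184 185 186 186 186 186 183 179 174]
 [185 184 185 185 186 185 185 184 181 176 169 161]
 [185 185 185 183 181 177 173 172 169 164 159 154]
 [185 183 180 172 161 150 142 141 146 150 153 153]
 [182 177 167 148 124 104  92  96 114 136 148 152]
 [172 164 152 125  90  60  50  58  85 119 143 151]
 [160 155 142 113  74  44  36  40  67 107 140 152]
 [155 152 142 116  79  47  35  39  66 107 140 154]
 [155 153 148 131 101  71  53  53  81 118 144 155]
 [155 154 151 144 128 107  88  79 100 131 149 154]
 [154 154 153 151 145 136 120 101 109 133 146 146]
 [154 153 152 153 152 148 136 116 108 120 130 131]
 [154 153 153 153 154 152 145 126 105  99 103 108]]
[[250 250 249 249 249 250 250 250 250 250 250 249 249]
 [250 250 250 250 251 251 251 251 250 250 249 249 249]
 [250 250 251 252 253 252 251 252 252 251 250 248 249]
 [251 251 252 252 246 234 218 232 245 251 251 250 249]
 [251 253 253 235 168 119 102 120 177 239 252 251 249]
 [252 253 247 183  84  33  34  37 100 198 249 252 250]
 [252 254 238 139  43  25  28  26  56 153 236 251 248]
 [252 254 237 139  43  17  26  18  58 151 237 251 245]
 [247 251 245 182  86  26  20  33  95 194 249 253 250]
 [230 242 252 233 130  59  66 104 171 240 255 252 251]
 [215 219 243 233 154 104 151 210 244 254 253 251 251]
 [226 181 195 195 147 141 218 255 255 253 252 251 251]
 [234 175 152 146 133 163 236 255 253 251 250 250 250]
 [241 203 157 133 134 187 244 254 252 251 250 249 249]]
```

View pics/lev.png

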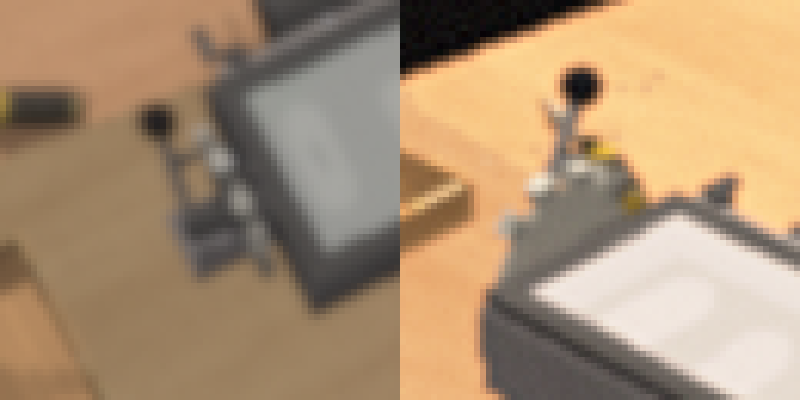

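```bash
cat >> h.py <<'E'
def tri(a,b):
    (o1,d1),(o2,d2)=ray('top',*a),ray('side',*b)
    A=np.stack([d1,-d2],1);x=np.linalg.lstsq(A,o2-o1,rcond=None)[0]
    p=o1+d1*x[0];q=o2+d2*x[1];return (p+q)/2,np.linalg.norm(p-q)
np.set_printoptions(precision=4,suppress=True)
E
python3 - <<'E'
from h import *
t=cv2.imread('pics/top0.png');s=cv2.imread('pics/side0.png')
print('knob',tri((239.9,204.4),(234,173.4)))
# pin end: sharpness
a=cv2.resize(t[188:218,308:338],None,fx=13,fy=13,interpolation=0)
b=cv2.resize(s[225:255,265:295],None,fx=13,fy=13,interpolation=0)
cv2.imwrite('pics/pin.png',np.hstack([a,b]))
for n in('top','side'):
    c=cloud(n,np.load(n+'0.npy'))
    for P,nm in(((.51,-.01,.07),'bed'),((.56,.158,.133),'knob')): print(n,nm,proj(n,P))
    # high points in work zone
    m=(c[...,2]>.14)&(c[...,0]>.3)&(c[...,0]<.85)&(abs(c[...,1])<.55)
    q=c[m]; 
    for i in np.arange(.3,.85,.05):
        for j in np.arange(-.55,.55,.1):
            k=(q[:,0]>=i)&(q[:,0]<i+.05)&(q[:,1]>=j)&(q[:,1]<j+.1)
            if k.sum()>8: print('%.2f %.2f n%d z%.2f-%.2f'%(i,j,k.sum(),*np.percentile(q[k,2],[5,95])),end=' | ')
    print()
# quadrant from side depth
c=cloud('side',np.load('side0.npy'))
for v in (175,180,184,188,192,196): print(v,[tuple(np.round(c[v,u],3)) for u in range(222,246,4)])
E
```

```text
knob (array([0.563 , 0.1602, 0.1319]), np.float64(0.002849921826946141))
top bed (np.float64(284.3669136789989), np.float64(203.15588050141426))
top knob (np.float64(240.7554359963762), np.float64(204.3583431142098))
0.55 0.15 n17 z0.14-0.15 | 0.60 0.45 n76 z0.14-0.17 | 0.65 0.45 n156 z0.16-0.21 | 0.70 -0.25 n16 z0.14-0.16 | 0.70 0.05 n234 z0.21-0.42 | 0.70 0.15 n698 z0.41-0.63 | 0.70 0.25 n166 z0.56-0.62 | 0.70 0.45 n163 z0.16-0.21 | 0.75 -0.55 n22 z0.14-0.15 | 0.75 -0.45 n44 z0.14-0.15 | 0.75 -0.35 n56 z0.15-0.16 | 0.75 -0.25 n162 z0.14-0.18 | 0.75 -0.15 n108 z0.16-0.23 | 0.75 -0.05 n129 z0.20-0.28 | 0.75 0.05 n322 z0.25-0.45 | 0.75 0.15 n179 z0.41-0.63 | 0.75 0.25 n155 z0.57-0.63 | 0.75 0.45 n157 z0.19-0.21 | 0.80 -0.55 n145 z0.54-0.56 | 0.80 -0.45 n89 z0.54-0.56 | 0.80 0.15 n46 z0.26-0.27 | 0.80 0.45 n402 z0.17-0.50 | 
side bed (np.float64(258.19967246808295), np.float64(211.82442013631197))
side knob (np.float64(233.45207425787137), np.float64(173.7257485886012))
0.60 0.45 n57 z0.14-0.17 | 0.65 0.45 n174 z0.15-0.21 | 0.70 -0.25 n24 z0.14-0.15 | 0.70 0.05 n350 z0.24-0.43 | 0.70 0
[... 1957 characters left out ...]
oat64(0.605), np.float64(0.271), np.float64(-0.004)), (np.float64(0.496), np.float64(0.129), np.float64(0.095)), (np.float64(0.512), np.float64(0.126), np.float64(0.09)), (np.float64(0.53), np.float64(0.125), np.float64(0.084)), (np.float64(0.546), np.float64(0.121), np.float64(0.079)), (np.float64(0.637), np.float64(0.19), np.float64(0.015))]
196 [(np.float64(0.474), np.float64(0.126), np.float64(0.09)), (np.float64(0.491), np.float64(0.125), np.float64(0.083)), (np.float64(0.508), np.float64(0.122), np.float64(0.078)), (np.float64(0.53), np.float64(0.125), np.float64(0.067)), (np.float64(0.548), np.float64(0.123), np.float64(0.06)), (np.float64(0.546), np.float64(0.101), np.float64(0.07))]
```

View pics/pin.png

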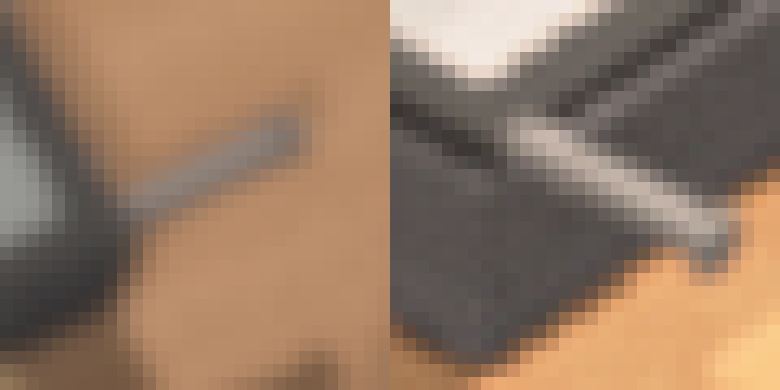

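```bash
python3 - <<'E'
from h import *
t=cv2.imread('pics/top0.png');s=cv2.imread('pics/side0.png')
print('pinend',tri((329.4,197.9),(289.1,243)))
C={}
for n,im,roi in(('top',t,(235,165,325,240)),('side',s,(215,185,310,250))):
    hsv=cv2.cvtColor(im,cv2.COLOR_BGR2HSV);x0,y0,x1,y1=roi
    g=cv2.cvtColor(im,cv2.COLOR_BGR2GRAY)
    m=((hsv[...,1]<45)&(g>(110 if n=='top' else 170))).astype(np.uint8)
    mm=np.zeros_like(m);mm[y0:y1,x0:x1]=m[y0:y1,x0:x1]
    mm=cv2.morphologyEx(mm,cv2.MORPH_OPEN,np.ones((4,4)))
    cs,_=cv2.findContours(mm,0,1);c=cv2.convexHull(max(cs,key=cv2.contourArea))
    e=1
    while len(a:=cv2.approxPolyDP(c,e,True))>4:e+=.5
    C[n]=a[:,0];print(n,C[n].tolist(),[plane(n,*p,.07)[:2].round(4).tolist() for p in a[:,0]])
E
```

```text
pinend (array([ 0.4515, -0.1874,  0.0666]), np.float64(0.0008348878637053682))
top [[300, 182], [312, 205], [268, 225], [257, 200]] [[0.565, -0.1101], [0.4541, -0.1073], [0.4557, 0.0902], [0.5706, 0.084]]
side [[230, 206], [252, 196], [292, 219], [271, 231]] [[0.4698, 0.0825], [0.5715, 0.0765], [0.555, -0.1165], [0.4569, -0.1123]]
```

```bash
cat >> h.py <<'E'
def Rd(psi,tilt=None):
    p=np.radians(psi);return np.array([[np.cos(p),np.sin(p),0],[np.sin(p),-np.cos(p),0],[0,0,-1]])
def go(pos,psi,s=None,R0=None,p0=None):
    s=s or bot.read_state()
    R0=R.from_rotvec(s['tcp_rot']).as_matrix() if R0 is None else R0
    p0=s['tool_pos'] if p0 is None else p0
    d=R0.T@(np.array(pos)-p0)*1000; w=np.degrees(R.from_matrix(R0.T@Rd(psi)).as_rotvec())
    print('shift',d.round(1),'turn',w.round(2))
    return Rd(psi)
def st():
    s=bot.read_state();M=R.from_rotvec(s['tcp_rot']).as_matrix()
    print('t%.2f'%s['time'],'pos',s['tool_pos'],'psi %.1f'%np.degrees(np.arctan2(M[1,0],M[0,0])),'z',M[:,2].round(3),'F',s['wrist_force'].round(1),'w%.3f'%s['width'],'q',s['q'].round(2))
E
python3 - <<'E'
from h import *
st();go((.563,.160,.23),181)
# tray
t=cv2.imread('pics/top0.png')
hsv=cv2.cvtColor(t,cv2.COLOR_BGR2HSV)
print(hsv[252,213],hsv[290,160],hsv[230,185])
a=cv2.resize(t[215:285,180:250],None,fx=8,fy=8,interpolation=0)
cv2.imwrite('pics/tray.png',a)
for q in [(191.0,239),(218,225.5),(240,266),(211,281)]: print(plane('top',*q,.03))
E
```

```text
t0.10 pos [0.2158 0.6388 0.2028] psi 161.3 z [-0.001 -0.002 -1.   ] F [-1.2 -0.3 -1.1] w0.996 q [ 1.21  0.26  1.61  0.    1.27 -0.04]
shift [-482.2 -342.6  -26.6] turn [ -0.11  -0.02 -19.67]
[ 15 118 155] [  9  16 113] [ 16  96 157]
[0.5484 0.3911 0.03  ]
[0.5533 0.2692 0.03  ]
[0.3623 0.2582 0.03  ]
[0.357  0.3859 0.03  ]
```

View pics/tray.png

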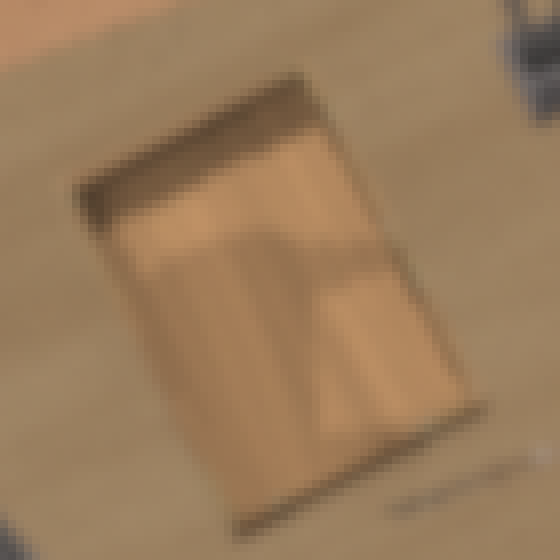

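arm_command(
  targets="-240 -170 -27 0 0 -10 0.6; -482 -343 -27 0 0 -19.7 0.6; -482 -343 -27 0 0 -19.7 0.6; -482 -343 -27 0 0 -19.7 0.6; -482 -343 -27 0 0 -19.7 0.6; -482 -343 -27 0 0 -19.7 0.6; -482 -343 -27 0 0 -19.7 0.6; -482 -343 -27 0 0 -19.7 0.6; -482 -343 -27 0 0 -19.7 0.6; -482 -343 -27 0 0 -19.7 0.6",
  newtons=40,
)

```text
time: 0.93
tool_pos: [0.4605, 0.3004, 0.2233]
tcp_rot: [0.029, -3.141, 0.0]
wrist_force: [0.9, 0.6, -0.1]
width: 0.599
```

```bash
python3 - <<'E'
from h import *
st();go((.563,.160,.23),181)
E
```

```text
t0.93 pos [0.4605 0.3004 0.2233] psi -179.0 z [-0. -0. -1.] F [ 0.9  0.6 -0.1] w0.599 q [ 0.53  0.02  1.85 -0.    1.28 -1.06]
shift [ -99.9 -142.3   -6.7] turn [-0.01 -0.02  0.04]
```

arm_command(
  targets="-100 -142 -7 0 0 0 0.6; -100 -142 -7 0 0 0 0.6; -100 -142 -7 0 0 0 0.6; -100 -142 -7 0 0 0 0.6; -100 -142 -7 0 0 0 0.6; -100 -142 -7 0 0 0 0.6; -100 -142 -7 0 0 0 0.6",
)

```text
time: 1.52
tool_pos: [0.5622, 0.162, 0.2299]
tcp_rot: [0.026, -3.14, -0.001]
wrist_force: [0.3, 0.2, -1.0]
width: 0.599
```

```bash
python3 - <<'E'
from h import *
st();go((.563,.160,.23),181)
for n in('top','side'):
    im,d=shot(n,n+'1.png')
    u,v=map(int,proj(n,(.563,.16,.15)));a=cv2.resize(im[v-45:v+45,u-45:u+45],(400,400),interpolation=2);
    cv2.imwrite('pics/k1_%s.png'%n,a)
cv2.imwrite('pics/k1.png',np.hstack([cv2.imread('pics/k1_%s.png'%n) for n in('top','side')]))
E
```

```text
t1.52 pos [0.5622 0.162  0.2299] psi -179.1 z [-0.002  0.    -1.   ] F [ 0.3  0.2 -1. ] w0.599 q [ 0.24  0.08  1.77  0.    1.29 -1.35]
shift [-0.8 -2.1 -0.1] turn [ 0.02 -0.09 -0.06]
```

View pics/k1.png

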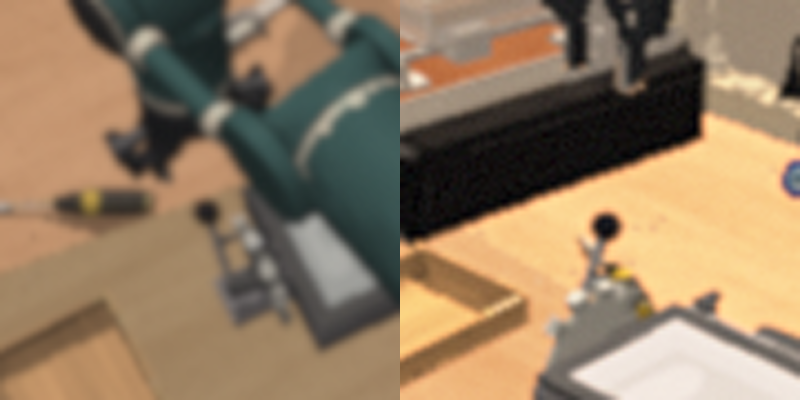

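arm_command(
  targets="0 -2 30 0 0 0 0.6; 0 -2 60 0 0 0 0.6; 0 -2 90 0 0 0 0.6; 0 -2 114 0 0 0 0.6; 0 -2 114 0 0 0 0.6; 0 -2 114 0 0 0 0.6",
)

```text
time: 2.12
tool_pos: [0.5603, 0.1613, 0.1151]
tcp_rot: [0.032, -3.137, 0.001]
wrist_force: [-0.2, 0.7, 0.3]
width: 0.598
```

```bash
python3 - <<'E'
from h import *
st();print(proj('side',bot.read_state()['tool_pos']))
for n in('top','side'):
    im,d=shot(n,n+'1.png')
    u,v=map(int,proj(n,(.563,.16,.13)));a=cv2.resize(im[v-30:v+30,u-30:u+30],(400,400),interpolation=2);
    cv2.imwrite('pics/k2_%s.png'%n,a)
cv2.imwrite('pics/k2.png',np.hstack([cv2.imread('pics/k2_%s.png'%n) for n in('top','side')]))
E
```

```text
t2.12 pos [0.5603 0.1613 0.1151] psi -178.8 z [-0.004 -0.001 -1.   ] F [-0.2  0.7  0.3] w0.598 q [ 0.24  0.17  1.89  0.    1.09 -1.35]
(np.float64(232.89849831075645), np.float64(177.8541053407251))
```

View pics/k2.png

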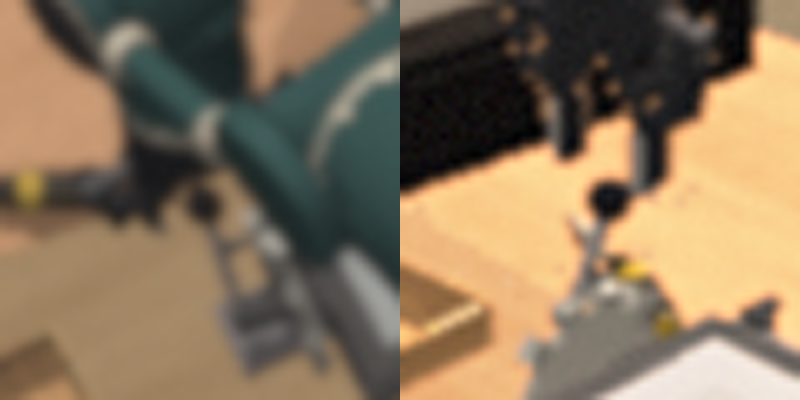

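```bash
python3 - <<'E'
from h import *
for n in('side','top'):
    im,d=shot(n,n+'2.png');c=cloud(n,d)
    m=(c[...,2]>.10)&(c[...,2]<.24)&(abs(c[...,0]-.56)<.05)&(abs(c[...,1]-.16)<.06)
    vs,us=np.nonzero(m)
    for v in range(vs.min(),vs.max()+1):
        k=us[vs==v]
        if len(k): print(n,v,[(int(u),*(c[v,u]*1000).astype(int)) for u in k[::3]])
st()
E
```

```text
side 142 [(222, np.int64(557), np.int64(211), np.int64(239))]
side 143 [(220, np.int64(554), np.int64(219), np.int64(234)), (223, np.int64(558), np.int64(207), np.int64(236))]
side 144 [(220, np.int64(549), np.int64(213), np.int64(233)), (223, np.int64(561), np.int64(211), np.int64(230))]
side 145 [(220, np.int64(552), np.int64(217), np.int64(227)), (223, np.int64(558), np.int64(208), np.int64(228))]
side 146 [(220, np.int64(551), np.int64(216), np.int64(224)), (223, np.int64(557), np.int64(207), np.int64(225)), (226, np.int64(545), np.int64(179), np.int64(237)), (231, np.int64(554), np.int64(163), np.int64(239))]
side 147 [(220, np.int64(553), np.int64(218), np.int64(219)), (223, np.int64(559), np.int64(209), np.int64(220)), (226, np.int64(548), np.int64(182), np.int64(231)), (229, np.int64(548), np.int64(167), np.int64(236))]
side 148 [(220, np.int64(550), np.int64(215), np.int64(217)), (223, np.int64(558), np.int64(208), np.int64(216)), (227, np.int64(543), np.int64(171), np.int64(232)), (230, np.int64(553), np.int64(167), np.int64(231)), (242, np.int64(572), np.int64(128), np.int
[... 10232 characters left out ...]

top 210 [(241, np.int64(549), np.int64(163), np.int64(101)), (244, np.int64(544), np.int64(152), np.int64(100)), (247, np.int64(538), np.int64(142), np.int64(103)), (251, np.int64(529), np.int64(129), np.int64(109))]
top 211 [(242, np.int64(542), np.int64(162), np.int64(103)), (249, np.int64(529), np.int64(137), np.int64(107)), (252, np.int64(524), np.int64(127), np.int64(108))]
top 212 [(242, np.int64(538), np.int64(164), np.int64(105))]
top 213 [(250, np.int64(520), np.int64(137), np.int64(107))]
top 214 [(252, np.int64(515), np.int64(131), np.int64(100))]
t2.32 pos [0.5644 0.1612 0.1193] psi -178.9 z [ 0.004  0.001 -1.   ] F [-0.3  0.9  0.5] w0.601 q [ 0.24  0.16  1.89  0.    1.09 -1.35]
```

arm_command(
  targets="0 0 -30 0 0 0 0; 0 0 -60 0 0 0 0; 0 0 -60 0 0 0 0; 0 0 -60 0 0 0 0; 0 0 -60 0 0 0 0; 0 0 -60 0 0 0 0; 0 0 -60 0 0 0 0; 0 0 -60 0 0 0 0",
)

```text
time: 2.98
tool_pos: [0.5619, 0.16, 0.1754]
tcp_rot: [0.028, -3.139, 0.001]
wrist_force: [-0.0, 0.0, 0.0]
width: -0.0
```

```bash
python3 - <<'E'
from h import *
for i in range(3): st()
im,d=shot('side','s3.png');c=cloud('side',d);st()
im,d=shot('side');st()
p=proj('side',bot.read_state()['tool_pos']);print(p)
u,v=map(int,p)
a=cv2.resize(im[v-30:v+30,u-30:u+30],(600,600),interpolation=0)
cv2.circle(a,(int((p[0]-u+30.5)*10),int((p[1]-v+30.5)*10)),5,(0,0,255),2)
cv2.imwrite('pics/k3.png',a)
E
```

```text
t2.98 pos [0.5619 0.16   0.1754] psi -179.0 z [-0.002 -0.    -1.   ] F [-0.  0.  0.] w-0.000 q [ 0.23  0.11  1.83 -0.    1.2  -1.35]
t2.98 pos [0.5619 0.16   0.1754] psi -179.0 z [-0.002 -0.    -1.   ] F [-0.  0.  0.] w-0.000 q [ 0.23  0.11  1.83 -0.    1.2  -1.35]
t2.98 pos [0.5619 0.16   0.1754] psi -179.0 z [-0.002 -0.    -1.   ] F [-0.  0.  0.] w-0.000 q [ 0.23  0.11  1.83 -0.    1.2  -1.35]
t3.03 pos [0.562  0.16   0.1755] psi -179.0 z [-0.002 -0.    -1.   ] F [ 1.3  0.3 -0.3] w-0.001 q [ 0.23  0.11  1.83  0.    1.2  -1.35]
t3.08 pos [0.5621 0.1601 0.1756] psi -179.0 z [-0.002 -0.    -1.   ] F [-0.3  0.   0.5] w0.001 q [ 0.23  0.11  1.83  0.    1.2  -1.35]
(np.float64(233.3848645895488), np.float64(162.51732399181697))
```

View pics/k3.png

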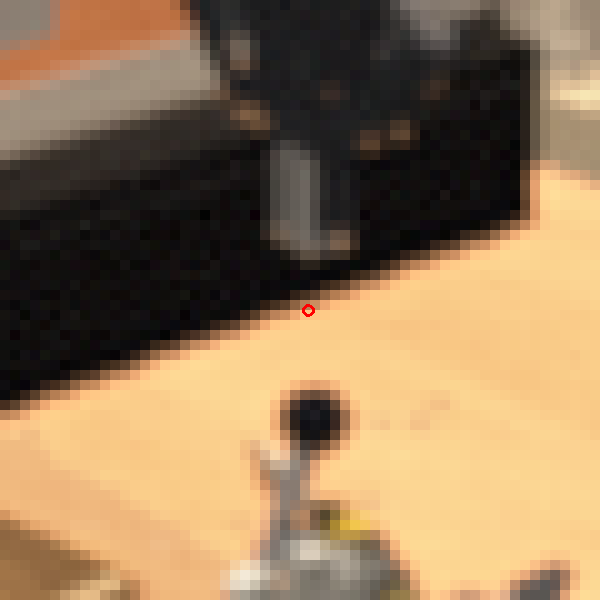

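```bash
python3 - <<'E'
from h import *
im,d=shot('side');c=cloud('side',d)
for v in range(150,160): print(v,(c[v,230:239:2]*1000).astype(int).tolist())
im,d=shot('top','t3.png');c=cloud('top',d)
p=proj('top',bot.read_state()['tool_pos']);print(p)
u,v=map(int,p)
a=cv2.resize(im[v-30:v+30,u-30:u+30],(600,600),interpolation=0)
cv2.circle(a,(int((p[0]-u+30.5)*10),int((p[1]-v+30.5)*10)),5,(0,0,255),2)
cv2.imwrite('pics/k4.png',a)
E
```

```text
150 [[797, 425, 70], [553, 157, 226], [557, 151, 227], [559, 143, 229], [565, 140, 228]]
151 [[798, 426, 65], [551, 155, 223], [553, 147, 226], [558, 142, 226], [568, 143, 222]]
152 [[798, 425, 60], [551, 155, 220], [553, 147, 222], [556, 140, 223], [566, 141, 220]]
153 [[801, 428, 54], [552, 156, 216], [555, 149, 217], [559, 143, 218], [568, 143, 215]]
154 [[797, 425, 51], [551, 155, 212], [555, 149, 213], [558, 142, 214], [567, 141, 212]]
155 [[806, 434, 40], [552, 157, 208], [552, 146, 211], [557, 142, 211], [844, 421, 33]]
156 [[797, 425, 41], [555, 159, 203], [558, 152, 204], [565, 150, 202], [841, 419, 29]]
157 [[795, 423, 38], [809, 425, 32], [552, 147, 203], [828, 418, 29], [851, 429, 18]]
158 [[799, 427, 30], [809, 425, 27], [820, 423, 25], [830, 421, 22], [842, 420, 19]]
159 [[792, 420, 30], [806, 422, 25], [818, 421, 21], [830, 421, 17], [846, 424, 11]]
(np.float64(239.41196805405906), np.float64(200.20683345097078))
```

View pics/k4.png

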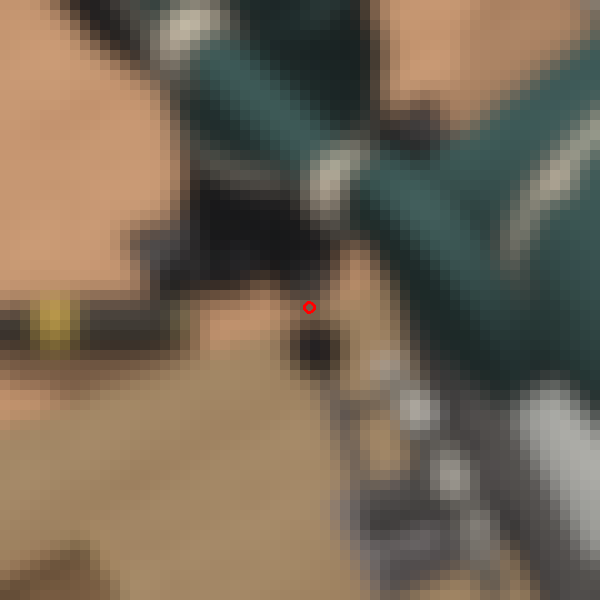

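arm_command(
  targets="40 20 0 0 0 0 0; 80 35 0 0 0 0 0; 120 45 0 0 0 0 0; 152 47 20 0 0 0 0; 152 47 50 0 0 0 0; 152 47 80 0 0 0 0; 152 47 110 0 0 0 0; 152 47 130 0 0 0 0; 152 47 130 0 0 0 0; 152 47 130 0 0 0 0",
)

```text
time: 4.02
tool_pos: [0.4086, 0.204, 0.0457]
tcp_rot: [0.028, -3.139, 0.002]
wrist_force: [-0.2, 0.8, -0.4]
width: -0.003
```

```bash
python3 - <<'E'
from h import *
st()
im,d=shot('side','s4.png')
p=proj('side',bot.read_state()['tool_pos']);print(p)
u,v=map(int,p)
a=cv2.resize(im[v-30:v+30,u-30:u+30],(600,600),interpolation=0)
cv2.circle(a,(int((p[0]-u+30.5)*10),int((p[1]-v+30.5)*10)),5,(0,0,255),2)
cv2.imwrite('pics/k5.png',a)
E
```

```text
t4.02 pos [0.4086 0.204  0.0457] psi -179.0 z [-0.003 -0.001 -1.   ] F [-0.2  0.8 -0.4] w-0.003 q [ 0.41  0.01  2.21 -0.    0.93 -1.18]
(np.float64(193.50171995389363), np.float64(205.00828752697655))
```

View pics/k5.png

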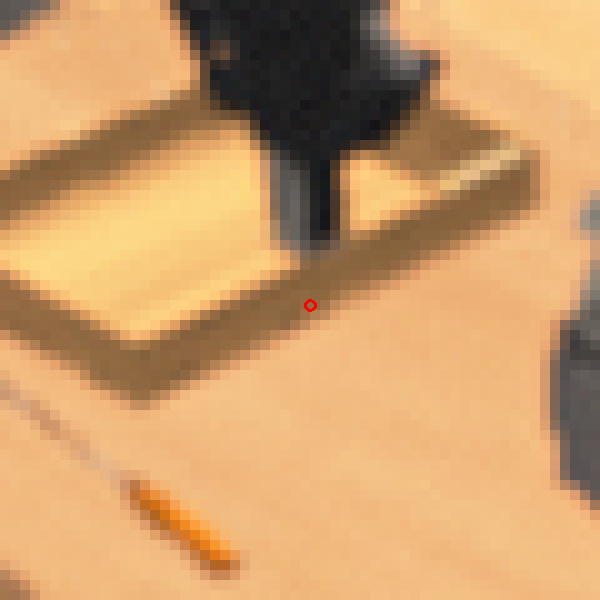

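arm_command(
  targets="0 0 20 0 0 0 0; 0 0 34 0 0 0 0; 0 0 38 0 0 0 0; 0 0 40 0 0 0 0; 0 0 42 0 0 0 0; 0 0 42 0 0 0 0",
)

```text
time: 4.57
tool_pos: [0.4109, 0.2049, 0.0057]
tcp_rot: [-0.028, 3.14, 0.001]
wrist_force: [-0.1, -0.1, -0.6]
width: -0.0
```

```bash
python3 - <<'E'
from h import *
st()
im,d=shot('side','s5.png')
p=proj('side',bot.read_state()['tool_pos']);print(p)
u,v=map(int,p)
a=cv2.resize(im[v-30:v+30,u-30:u+30],(600,600),interpolation=0)
cv2.circle(a,(int((p[0]-u+30.5)*10),int((p[1]-v+30.5)*10)),5,(0,0,255),2)
cv2.imwrite('pics/k6.png',a)
E
```

```text
t4.57 pos [0.4109 0.2049 0.0057] psi -179.0 z [ 0.002  0.001 -1.   ] F [-0.1 -0.1 -0.6] w-0.000 q [ 0.41  0.08  2.23 -0.    0.83 -1.18]
(np.float64(194.25927401828184), np.float64(214.91237028803528))
```

View pics/k6.png

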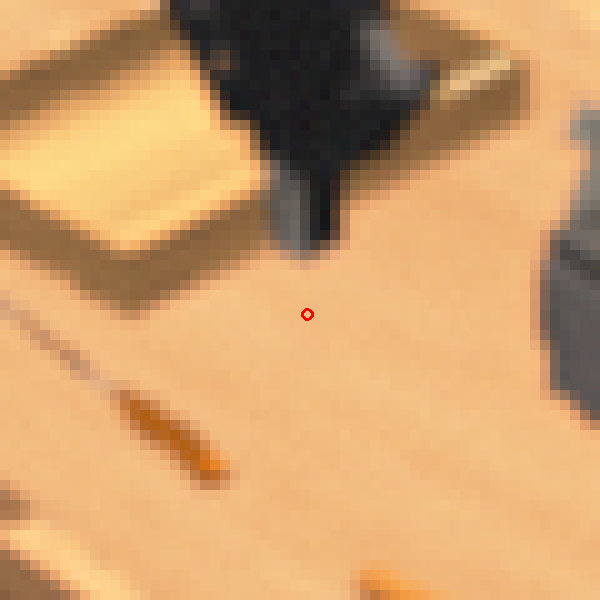

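arm_command(
  targets="0 0 3 0 0 0 0; 0 0 6 0 0 0 0; 0 0 8 0 0 0 0; 0 0 8 0 0 0 0",
)

```text
time: 4.95
tool_pos: [0.4094, 0.2043, -0.0039]
tcp_rot: [0.028, -3.141, 0.001]
wrist_force: [0.7, 0.2, -0.5]
width: -0.001
```

arm_command(
  targets="0 0 3 0 0 0 0; 0 0 6 0 0 0 0; 0 0 6 0 0 0 0; 0 0 6 0 0 0 0",
)

```text
time: 5.28
tool_pos: [0.4095, 0.2043, -0.0098]
tcp_rot: [0.028, -3.141, 0.001]
wrist_force: [-1.3, 0.6, -0.8]
width: 0.002
```

arm_command(
  targets="0 0 2 0 0 0 0; 0 0 4 0 0 0 0; 0 0 4 0 0 0 0; 0 0 4 0 0 0 0",
)

```text
time: 5.62
tool_pos: [0.4097, 0.2044, -0.0136]
tcp_rot: [0.028, -3.141, 0.0]
wrist_force: [-0.1, 0.2, -0.9]
width: 0.002
```

arm_command(
  targets="0 0 2 0 0 0 0; 0 0 3 0 0 0 0; 0 0 3 0 0 0 0; 0 0 3 0 0 0 0",
)

```text
time: 5.95
tool_pos: [0.4097, 0.2044, -0.0165]
tcp_rot: [0.028, -3.141, 0.0]
wrist_force: [0.2, -0.0, 0.8]
width: 0.0
```

arm_command(
  targets="0 0 1 0 0 0 0; 0 0 2 0 0 0 0; 0 0 2 0 0 0 0; 0 0 2 0 0 0 0",
)

```text
time: 6.28
tool_pos: [0.4098, 0.2044, -0.0185]
tcp_rot: [0.028, -3.141, 0.0]
wrist_force: [-0.9, 0.6, 0.1]
width: -0.001
```

arm_command(
  targets="0 0 1 0 0 0 0; 0 0 2 0 0 0 0; 0 0 2 0 0 0 0; 0 0 2 0 0 0 0",
)

```text
time: 6.62
tool_pos: [0.4097, 0.2044, -0.0205]
tcp_rot: [0.028, -3.141, 0.0]
wrist_force: [-0.4, 0.9, -0.1]
width: -0.003
```

arm_command(
  targets="0 0 1 0 0 0 0; 0 0 2 0 0 0 0; 0 0 2 0 0 0 0; 0 0 2 0 0 0 0",
)

```text
time: 6.95
tool_pos: [0.4097, 0.2044, -0.0225]
tcp_rot: [0.028, -3.141, 0.0]
wrist_force: [0.6, 0.3, -0.0]
width: 0.003
```

arm_command(
  targets="0 0 1 0 0 0 0; 0 0 1 0 0 0 0; 0 0 2 0 0 0 0; 0 0 2 0 0 0 0",
)

```text
time: 7.28
tool_pos: [0.4097, 0.2044, -0.0246]
tcp_rot: [0.028, -3.141, 0.0]
wrist_force: [-0.0, -0.3, 0.8]
width: -0.001
```

```bash
python3 - <<'E'
from h import *
st()
im,d=shot('side','s6.png')
p=proj('side',bot.read_state()['tool_pos']);print(p)
u,v=map(int,p)
a=cv2.resize(im[v-30:v+30,u-30:u+30],(600,600),interpolation=0)
cv2.circle(a,(int((p[0]-u+30.5)*10),int((p[1]-v+30.5)*10)),5,(0,0,255),2)
cv2.imwrite('pics/k7.png',a)
E
```

```text
t7.28 pos [ 0.4097  0.2044 -0.0246] psi -179.0 z [-0. -0. -1.] F [-0.  -0.3  0.8] w-0.001 q [ 0.41  0.13  2.25 -0.    0.77 -1.18]
(np.float64(194.56634561243837), np.float64(222.20095109671126))
```

View pics/k7.png

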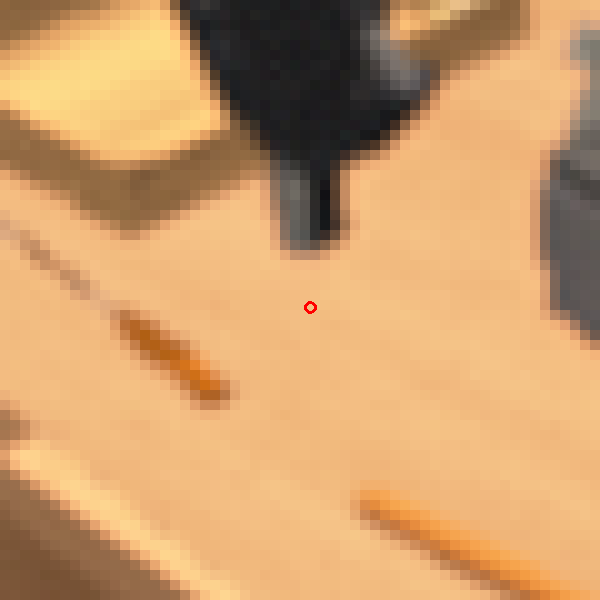

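arm_command(
  targets="0 0 1 0 0 0 0; 0 0 1 0 0 0 0; 0 0 2 0 0 0 0; 0 0 2 0 0 0 0",
)

```text
time: 7.67
tool_pos: [0.4097, 0.2044, -0.0266]
tcp_rot: [0.028, -3.141, 0.0]
wrist_force: [0.0, -0.8, 0.0]
width: 0.002
```

arm_command(
  targets="0 0 1 0 0 0 0; 0 0 1 0 0 0 0; 0 0 2 0 0 0 0; 0 0 2 0 0 0 0",
)

```text
time: 8.0
tool_pos: [0.4099, 0.2045, -0.0273]
tcp_rot: [0.028, -3.141, 0.0]
wrist_force: [-3.9, -1.3, 12.6]
width: -0.002
```

```bash
python3 - <<'E'
s=open('h.py').read()
s=s.replace("    s=s or bot.read_state()\n","    s=s or rs()\n").replace("    s=bot.read_state();M=","    s=rs();M=")
s+='''
def rs():
    s=dict(bot.read_state());s['tool_pos']=np.array(s['tool_pos'])+[0,0,.027];return s
'''
open('h.py','w').write(s)
E
python3 -c "
from h import *
st();go((.563,.161,.20),181);go((.563,.161,.118),181)"
```

```text
t8.00 pos [ 0.4099  0.2045 -0.0003] psi -179.0 z [-0.001 -0.    -1.   ] F [-3.9 -1.3 12.6] w-0.002 q [ 0.41  0.13  2.25 -0.    0.76 -1.18]
shift [-152.1  -46.3 -200.4] turn [-0.01 -0.03  0.04]
shift [-152.2  -46.3 -118.4] turn [-0.01 -0.03  0.04]
```

arm_command(
  targets="0 0 -40 0 0 0 0.6; 0 0 -80 0 0 0 0.6; 0 0 -120 0 0 0 0.6; 0 0 -160 0 0 0 0.6; -30 -10 -190 0 0 0 0.6; -70 -20 -195 0 0 0 0.6; -110 -32 -195 0 0 0 0.6; -152 -46 -195 0 0 0 0.6; -152 -46 -195 0 0 0 0.6; -152 -46 -195 0 0 0 0.6",
)

```text
time: 8.83
tool_pos: [0.5644, 0.1602, 0.1658]
tcp_rot: [0.025, -3.141, 0.0]
wrist_force: [-0.3, 0.2, -0.7]
width: 0.603
```

arm_command(
  targets="0 0 35 0 0 0 0.6; 0 0 65 0 0 0 0.6; 0 0 76 0 0 0 0.6; 0 0 76 0 0 0 0.6; 0 0 76 0 0 0 0.6",
)

```text
time: 9.25
tool_pos: [0.5612, 0.1615, 0.0903]
tcp_rot: [0.029, -3.14, 0.0]
wrist_force: [0.5, -0.3, -0.3]
width: 0.602
```

```bash
cat >> h.py <<'E'
def crop2(P,fn,r=30):
    L=[]
    for n in('top','side'):
        im,d=shot(n); p=proj(n,P);u,v=map(int,p)
        im=cv2.copyMakeBorder(im,r,r,r,r,cv2.BORDER_CONSTANT)
        L.append(cv2.resize(im[v:v+2*r,u:u+2*r],(400,400),interpolation=2))
    cv2.imwrite('pics/'+fn,np.hstack(L))
E
python3 -c "
from h import *
st();crop2((.563,.16,.13),'k8.png')"
```

```text
t9.25 pos [0.5612 0.1615 0.1173] psi -178.9 z [-0.002 -0.    -1.   ] F [ 0.5 -0.3 -0.3] w0.602 q [ 0.24  0.19  1.91  0.    1.04 -1.35]
```

View pics/k8.png

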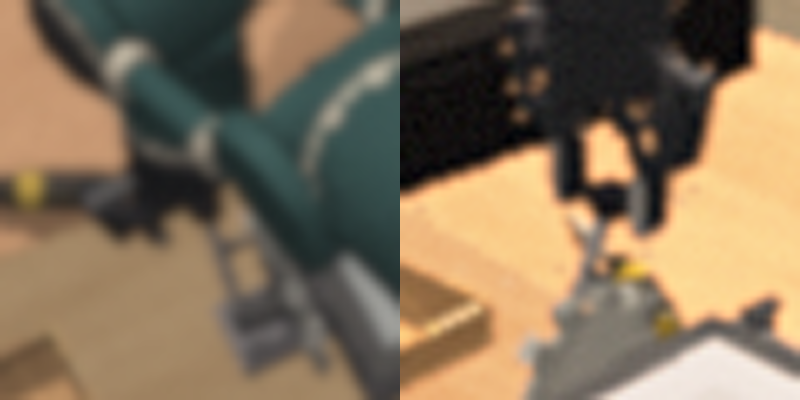

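arm_command(
  targets="0 0 0 0 0 0 0.1; 0 0 0 0 0 0 0.1; 0 0 0 0 0 0 0.1; 0 0 0 0 0 0 0.1; 0 0 0 0 0 0 0.1; 0 0 0 0 0 0 0.1",
  newtons=40,
)

```text
time: 9.85
tool_pos: [0.5646, 0.1608, 0.0926]
tcp_rot: [-0.029, 3.137, -0.001]
wrist_force: [1.2, -3.9, 7.0]
width: 0.275
```

```bash
python3 -c "
from h import *
st();crop2((.563,.16,.13),'k9.png')"
```

```text
t9.85 pos [0.5646 0.1608 0.1196] psi -179.0 z [ 0.004 -0.    -1.   ] F [ 1.2 -3.9  7. ] w0.275 q [ 0.24  0.19  1.91 -0.    1.04 -1.35]
```

View pics/k9.png

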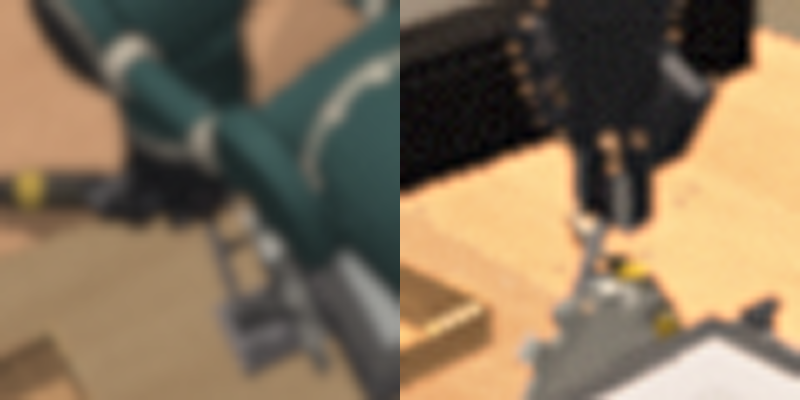

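arm_command(
  targets="0 0 0 0 0 0 0.5; 0 0 0 0 0 0 0.5; 0 0 6 0 0 0 0.5; 0 0 6 0 0 0 0.5; 0 0 6 0 0 0 0.1; 0 0 6 0 0 0 0.1; 0 0 6 0 0 0 0.1; 0 0 6 0 0 0 0.1; 0 0 6 0 0 0 0.1; 0 0 6 0 0 0 0.1",
  newtons=40,
)

```text
time: 10.78
tool_pos: [0.5619, 0.1607, 0.0839]
tcp_rot: [0.028, -3.14, 0.001]
wrist_force: [-0.7, -3.4, -3.2]
width: 0.276
```

arm_command(
  targets="11 0 -5 0 0 0 0.1; 23 0 -9 0 0 0 0.1; 35.5 0 -11.5 0 0 0 0.1; 48 0 -12 0 0 0 0.1; 60.4 0 -11.5 0 0 0 0.1; 73 0 -9 0 0 0 0.1; 85 0 -5 0 0 0 0.1; 96 0 0 0 0 0 0.1; 96 0 0 0 0 0 0.1; 96 0 0 0 0 0 0.1",
)

```text
time: 11.62
tool_pos: [0.4653, 0.1593, 0.0862]
tcp_rot: [-0.03, 3.141, -0.001]
wrist_force: [-4.3, -4.8, 6.6]
width: 0.272
```

```bash
python3 -c "
from h import *
st();crop2((.50,.16,.13),'k10.png')"
```

```text
t11.62 pos [0.4653 0.1593 0.1132] psi -178.9 z [ 0. -0. -1.] F [-4.3 -4.8  6.6] w0.272 q [ 0.28  0.02  2.11 -0.    1.01 -1.31]
```

View pics/k10.png

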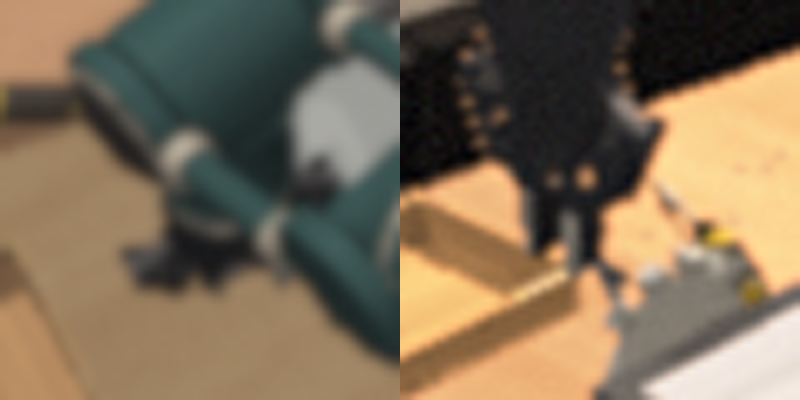

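arm_command(
  targets="0 0 0 0 0 0 0.6; 0 0 0 0 0 0 0.6; 0 0 0 0 0 0 0.6; 0 0 -40 0 0 0 0.6; 0 0 -80 0 0 0 0.6; 0 0 -120 0 0 0 0.6; 0 60 -140 0 0 0 0.6; 0 100 -140 0 0 0 0.6; 0 140 -140 0 0 0 0.6; 0 140 -140 0 0 0 0.6",
)

```text
time: 12.55
tool_pos: [0.4643, 0.3044, 0.2263]
tcp_rot: [-0.031, 3.139, 0.007]
wrist_force: [0.7, -1.4, 0.8]
width: 0.598
```

```bash
python3 -c "
from h import *
st();crop2((.50,.13,.1),'k11.png',35)"
```

```text
t12.55 pos [0.4643 0.3044 0.2533] psi -178.9 z [ 0.002  0.005 -1.   ] F [ 0.7 -1.4  0.8] w0.598 q [ 0.53  0.02  1.84  0.    1.28 -1.06]
```

View pics/k11.png

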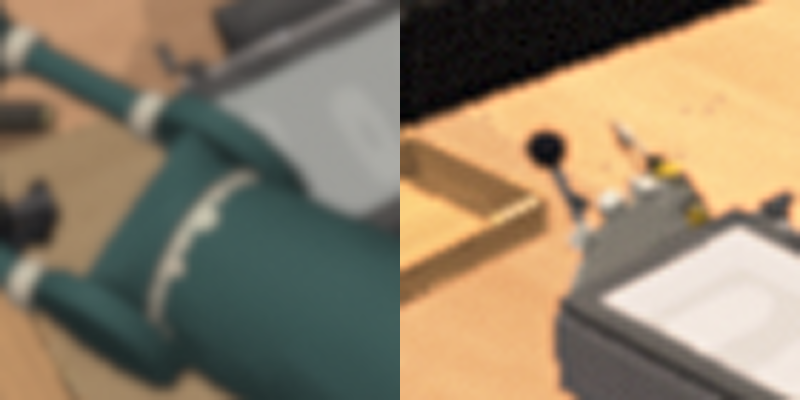

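```bash
cat >> h.py <<'E'
def knobside(x):
    im,d=shot('side')
    g=im.max(-1);pu=proj('side',(x,.16,.135));u,v=int(pu[0]),int(pu[1])
    w=g[v-12:v+13,u-14:u+15]
    m=(w<90).astype(np.uint8);n,l,s,c=cv2.connectedComponentsWithStats(m)
    o=[]
    for i in range(1,n):
        if 10<s[i,4]<45:
            q=c[i]+[u-14,v-12];oo,dd=ray('side',*q);t=(.16-oo[1])/dd[1];p=oo+t*dd
            o.append((q.round(1),int(s[i,4]),p.round(4),'ang from up(+x)',np.arctan2(p[0]-.5145,p[2]-.045).round(3)))
    return o
E
python3 -c "
from h import *
print(knobside(.466));go((.4455,-.157,.16),91)"
```

```text
[(array([203.2, 170.4]), 39, array([0.4249, 0.16  , 0.1925]), 'ang from up(+x)', np.float64(-0.546)), (array([216.1, 180.9]), 24, array([0.479 , 0.16  , 0.1334]), 'ang from up(+x)', np.float64(-0.382))]
shift [  27.7 -457.4   91.5] turn [-0.01 -0.02 90.2 ]
```

```bash
python3 -c "
from h import *
for q in [(234,173.4),(216.1,180.9)]:
  for y in (.158,.161):
    o,d=ray('side',*q);t=(y-o[1])/d[1];print(o+t*d)
im,d=shot('side');cv2.imwrite('pics/k12.png',cv2.resize(im[165:215,205:265],None,fx=10,fy=10,interpolation=2))
im,d=shot('top');cv2.imwrite('pics/k13.png',cv2.resize(im[190:240,225:285],None,fx=10,fy=10,interpolation=2))
"
```

```text
[0.5627 0.158  0.1333]
[0.5656 0.161  0.1312]
[0.4773 0.158  0.1348]
[0.4799 0.161  0.1327]
```

View pics/k12.png

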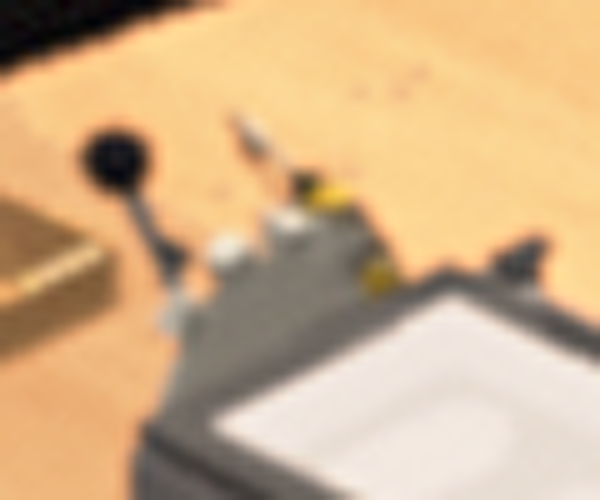

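```bash
python3 -c "
from h import *
st();go((.478,.160,.20),181);go((.478,.160,.112),181)"
```

```text
t12.80 pos [0.4638 0.2989 0.2512] psi -178.9 z [-0.001 -0.001 -1.   ] F [ 0.4 -0.6  1. ] w0.599 q [ 0.53  0.02  1.84 -0.    1.28 -1.06]
shift [ -11.7 -139.2   51.3] turn [-0.04 -0.04  0.06]
shift [ -11.8 -139.1  139.3] turn [-0.04 -0.04  0.06]
```

arm_command(
  targets="-12 -40 0 0 0 0 0.6; -12 -80 10 0 0 0 0.6; -12 -120 30 0 0 0 0.6; -12 -139 51 0 0 0 0.6; -12 -139 80 0 0 0 0.6; -12 -139 115 0 0 0 0.6; -12 -139 139 0 0 0 0.6; -12 -139 139 0 0 0 0.6; -12 -139 139 0 0 0 0.6",
)

```text
time: 13.55
tool_pos: [0.4769, 0.1591, 0.0843]
tcp_rot: [0.025, -3.138, 0.002]
wrist_force: [0.4, 0.0, 1.3]
width: 0.601
```

arm_command(
  targets="0 0 0 0 0 0 0.1; 0 0 0 0 0 0 0.1; 0 0 0 0 0 0 0.1; 0 0 0 0 0 0 0.1; 0 0 0 0 0 0 0.1; 0 0 0 0 0 0 0.1",
  newtons=60,
)

```text
time: 14.05
tool_pos: [0.4804, 0.1595, 0.0883]
tcp_rot: [-0.03, 3.138, -0.003]
wrist_force: [0.1, -6.2, 3.4]
width: 0.269
```

```bash
python3 -c "
from h import *
st();crop2((.50,.13,.1),'k14.png',35)"
```

```text
t14.05 pos [0.4804 0.1595 0.1153] psi -178.9 z [ 0.004 -0.002 -1.   ] F [ 0.1 -6.2  3.4] w0.269 q [ 0.27  0.05  2.08 -0.    1.01 -1.31]
```

View pics/k14.png

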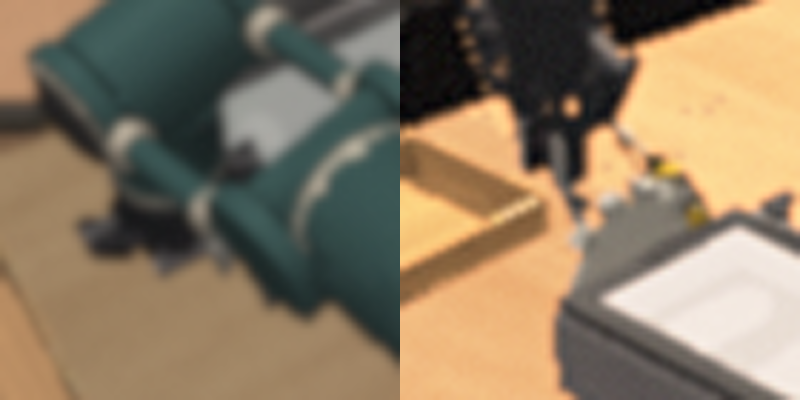

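arm_command(
  targets="3 0 1 0 0 0 0.1; 6 0 2 0 0 0 0.1; 9 0 3.5 0 0 0 0.1; 12 0 5 0 0 0 0.1; 14 0 6 0 0 0 0.1; 14 0 6 0 0 0 0.1",
)

```text
time: 14.65
tool_pos: [0.4728, 0.1595, 0.0845]
tcp_rot: [-0.031, 3.124, -0.002]
wrist_force: [12.7, -8.0, -0.1]
width: 0.272
```

arm_command(
  targets="0 0 0 0 0 0 0.6; 0 0 0 0 0 0 0.6; 0 0 0 0 0 0 0.6; 0 0 -40 0 0 0 0.6; 0 0 -80 0 0 0 0.6; 0 0 -120 0 0 0 0.6; 0 30 -130 0 0 0 0.6; 0 60 -130 0 0 0 0.6; 0 90 -130 0 0 0 0.6; 0 90 -130 0 0 0 0.6",
)

```text
time: 15.48
tool_pos: [0.4628, 0.2551, 0.2108]
tcp_rot: [-0.033, 3.14, 0.006]
wrist_force: [0.1, -1.2, 0.4]
width: 0.603
```

```bash
python3 -c "
from h import *
st();print(knobside(.466))
im,d=shot('side');cv2.imwrite('pics/k15.png',cv2.resize(im[165:215,205:265],None,fx=10,fy=10,interpolation=2))"
```

```text
t15.48 pos [0.4628 0.2551 0.2378] psi -178.8 z [ 0.001  0.004 -1.   ] F [ 0.1 -1.2  0.4] w0.603 q [ 0.45 -0.02  1.91  0.    1.25 -1.14]
[(array([203.2, 170.4]), 39, array([0.4249, 0.16  , 0.1925]), 'ang from up(+x)', np.float64(-0.546)), (array([214.8, 182.7]), 23, array([0.4728, 0.16  , 0.1288]), 'ang from up(+x)', np.float64(-0.462))]
```

View pics/k15.png

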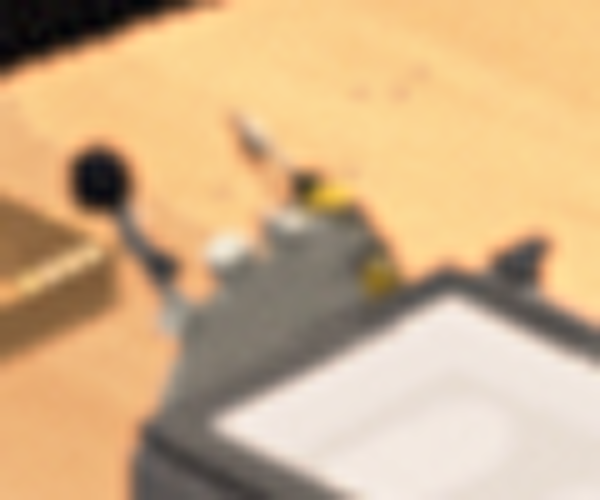

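```bash
python3 -c "
from h import *
st();go((.4506,-.159,.16),91)"
```

```text
t15.58 pos [0.4623 0.2514 0.2366] psi -178.8 z [-0.001 -0.    -1.   ] F [ 0.4  0.  -0. ] w0.601 q [ 0.45 -0.02  1.91 -0.    1.25 -1.14]
shift [  20.3 -410.    76.7] turn [-0.04 -0.01 90.2 ]
```

arm_command(
  targets="10 -40 0 0 0 7 0.6; 20 -80 0 0 0 14 0.6; 20 -120 0 0 0 21 0.6; 20 -160 0 0 0 28 0.6; 20 -200 0 0 0 35 0.6; 20 -240 0 0 0 42 0.6; 20 -280 0 0 0 49 0.6; 20 -320 0 0 0 56 0.6; 20 -360 0 0 0 63 0.6; 20 -400 0 0 0 70 0.6",
)

```text
time: 16.42
tool_pos: [0.4487, -0.1524, 0.2095]
tcp_rot: [-1.788, -2.583, 0.0]
wrist_force: [0.9, 0.1, -0.2]
width: 0.598
```

```bash
python3 -c "
from h import *
st();go((.4506,-.159,.16),91)"
```

```text
t16.42 pos [ 0.4487 -0.1524  0.2365] psi 110.6 z [-0. -0. -1.] F [ 0.9  0.1 -0.2] w0.598 q [-0.38 -0.13  2.01 -0.    1.26 -0.74]
shift [-6.9 -0.5 76.5] turn [-0.02  0.   19.62]
```

arm_command(
  targets="-7 0 30 0 0 7 0.6; -7 0 60 0 0 14 0.6; -7 0 90 0 0 19.6 0.6; -7 0 110 0 0 19.6 0.6; -7 0 110 0 0 19.6 0.6; -7 0 110 0 0 19.6 0.6",
)

```text
time: 16.92
tool_pos: [0.4507, -0.1563, 0.0984]
tcp_rot: [-2.191, -2.246, 0.003]
wrist_force: [1.0, 0.6, -0.6]
width: 0.6
```

```bash
python3 -c "
from h import *
st();go((.4506,-.159,.048),91);crop2((.45,-.16,.09),'p1.png',35)"
```

```text
t16.92 pos [ 0.4507 -0.1563  0.1254] psi 91.4 z [-0.004  0.001 -1.   ] F [ 1.   0.6 -0.6] w0.600 q [-0.39 -0.02  2.12 -0.    1.04 -0.41]
shift [-2.8  0.1 77.4] turn [-0.21 -0.08  0.41]
```

View pics/p1.png

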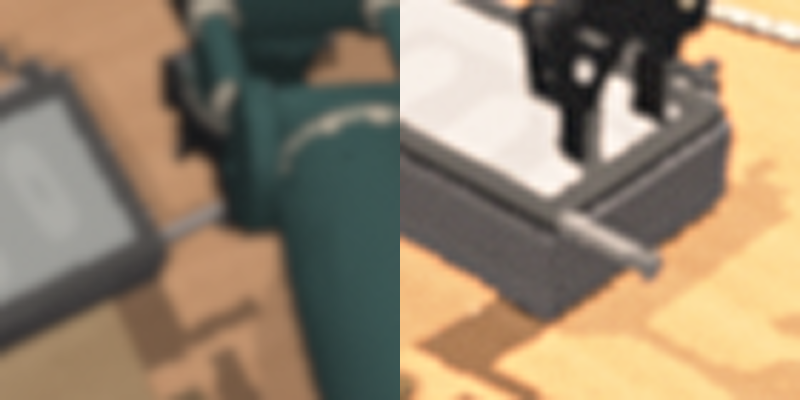

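arm_command(
  targets="-3 0 25 0 0 0 0.6; -3 0 50 0 0 0 0.6; -3 0 70 0 0 0 0.6; -3 0 77 0 0 0 0.6; -3 0 77 0 0 0 0.6",
)

```text
time: 17.43
tool_pos: [0.4524, -0.1592, 0.0224]
tcp_rot: [-2.192, -2.249, 0.001]
wrist_force: [-0.4, 0.2, -0.3]
width: 0.599
```

```bash
python3 -c "
from h import *
st();crop2((.45,-.16,.07),'p2.png',35)"
```

```text
t17.43 pos [ 0.4524 -0.1592  0.0494] psi 91.5 z [-0.001  0.    -1.   ] F [-0.4  0.2 -0.3] w0.599 q [-0.39  0.09  2.18 -0.    0.88 -0.42]
```

View pics/p2.png

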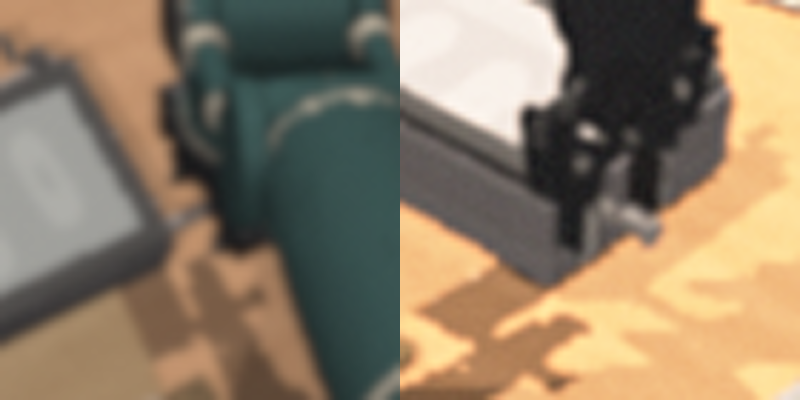

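Pin sits between the fingers. Close.

arm_command(
  targets="0 0 0 0 0 0 0; 0 0 0 0 0 0 0; 0 0 0 0 0 0 0; 0 0 0 0 0 0 0; 0 0 0 0 0 0 0; 0 0 0 0 0 0 0; 0 0 0 0 0 0 0",
  newtons=50,
)

```text
time: 18.12
tool_pos: [0.4496, -0.1596, 0.0235]
tcp_rot: [-2.189, -2.247, 0.007]
wrist_force: [-12.7, -1.8, 12.4]
width: 0.127
```

```bash
python3 -c "
from h import *
st();
for th in np.arange(0,2.01,.1): print(round(th,2), (151*(1-np.cos(th))).round(1),(151*np.sin(th)).round(1))"
```

```text
t18.12 pos [ 0.4496 -0.1596  0.0505] psi 91.5 z [-0.006 -0.    -1.   ] F [-12.7  -1.8  12.4] w0.127 q [-0.39  0.09  2.18 -0.    0.88 -0.42]
0.0 0.0 0.0
0.1 0.8 15.1
0.2 3.0 30.0
0.3 6.7 44.6
0.4 11.9 58.8
0.5 18.5 72.4
0.6 26.4 85.3
0.7 35.5 97.3
0.8 45.8 108.3
0.9 57.1 118.3
1.0 69.4 127.1
1.1 82.5 134.6
1.2 96.3 140.7
1.3 110.6 145.5
1.4 125.3 148.8
1.5 140.3 150.6
1.6 155.4 150.9
1.7 170.5 149.7
1.8 185.3 147.1
1.9 199.8 142.9
2.0 213.8 137.3
```

arm_command(
  targets="0 0.8 -15.1 0 0 0 0; 0 3 -30 0 0 0 0; 0 6.7 -44.6 0 0 0 0; 0 11.9 -58.8 0 0 0 0; 0 18.5 -72.4 0 0 0 0; 0 26.4 -85.3 0 0 0 0; 0 35.5 -97.3 0 0 0 0; 0 45.8 -108.3 0 0 0 0; 0 57.1 -118.3 0 0 0 0; 0 69.4 -127 0 0 0 0",
)

```text
time: 18.95
tool_pos: [0.5155, -0.1587, 0.1523]
tcp_rot: [-2.187, -2.243, 0.017]
wrist_force: [-21.2, -0.9, 23.7]
width: 0.119
```

```bash
python3 -c "
from h import *
st();crop2((.51,-.14,.15),'p3.png',50)"
```

```text
t18.95 pos [ 0.5155 -0.1587  0.1793] psi 91.4 z [-0.014 -0.001 -1.   ] F [-21.2  -0.9  23.7] w0.119 q [-0.34  0.06  1.94 -0.01  1.16 -0.36]
```

View pics/p3.png

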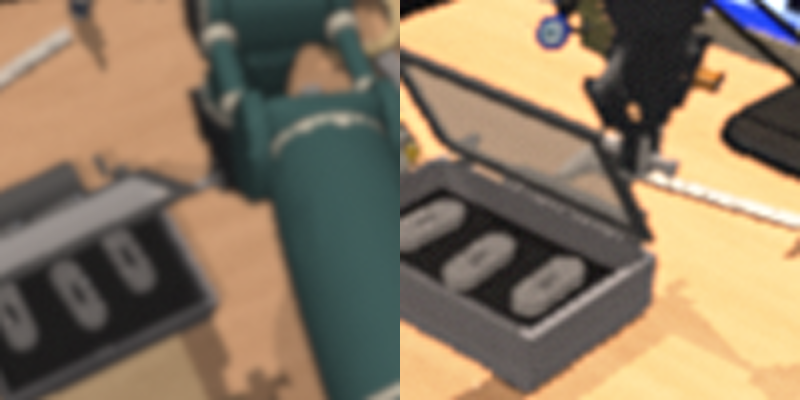

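arm_command(
  targets="0 11.6 -9 0 0 0 0; 0 25.4 -15 0 0 0 0; 0 39.7 -20 0 0 0 0; 0 54.4 -23.2 0 0 0 0; 0 69.4 -25 0 0 0 0; 0 84.5 -25.3 0 0 0 0; 0 99.6 -24 0 0 0 0; 0 114.4 -21.5 0 0 0 0; 0 122 -19 0 0 0 0; 0 122 -19 0 0 0 0",
)

```text
time: 19.88
tool_pos: [0.6471, -0.1564, 0.1703]
tcp_rot: [2.189, 2.245, 0.002]
wrist_force: [0.5, -4.3, 4.3]
width: 0.114
```

```bash
python3 -c "
from h import *
st();crop2((.58,-.1,.15),'p4.png',60)"
```

```text
t19.88 pos [ 0.6471 -0.1564  0.1973] psi 91.4 z [ 0.005 -0.003 -1.   ] F [ 0.5 -4.3  4.3] w0.114 q [-0.27  0.26  1.67 -0.    1.21 -0.3 ]
```

View pics/p4.png

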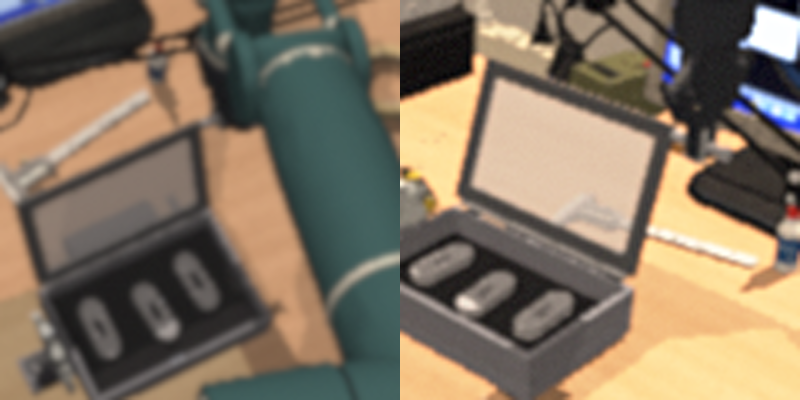

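arm_command(
  targets="0 0 0 0 0 0 0.7; 0 0 0 0 0 0 0.7; 0 0 0 0 0 0 0.7; 0 0 0 0 0 0 0.7; 0 0 -40 0 0 0 0.7; 0 0 -80 0 0 0 0.7; 0 -40 -90 0 0 0 0.7; 0 -80 -90 0 0 0 0.7; 0 -120 -90 0 0 0 0.7; 0 -120 -90 0 0 0 0.7",
)

```text
time: 20.82
tool_pos: [0.5164, -0.1563, 0.2568]
tcp_rot: [-2.19, -2.244, 0.006]
wrist_force: [-0.2, 0.9, -1.2]
width: 0.7
```

arm_command(
  targets="-40 -10 0 0 0 0 0.7; -80 -20 0 0 0 0 0.7; -120 -30 0 0 0 0 0.7; -160 -40 0 0 0 0 0.7; -180 -40 0 0 0 0 0.7; -180 -40 0 0 0 0 0.7",
)

```text
time: 21.32
tool_pos: [0.4877, -0.3424, 0.2579]
tcp_rot: [2.198, 2.244, -0.002]
wrist_force: [-0.3, 1.0, -0.6]
width: 0.701
```

```bash
python3 -c "
from h import *
st()
for n in('top','side'): shot(n,n+'5.png')
im=cv2.imread('pics/top5.png');cv2.imwrite('pics/a.png',cv2.resize(im[130:270,190:390],None,fx=4,fy=4,interpolation=2))
im=cv2.imread('pics/side5.png');cv2.imwrite('pics/b.png',cv2.resize(im[150:290,200:400],None,fx=4,fy=4,interpolation=2))"
```

```text
t21.32 pos [ 0.4877 -0.3424  0.2849] psi 91.2 z [-0.001 -0.001 -1.   ] F [-0.3  1.  -0.6] w0.701 q [-0.65  0.09  1.71 -0.    1.34 -0.67]
```

View pics/a.png

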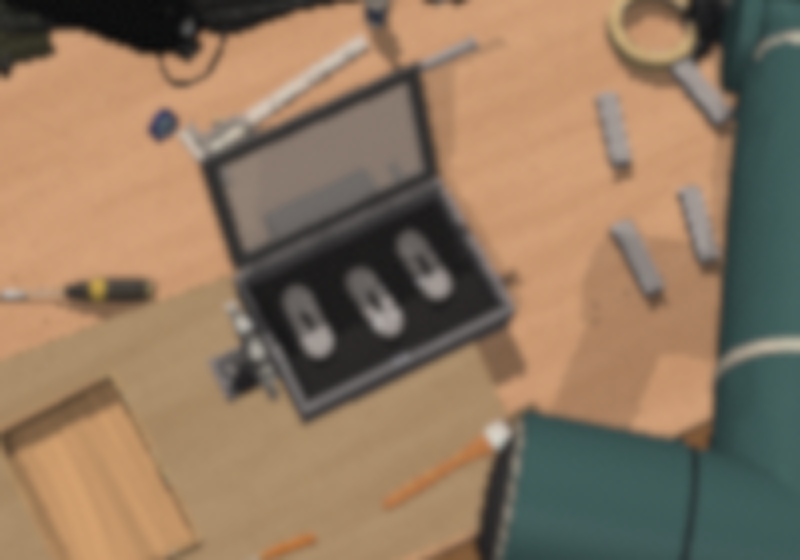

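View pics/b.png

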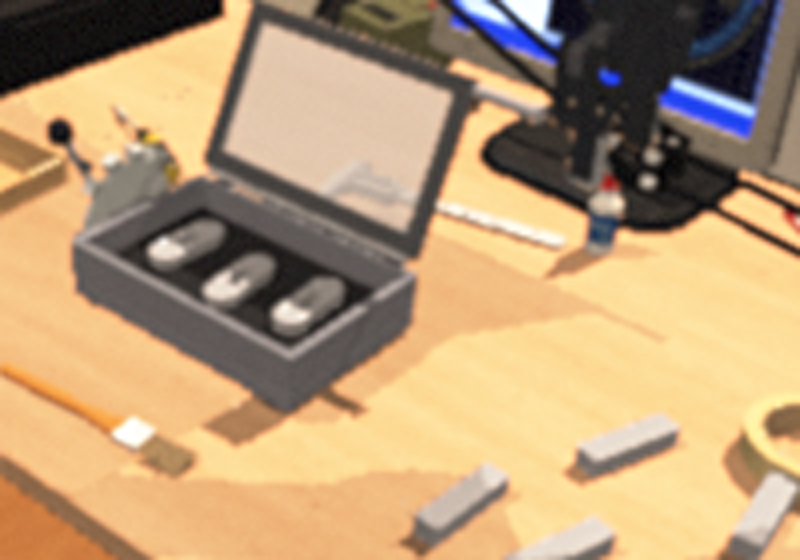

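```bash
cat >> h.py <<'E'
def straps(fn='top5.png'):
    im=cv2.imread('pics/'+fn);g=cv2.cvtColor(im,cv2.COLOR_BGR2GRAY)
    L=[]
    pts=[proj('top',(.52+a,-.008+b,.03)) for a,b in((-.072,-.112),(.066,-.112),(.066,.112),(-.072,.112))]
    m=np.zeros_like(g);cv2.fillConvexPoly(m,np.array(pts,np.int32),1)
    k=(m>0)&(g>70)
    n,l,s,c=cv2.connectedComponentsWithStats(k.astype(np.uint8))
    for i in range(1,n):
        if s[i,4]<40: continue
        q=np.argwhere(l==i)[:,::-1]
        P=np.array([plane('top',u,v,.042)[:2] for u,v in q])
        r=cv2.minAreaRect((P*1000).astype(np.float32));print('strap',s[i,:],P.mean(0),r)
def bars(fn,roi=(325,135,400,225)):
    im=cv2.imread('pics/'+fn);hsv=cv2.cvtColor(im,cv2.COLOR_BGR2HSV);x0,y0,x1,y1=roi
    m=np.zeros(hsv.shape[:2],np.uint8)
    m[y0:y1,x0:x1]=(hsv[y0:y1,x0:x1,1]<60)&(hsv[y0:y1,x0:x1,2]>85)
    cs,_=cv2.findContours(m,0,1)
    for c in cs:
        if cv2.contourArea(c)<45: continue
        P=np.array([plane('top',u,v,.018)[:2] for u,v in c[:,0]])
        r=cv2.minAreaRect((P*1000).astype(np.float32));b=cv2.boxPoints(r)
        e=[b[1]-b[0],b[2]-b[1]];e=max(e,key=np.linalg.norm);a=np.degrees(np.arctan2(e[1],e[0]))
        a=(a+90)%180-90
        print('bar',cv2.boundingRect(c),np.round(r[0],1),np.round(r[1],1),'long axis deg %.1f'%a)
E
python3 - <<'E'
from h import *
straps();bars('top5.png')
# machine box outer top corners (crop px/4 + offset) at z .06
for q in [(240,272),(305,415),(512,308),(437,185)]: print(plane('top',q[0]/4+190-.5,q[1]/4+130-.5,.06))
E
```

```text
strap [290 188  13  17 122] [ 0.5237 -0.0722] ((525.4671630859375, -70.17681121826172), (80.58694458007812, 34.624568939208984), 11.866826057434082)
strap [277 197  14  17 138] [ 0.5105 -0.0083] ((511.49615478515625, -6.453559875488281), (79.96026611328125, 36.862030029296875), 11.615954399108887)
strap [261 202  13  18 136] [0.5208 0.0631] ((523.049072265625, 62.769283294677734), (35.06513595581055, 80.56661987304688), 89.57528686523438)
strap [274 207  41  20  58] [ 0.4488 -0.036 ] ((448.2012634277344, -24.821327209472656), (6.2939910888671875, 182.1129150390625), 0.5754737854003906)
bar (369, 213, 31, 12) [ 288.5 -366. ] [135.7  40.5] long axis deg 71.6
bar (343, 185, 13, 19) [ 442.9 -286.6] [23.6 84.7] long axis deg -2.1
bar (360, 177, 10, 19) [ 447.5 -364.3] [24.2 86.2] long axis deg -14.3
bar (340, 153, 7, 19) [ 585.4 -337.4] [21.8 87.6] long axis deg -18.3
bar (358, 144, 15, 17) [ 583.5 -448.9] [87.5 28.3] long axis deg 4.9
bar (379, 136, 21, 9) [ 592.9 -581.7] [100.4  35.7] long axis deg 71.4
[0.5973 0.1055 0.06  ]
[0.4315 0.1119 0.06  ]
[ 0.4413 -0.1271  0.06  ]
[ 0.5959 -0.1211  0.06  ]
```

```bash
cat >> h.py <<'E'
def pca(fn,x0,y0,x1,y1,z,th=70):
    im=cv2.imread('pics/'+fn);g=cv2.cvtColor(im,cv2.COLOR_BGR2GRAY)
    P=np.array([plane('top',u,v,z)[:2] for v in range(y0,y1) for u in range(x0,x1) if g[v,u]>th])
    w=np.array([float(g[v,u]) for v in range(y0,y1) for u in range(x0,x1) if g[v,u]>th])
    c=P.mean(0);ev=np.linalg.eigh(np.cov((P-c).T))
    a=np.degrees(np.arctan2(*ev[1][::-1,1]));print(c,'ang',(a+90)%180-90,'sd',np.sqrt(ev[0]))
E
python3 - <<'E'
from h import *
pca('top5.png',290,188,303,205,.042);pca('top5.png',277,197,291,214,.042);pca('top5.png',261,202,274,220,.042)
go((.523,-.071,.12),0);go((.523,-.071,.12),90)
E
```

```text
[ 0.5237 -0.0722] ang 4.314918219612991 sd [0.009  0.0226]
[ 0.5105 -0.0083] ang 5.265209264649997 sd [0.0096 0.0221]
[0.5206 0.0633] ang -2.529642369204737 sd [0.0097 0.0225]
shift [266.5  41.1 165.3] turn [-0.12 -0.04 91.33]
shift [266.5  41.1 165.3] turn [-0.05 -0.1   1.33]
```

arm_command(
  targets="0 0 0 0 0 7 0.5; 30 0 0 0 0 14 0.5; 60 0 0 0 0 21 0.5; 95 10 0 0 0 28 0.5; 130 20 0 0 0 35 0.5; 165 30 0 0 0 42 0.5; 200 41 10 0 0 49 0.5; 235 41 30 0 0 56 0.5; 266 41 50 0 0 63 0.5; 266 41 70 0 0 70 0.5",
)

```text
time: 22.25
tool_pos: [0.5224, -0.0644, 0.1881]
tcp_rot: [-3.08, -0.6, -0.002]
wrist_force: [-0.2, -0.8, -0.4]
width: 0.501
```

```bash
python3 -c "
from h import *
st();go((.5235,-.0715,.12),4)"
```

```text
t22.25 pos [ 0.5224 -0.0644  0.2151] psi 22.0 z [ 0.     0.004 -1.   ] F [-0.2 -0.8 -0.4] w0.501 q [-0.17 -0.01  1.94  0.    1.21  1.01]
shift [-1.8  7.3 95.1] turn [-0.19 -0.06 18.03]
```

arm_command(
  targets="-2 7 30 0 0 7 0.5; -2 7 60 0 0 14 0.5; -2 7 90 0 0 18 0.5; -2 7 110 0 0 18 0.5; -2 7 110 0 0 18 0.5; -2 7 110 0 0 18 0.5",
)

```text
time: 22.75
tool_pos: [0.5222, -0.0772, 0.0775]
tcp_rot: [-3.138, -0.113, 0.005]
wrist_force: [0.7, 0.2, 0.3]
width: 0.501
```

```bash
python3 -c "
from h import *
st();go((.5235,-.0715,.0315),4);crop2((.523,-.0715,.07),'s1.png',30)"
```

```text
t22.75 pos [ 0.5222 -0.0772  0.1045] psi 4.1 z [-0.003  0.001 -1.   ] F [0.7 0.2 0.3] w0.501 q [-0.19  0.11  2.04  0.    1.    1.3 ]
shift [ 2.  -5.5 73. ] turn [-0.08  0.19  0.14]
```

View pics/s1.png

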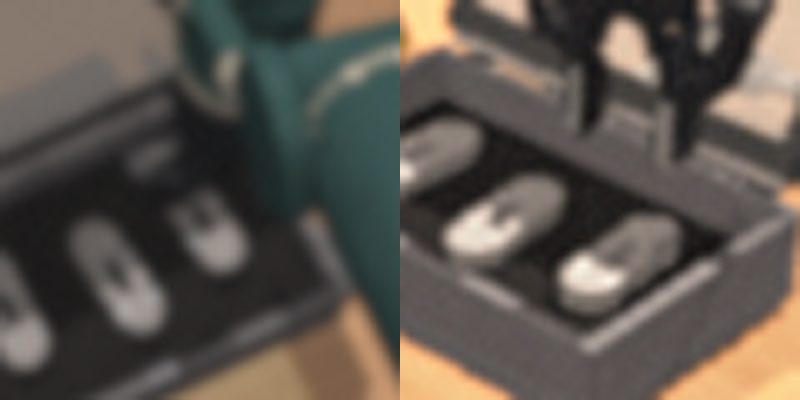

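arm_command(
  targets="2 -5 25 0 0 0 0.5; 2 -5 50 0 0 0 0.5; 2 -5 66 0 0 0 0.5; 2 -5 73 0 0 0 0.5; 2 -5 73 0 0 0 0.5; 2 -5 73 0 0 0 0.5",
)

```text
time: 23.35
tool_pos: [0.5268, -0.0739, 0.0071]
tcp_rot: [3.139, 0.11, 0.003]
wrist_force: [-0.0, -0.3, 0.5]
width: 0.5
```

```bash
python3 -c "
from h import *
st();go((.5235,-.0715,.0315),4);crop2((.523,-.0715,.05),'s2.png',30)"
```

```text
t23.35 pos [ 0.5268 -0.0739  0.0341] psi 4.0 z [ 0.002 -0.    -1.   ] F [-0.  -0.3  0.5] w0.500 q [-0.19  0.2   2.08  0.    0.86  1.31]
shift [-3.1 -2.6  2.6] turn [ 0.03 -0.12  0.03]
```

View pics/s2.png

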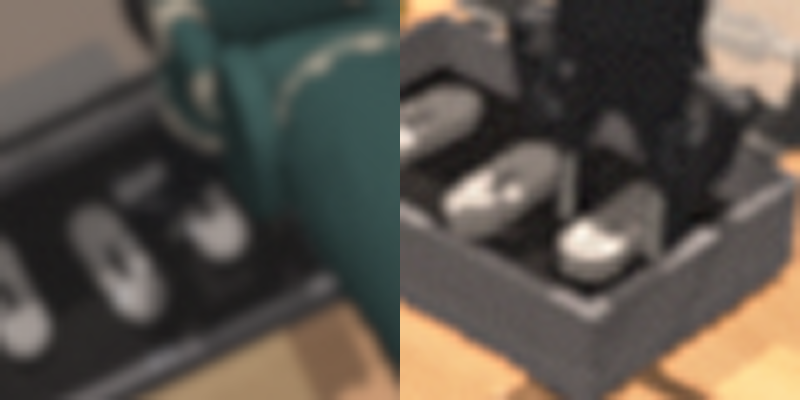

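arm_command(
  targets="-2 -1 2 0 0 0 0.5; -2 -1 2 0 0 0 0.1; -2 -1 2 0 0 0 0.1; -2 -1 2 0 0 0 0.1; -2 -1 2 0 0 0 0.1; -2 -1 2 0 0 0 0.1; -2 -1 2 0 0 0 0.1",
  newtons=70,
)

```text
time: 24.03
tool_pos: [0.5242, -0.073, 0.0047]
tcp_rot: [3.139, 0.11, 0.002]
wrist_force: [-1.4, 0.6, 5.4]
width: 0.302
```

arm_command(
  targets="0 0 -20 0 0 0 0.1; 0 0 -50 0 0 0 0.1; 0 0 -80 0 0 0 0.1; 0 0 -110 0 0 0 0.1; 0 0 -140 0 0 0 0.1; 0 0 -150 0 0 0 0.1; 0 0 -150 0 0 0 0.1",
)

```text
time: 24.62
tool_pos: [0.526, -0.0734, 0.157]
tcp_rot: [3.138, 0.11, 0.011]
wrist_force: [-0.4, 0.5, -1.3]
width: 0.302
```

```bash
python3 -c "
from h import *
st();go((.515,.322,.15),91);crop2((.523,-.0715,.17),'s3.png',40)"
```

```text
t24.62 pos [ 0.526  -0.0734  0.184 ] psi 4.0 z [ 0.007 -0.001 -1.   ] F [-0.4  0.5 -1.3] w0.302 q [-0.19  0.02  1.97 -0.    1.14  1.32]
shift [  16.6 -395.2   33.4] turn [  0.37  -0.23 -86.97]
```

View pics/s3.png

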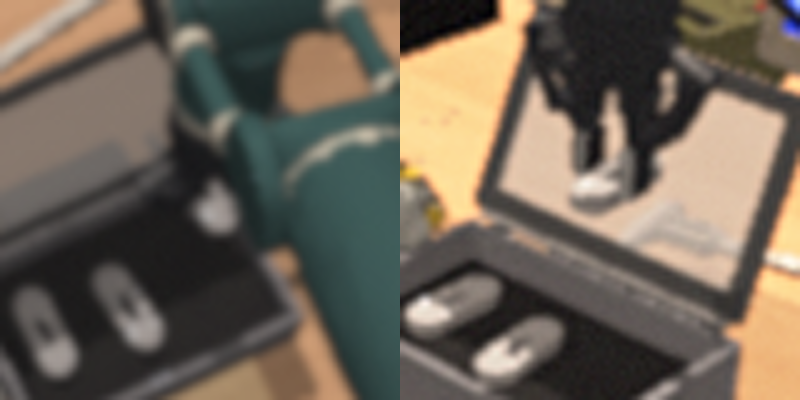

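arm_command(
  targets="0 -35 0 0 0 -7 0.1; 0 -70 0 0 0 -14 0.1; 0 -110 0 0 0 -21 0.1; 5 -150 0 0 0 -28 0.1; 5 -190 0 0 0 -35 0.1; 10 -230 0 0 0 -42 0.1; 12 -270 0 0 0 -49 0.1; 12 -310 0 0 0 -56 0.1; 12 -350 0 0 0 -63 0.1; 12 -385 0 0 0 -70 0.1",
)

```text
time: 25.55
tool_pos: [0.5057, 0.3135, 0.1497]
tcp_rot: [-2.501, -1.899, 0.009]
wrist_force: [0.4, -0.2, -1.4]
width: 0.302
```

```bash
python3 -c "
from h import *
st();go((.510,.328,.07),92)"
```

```text
t25.55 pos [0.5057 0.3135 0.1767] psi 74.4 z [-0.005 -0.002 -1.   ] F [ 0.4 -0.2 -1.4] w0.302 q [0.51 0.16 1.83 0.   1.16 0.78]
shift [ 15.5   0.7 106.6] turn [ -0.28   0.18 -17.59]
```

arm_command(
  targets="15 0 30 0 0 -7 0.1; 15 0 60 0 0 -14 0.1; 15 0 90 0 0 -17.5 0.1; 15 0 106 0 0 -17.5 0.1; 15 0 106 0 0 -17.5 0.1; 15 0 106 0 0 -17.5 0.1",
)

```text
time: 26.05
tool_pos: [0.5094, 0.3247, 0.0435]
tcp_rot: [-2.19, -2.249, 0.012]
wrist_force: [0.1, -0.6, -0.9]
width: 0.305
```

```bash
python3 -c "
from h import *
st();go((.510,.328,.008),92);crop2((.51,.328,.05),'s4.png',40)"
```

```text
t26.05 pos [0.5094 0.3247 0.0705] psi 91.5 z [-0.007 -0.004 -1.   ] F [ 0.1 -0.6 -0.9] w0.305 q [ 0.53  0.28  1.9  -0.    0.97  0.5 ]
shift [ 3.5  1.1 62.5] turn [-0.39  0.21 -0.49]
```

View pics/s4.png

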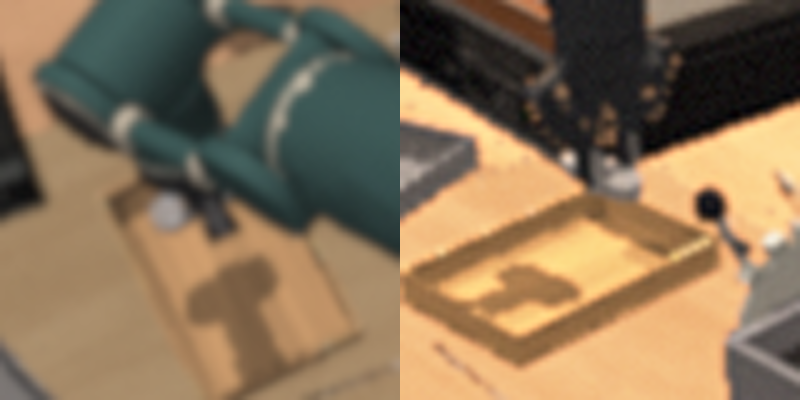

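arm_command(
  targets="3 -3 25 0 0 0 0.1; 3 -3 50 0 0 0 0.1; 3 -3 61 0 0 0 0.1; 3 -3 61 0 0 0 0.1; 3 -3 61 0 0 0 0.1",
)

```text
time: 26.57
tool_pos: [0.5097, 0.3294, -0.0128]
tcp_rot: [2.192, 2.25, 0.0]
wrist_force: [0.2, -0.1, -0.4]
width: 0.3
```

arm_command(
  targets="0 0 0 0 0 0 0.45; 0 0 0 0 0 0 0.45; 0 0 0 0 0 0 0.45; 0 0 -25 0 0 0 0.45; 0 0 -60 0 0 0 0.5; 0 0 -95 0 0 0 0.5; 0 0 -130 0 0 0 0.5; 0 0 -160 0 0 0 0.5; 0 0 -160 0 0 0 0.5",
)

```text
time: 27.32
tool_pos: [0.5145, 0.3324, 0.1565]
tcp_rot: [2.189, 2.248, 0.024]
wrist_force: [1.0, 0.5, 0.5]
width: 0.5
```

```bash
python3 -c "
from h import *
st();go((.5105,-.0078,.15),5);crop2((.48,.31,.02),'s5.png',45)"
```

```text
t27.32 pos [0.5145 0.3324 0.1835] psi 91.5 z [ 0.014  0.008 -1.   ] F [1.  0.5 0.5] w0.500 q [ 0.53  0.17  1.81 -0.    1.15  0.51]
shift [-340.2  -13.5   30.8] turn [ 0.3  -0.95 86.52]
```

View pics/s5.png

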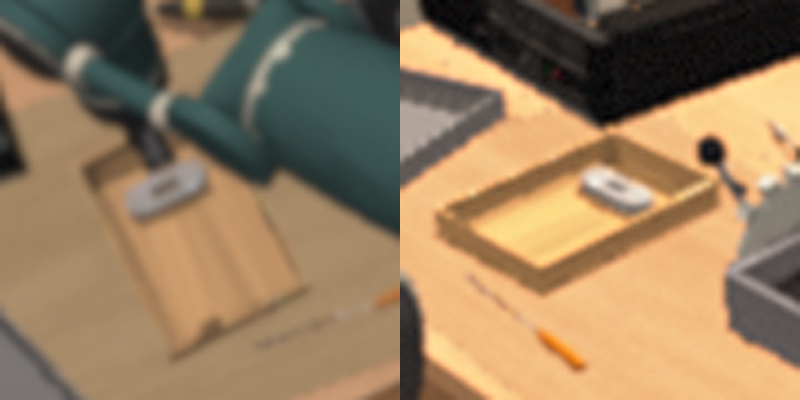

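arm_command(
  targets="-35 0 0 0 0 7 0.5; -70 0 0 0 0 14 0.5; -110 0 0 0 0 21 0.5; -150 0 0 0 0 28 0.5; -190 -5 0 0 0 35 0.5; -230 -5 0 0 0 42 0.5; -270 -5 0 0 0 49 0.5; -305 -8 0 0 0 56 0.5; -335 -10 0 0 0 63 0.5; -338 -10 0 0 0 70 0.5",
)

```text
time: 28.25
tool_pos: [0.5065, -0.0132, 0.1448]
tcp_rot: [3.088, 0.571, -0.006]
wrist_force: [0.1, 0.0, 0.1]
width: 0.502
```

```bash
python3 -c "
from h import *
st();go((.5105,-.0078,.10),5)"
```

```text
t28.25 pos [ 0.5065 -0.0132  0.1718] psi 21.0 z [-0.003 -0.002 -1.   ] F [0.1 0.  0.1] w0.502 q [-0.07 -0.01  2.02 -0.    1.13  1.13]
shift [ 5.9 -3.6 71.8] turn [ 0.06  0.21 15.96]
```

arm_command(
  targets="6 -3.5 25 0 0 7 0.5; 6 -3.5 50 0 0 14 0.5; 6 -3.5 72 0 0 16 0.5; 6 -3.5 72 0 0 16 0.5; 6 -3.5 72 0 0 16 0.5",
)

```text
time: 28.67
tool_pos: [0.5098, -0.0032, 0.072]
tcp_rot: [-3.137, -0.153, 0.01]
wrist_force: [0.7, -0.7, 0.4]
width: 0.498
```

```bash
python3 -c "
from h import *
st();go((.5105,-.0078,.0315),5);crop2((.51,-.008,.06),'s6.png',30)"
```

```text
t28.67 pos [ 0.5098 -0.0032  0.099 ] psi 5.6 z [-0.006  0.    -1.   ] F [ 0.7 -0.7  0.4] w0.498 q [-0.06  0.08  2.08 -0.    0.99  1.42]
shift [ 0.7  4.7 67.5] turn [-0.05  0.36  0.6 ]
```

View pics/s6.png

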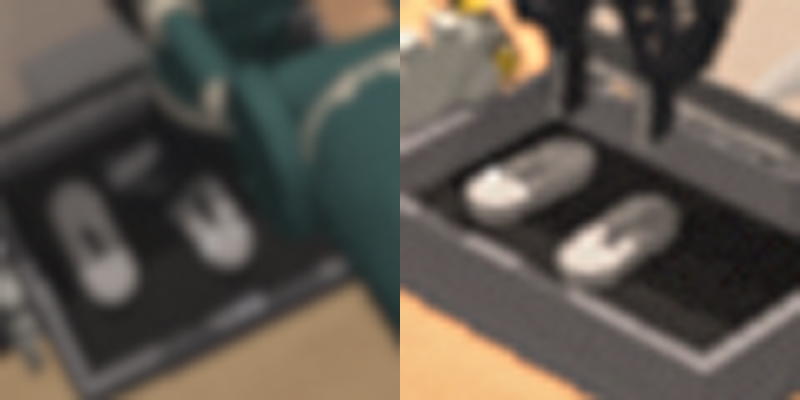

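arm_command(
  targets="1 4 25 0 0 0 0.5; 1 4 50 0 0 0 0.5; 1 4 62 0 0 0 0.5; 1 4 67 0 0 0 0.5; 1 4 67 0 0 0 0.5; 1 4 67 0 0 0 0.5",
)

```text
time: 29.27
tool_pos: [0.515, -0.0072, 0.0086]
tcp_rot: [3.138, 0.152, 0.002]
wrist_force: [0.9, 0.3, 0.1]
width: 0.502
```

```bash
python3 -c "
from h import *
st();go((.5105,-.0078,.0315),5);crop2((.51,-.008,.06),'s7.png',30)"
```

```text
t29.27 pos [ 0.515  -0.0072  0.0356] psi 5.5 z [ 0.001 -0.    -1.   ] F [0.9 0.3 0.1] w0.502 q [-0.06  0.17  2.11 -0.    0.85  1.41]
shift [-4.5  0.2  4.1] turn [ 0.01 -0.08  0.55]
```

View pics/s7.png

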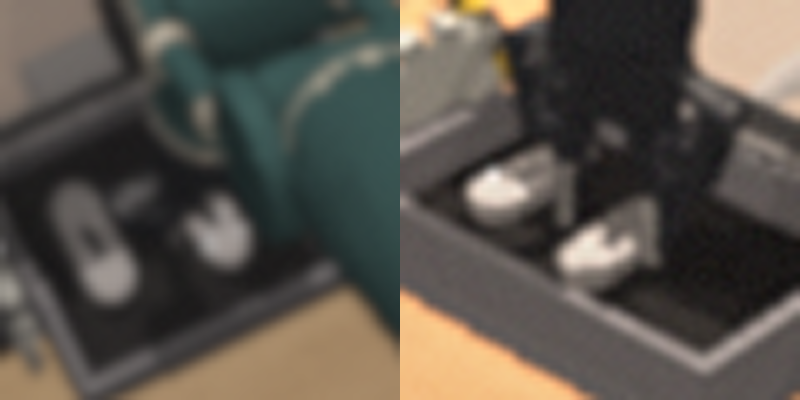

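arm_command(
  targets="-4 0 3.5 0 0 0 0.5; -4 0 3.5 0 0 0 0.1; -4 0 3.5 0 0 0 0.1; -4 0 3.5 0 0 0 0.1; -4 0 3.5 0 0 0 0.1; -4 0 3.5 0 0 0 0.1; -4 0 3.5 0 0 0 0.1",
  newtons=70,
)

```text
time: 29.95
tool_pos: [0.5102, -0.0076, 0.0047]
tcp_rot: [3.138, 0.151, 0.0]
wrist_force: [-2.5, -0.2, 5.9]
width: 0.305
```

arm_command(
  targets="0 0 -20 0 0 0 0.1; 0 0 -50 0 0 0 0.1; 0 0 -80 0 0 0 0.1; 0 0 -110 0 0 0 0.1; 0 0 -140 0 0 0 0.1; 0 0 -150 0 0 0 0.1; 0 0 -150 0 0 0 0.1",
)

```text
time: 30.53
tool_pos: [0.5128, -0.0077, 0.1574]
tcp_rot: [3.137, 0.151, 0.011]
wrist_force: [0.6, -0.4, -0.8]
width: 0.302
```

```bash
python3 -c "
from h import *
st();go((.4555,.326,.15),92)"
```

```text
t30.53 pos [ 0.5128 -0.0077  0.1844] psi 5.5 z [ 0.007 -0.    -1.   ] F [ 0.6 -0.4 -0.8] w0.302 q [-0.06 -0.01  2.    0.    1.15  1.41]
shift [ -25.1 -337.7   33.8] turn [  0.35  -0.27 -86.47]
```

arm_command(
  targets="0 -30 0 0 0 -7 0.1; 0 -65 0 0 0 -14 0.1; 0 -100 0 0 0 -21 0.1; -5 -135 0 0 0 -28 0.1; -5 -170 0 0 0 -35 0.1; -10 -205 0 0 0 -42 0.1; -12 -240 0 0 0 -49 0.1; -18 -275 0 0 0 -56 0.1; -25 -310 0 0 0 -63 0.1; -25 -335 0 0 0 -70 0.1",
)

```text
time: 31.37
tool_pos: [0.4497, 0.325, 0.1506]
tcp_rot: [-2.475, -1.932, 0.008]
wrist_force: [1.0, -0.4, -1.3]
width: 0.303
```

```bash
python3 -c "
from h import *
st();go((.4555,.326,.06),92)"
```

```text
t31.37 pos [0.4497 0.325  0.1776] psi 75.9 z [-0.005 -0.002 -1.   ] F [ 1.  -0.4 -1.3] w0.303 q [0.58 0.08 1.92 0.   1.15 0.82]
shift [  2.7   5.9 117.6] turn [ -0.26   0.14 -16.05]
```

arm_command(
  targets="3 4 30 0 0 -7 0.1; 3 4 60 0 0 -14 0.1; 3 4 90 0 0 -16 0.1; 3 4 117 0 0 -16 0.1; 3 4 117 0 0 -16 0.1; 3 4 117 0 0 -16 0.1",
)

```text
time: 31.87
tool_pos: [0.4542, 0.3232, 0.033]
tcp_rot: [-2.19, -2.249, 0.013]
wrist_force: [0.3, -0.3, -0.7]
width: 0.302
```

```bash
python3 -c "
from h import *
st();go((.4555,.326,.0085),92)"
```

```text
t31.87 pos [0.4542 0.3232 0.06  ] psi 91.5 z [-0.007 -0.005 -1.   ] F [ 0.3 -0.3 -0.7] w0.302 q [ 0.57  0.22  2.   -0.    0.93  0.55]
shift [ 3.   1.8 51.5] turn [-0.42  0.26 -0.48]
```

arm_command(
  targets="2 0 25 0 0 0 0.1; 2 0 45 0 0 0 0.1; 2 0 51 0 0 0 0.1; 2 0 51 0 0 0 0.1; 2 0 51 0 0 0 0.1",
)

```text
time: 32.28
tool_pos: [0.4582, 0.3277, -0.0128]
tcp_rot: [2.192, 2.25, 0.002]
wrist_force: [0.2, 0.7, -1.2]
width: 0.301
```

arm_command(
  targets="0 0 0 0 0 0 0.42; 0 0 0 0 0 0 0.42; 0 0 0 0 0 0 0.42; 0 0 -25 0 0 0 0.45; 0 0 -60 0 0 0 0.5; 0 0 -95 0 0 0 0.5; 0 0 -130 0 0 0 0.5; 0 0 -160 0 0 0 0.5; 0 0 -160 0 0 0 0.5",
)

```text
time: 33.03
tool_pos: [0.4624, 0.3305, 0.1554]
tcp_rot: [2.189, 2.248, 0.023]
wrist_force: [1.3, 1.1, 0.8]
width: 0.501
```

```bash
python3 -c "
from h import *
st();go((.521,.063,.15),-2.5);crop2((.48,.31,.02),'s8.png',45)"
```

```text
t33.03 pos [0.4624 0.3305 0.1824] psi 91.5 z [ 0.013  0.008 -1.   ] F [1.3 1.1 0.8] w0.501 q [ 0.58  0.09  1.9  -0.    1.14  0.55]
shift [-269.3   51.1   30.9] turn [ 0.19 -0.95 94.02]
```

View pics/s8.png

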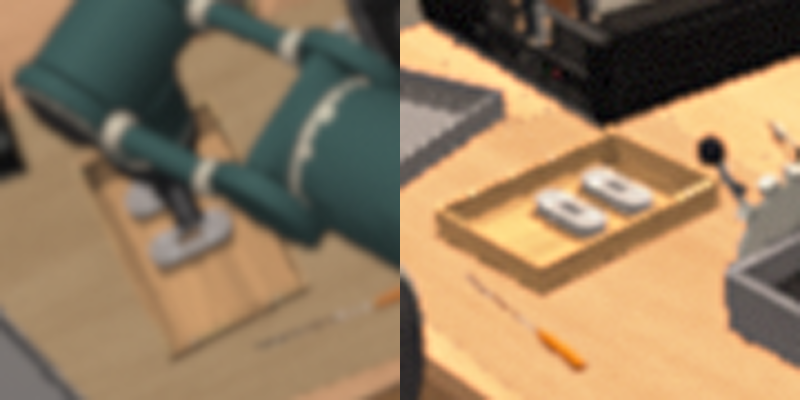

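Third strap.

arm_command(
  targets="-25 5 0 0 0 7 0.5; -55 10 0 0 0 14 0.5; -85 15 0 0 0 21 0.5; -115 20 0 0 0 28 0.5; -145 25 0 0 0 35 0.5; -175 30 0 0 0 42 0.5; -205 40 0 0 0 49 0.5; -235 48 0 0 0 56 0.5; -265 50 0 0 0 63 0.5; -269 51 0 0 0 70 0.5",
)

```text
time: 33.97
tool_pos: [0.5146, 0.0556, 0.1441]
tcp_rot: [3.087, 0.572, -0.006]
wrist_force: [-0.1, 0.8, 0.3]
width: 0.506
```

```bash
python3 -c "
from h import *
st();go((.521,.063,.10),-2)"
```

```text
t33.97 pos [0.5146 0.0556 0.1711] psi 21.0 z [-0.003 -0.002 -1.   ] F [-0.1  0.8  0.3] w0.506 q [ 0.06  0.02  2.   -0.    1.13  1.27]
shift [ 8.9 -4.7 71.1] turn [ 0.1   0.21 23.01]
```

arm_command(
  targets="9 -3 25 0 0 7 0.5; 9 -3 50 0 0 14 0.5; 9 -3 71 0 0 21 0.5; 9 -3 71 0 0 23 0.5; 9 -3 71 0 0 23 0.5; 9 -3 71 0 0 23 0.5",
)

```text
time: 34.47
tool_pos: [0.5217, 0.0658, 0.0736]
tcp_rot: [3.141, -0.038, -0.004]
wrist_force: [0.3, 0.0, 0.3]
width: 0.496
```

```bash
python3 -c "
from h import *
st();go((.521,.063,.0315),-2);crop2((.52,.063,.06),'s9.png',30)"
```

```text
t34.47 pos [0.5217 0.0658 0.1006] psi -1.4 z [-0.003 -0.    -1.   ] F [0.3 0.  0.3] w0.496 q [0.08 0.11 2.05 0.   0.99 1.67]
shift [-0.4  2.8 69.1] turn [0.02 0.16 0.6 ]
```

View pics/s9.png

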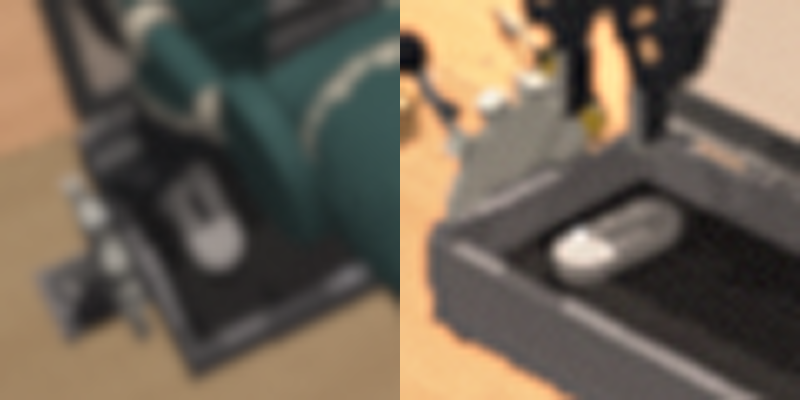

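arm_command(
  targets="-1 3 25 0 0 0 0.48; -1 3 50 0 0 0 0.48; -1 3 64 0 0 0 0.48; -1 3 69 0 0 0 0.48; -1 3 69 0 0 0 0.48; -1 3 69 0 0 0 0.48",
)

```text
time: 35.07
tool_pos: [0.5227, 0.063, 0.007]
tcp_rot: [-3.141, 0.04, -0.002]
wrist_force: [0.1, 0.5, 0.2]
width: 0.477
```

```bash
python3 -c "
from h import *
st();go((.521,.063,.0315),-2);crop2((.52,.063,.06),'s10.png',30)"
```

```text
t35.07 pos [0.5227 0.063  0.034 ] psi -1.5 z [ 0.001  0.    -1.   ] F [0.1 0.5 0.2] w0.477 q [0.07 0.19 2.09 0.   0.85 1.67]
shift [-1.7  0.1  2.5] turn [-0.01 -0.07  0.55]
```

View pics/s10.png

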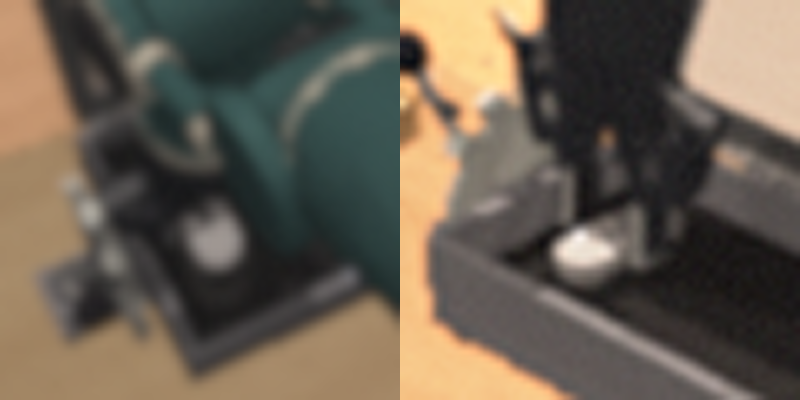

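arm_command(
  targets="-1 0 2.5 0 0 0 0.48; -1 0 2.5 0 0 0 0.1; -1 0 2.5 0 0 0 0.1; -1 0 2.5 0 0 0 0.1; -1 0 2.5 0 0 0 0.1; -1 0 2.5 0 0 0 0.1; -1 0 2.5 0 0 0 0.1",
  newtons=70,
)

```text
time: 35.75
tool_pos: [0.5216, 0.063, 0.0046]
tcp_rot: [-3.141, 0.04, -0.002]
wrist_force: [-1.0, 1.0, 6.3]
width: 0.3
```

arm_command(
  targets="0 0 -20 0 0 0 0.1; 0 0 -50 0 0 0 0.1; 0 0 -80 0 0 0 0.1; 0 0 -110 0 0 0 0.1; 0 0 -140 0 0 0 0.1; 0 0 -155 0 0 0 0.1; 0 0 -155 0 0 0 0.1",
)

```text
time: 36.33
tool_pos: [0.5241, 0.0632, 0.1633]
tcp_rot: [-3.141, 0.04, -0.013]
wrist_force: [0.9, -0.1, -0.6]
width: 0.305
```

```bash
python3 -c "
from h import *
st();go((.40,.324,.15),92)"
```

```text
t36.33 pos [0.5241 0.0632 0.1903] psi -1.5 z [ 0.009  0.001 -1.   ] F [ 0.9 -0.1 -0.6] w0.305 q [ 0.07  0.01  1.97 -0.    1.16  1.67]
shift [-131.1 -257.5   39.4] turn [  0.36  -0.41 -93.47]
```

arm_command(
  targets="-10 -20 0 0 0 -7 0.1; -25 -45 0 0 0 -14 0.1; -40 -75 0 0 0 -21 0.1; -55 -105 0 0 0 -28 0.1; -70 -135 0 0 0 -35 0.1; -85 -165 0 0 0 -42 0.1; -100 -195 0 0 0 -49 0.1; -115 -225 0 0 0 -56 0.1; -128 -255 0 0 0 -63 0.1; -128 -257 0 0 0 -70 0.1",
)

```text
time: 37.17
tool_pos: [0.3961, 0.3267, 0.1564]
tcp_rot: [-2.586, -1.78, 0.004]
wrist_force: [0.2, -0.8, -1.5]
width: 0.305
```

```bash
python3 -c "
from h import *
st();go((.401,.324,.06),92)"
```

```text
t37.17 pos [0.3961 0.3267 0.1834] psi 69.1 z [-0.003  0.001 -1.   ] F [ 0.2 -0.8 -1.5] w0.305 q [ 0.64 -0.01  2.    0.    1.15  1.  ]
shift [ -0.8   6.  123.4] turn [ -0.2   -0.01 -22.92]
```

arm_command(
  targets="-1 5 30 0 0 -7 0.1; -1 5 60 0 0 -14 0.1; -1 5 90 0 0 -21 0.1; -1 5 123 0 0 -23 0.1; -1 5 123 0 0 -23 0.1; -1 5 123 0 0 -23 0.1",
)

```text
time: 37.67
tool_pos: [0.4005, 0.3181, 0.0322]
tcp_rot: [-2.192, -2.248, 0.013]
wrist_force: [-0.1, -0.2, -1.0]
width: 0.305
```

```bash
python3 -c "
from h import *
st();go((.401,.324,.0085),92)"
```

```text
t37.67 pos [0.4005 0.3181 0.0592] psi 91.4 z [-0.007 -0.005 -1.   ] F [-0.1 -0.2 -1. ] w0.305 q [0.62 0.14 2.1  0.   0.91 0.6 ]
shift [ 6.2  1.  50.6] turn [-0.4   0.27 -0.55]
```

arm_command(
  targets="4 0 25 0 0 0 0.1; 4 0 45 0 0 0 0.1; 4 0 50 0 0 0 0.1; 4 0 50 0 0 0 0.1; 4 0 50 0 0 0 0.1",
)

```text
time: 38.08
tool_pos: [0.4047, 0.325, -0.0129]
tcp_rot: [2.192, 2.25, 0.003]
wrist_force: [1.4, 0.3, -1.3]
width: 0.304
```

arm_command(
  targets="0 0 0 0 0 0 0.42; 0 0 0 0 0 0 0.42; 0 0 0 0 0 0 0.42; 0 0 -25 0 0 0 0.45; 0 0 -60 0 0 0 0.5; 0 0 -95 0 0 0 0.5; 0 0 -130 0 0 0 0.5; 0 0 -170 0 0 0 0.5; 0 0 -190 0 0 0 0.5",
)

```text
time: 38.83
tool_pos: [0.406, 0.326, 0.182]
tcp_rot: [2.191, 2.25, 0.013]
wrist_force: [0.2, 0.3, 1.3]
width: 0.499
```

```bash
python3 -c "
from h import *
st();go((.443,-.287,.20),-2);crop2((.48,.25,.02),'s11.png',55)"
```

```text
t38.83 pos [0.406 0.326 0.209] psi 91.5 z [ 0.007  0.005 -1.   ] F [0.2 0.3 1.3] w0.499 q [ 0.63 -0.02  1.96 -0.    1.19  0.6 ]
shift [-613.8   20.7    6.2] turn [ 0.08 -0.54 93.52]
```

View pics/s11.png

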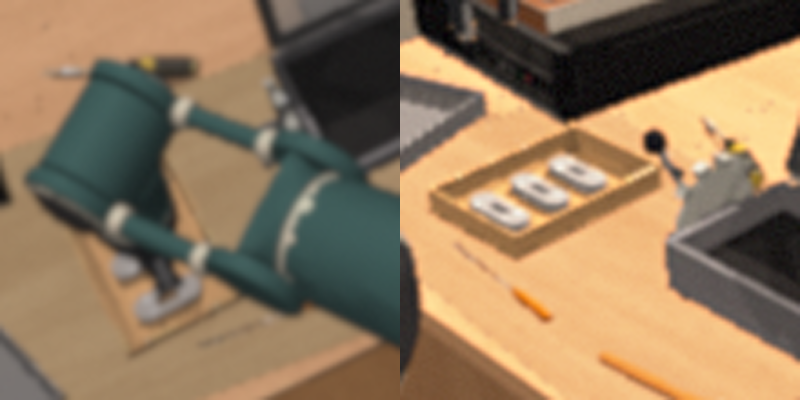

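arm_command(
  targets="-41 10 0 0 0 7 0.5; -82 20 0 0 0 14 0.5; -123 30 0 0 0 21 0.5; -164 40 0 0 0 28 0.5; -205 50 0 0 0 35 0.5; -246 50 0 0 0 42 0.5; -287 50 0 0 0 49 0.5; -328 50 0 0 0 56 0.5; -369 45 0 0 0 63 0.5; -410 40 0 0 0 70 0.5",
)

```text
time: 39.77
tool_pos: [0.4536, -0.0862, 0.1749]
tcp_rot: [-3.088, -0.577, 0.001]
wrist_force: [0.5, 0.1, 0.0]
width: 0.497
```

```bash
python3 -c "
from h import *
st();go((.443,-.287,.12),-2);shot('top','top6.png');bars('top6.png')"
```

```text
t39.77 pos [ 0.4536 -0.0862  0.2019] psi 21.2 z [-0.001  0.    -1.   ] F [0.5 0.1 0. ] w0.497 q [-0.24 -0.13  2.07  0.    1.19  0.96]
shift [-82.3 183.4  81.9] turn [-0.02  0.03 23.17]
bar (328, 188, 27, 13) [ 464.2 -253.5] [120.6  30.9] long axis deg 83.3
bar (325, 157, 44, 39) [ 522.1 -328.8] [185.3 161.1] long axis deg 53.5
bar (375, 155, 25, 51) [ 434.1 -472.1] [107.5 240.3] long axis deg -32.4
bar (358, 145, 14, 16) [ 584.6 -448.2] [85.2 26.5] long axis deg 5.9
```

arm_command(
  targets="-16 36 0 0 0 7 0.5; -32 74 0 0 0 14 0.5; -48 110 10 0 0 21 0.5; -66 148 30 0 0 23 0.5; -82 183 60 0 0 23 0.5; -82 183 82 0 0 23 0.5; -82 183 82 0 0 23 0.5; -82 183 82 0 0 23 0.5",
)

```text
time: 40.48
tool_pos: [0.4431, -0.2835, 0.0909]
tcp_rot: [-3.137, 0.043, 0.008]
wrist_force: [0.3, -0.1, 0.8]
width: 0.501
```

```bash
cat >> h.py <<'E'
def sidebars():
    im,d=shot('side');c=cloud('side',d)
    m=((abs(c[...,2]-.012)<.014)&(c[...,2]>.006)&(c[...,0]>.35)&(c[...,0]<.7)&(c[...,1]<-.2)&(c[...,1]>-.55))
    hsv=cv2.cvtColor(im,cv2.COLOR_BGR2HSV);m&=hsv[...,1]<60
    n,l,s,ce=cv2.connectedComponentsWithStats(m.astype(np.uint8))
    for i in range(1,n):
        if s[i,4]>60:
            P=c[l==i];print('side bar',s[i,:4],s[i,4],np.median(P,0))
E
python3 -c "
from h import *
st();go((.443,-.287,.005),-2);sidebars();crop2((.443,-.287,.06),'b1.png',35)"
```

```text
t40.48 pos [ 0.4431 -0.2835  0.1179] psi -1.6 z [-0.005  0.004 -1.   ] F [ 0.3 -0.1  0.8] w0.501 q [-0.62  0.09  2.03  0.    1.03  0.98]
shift [  0.6   3.9 112.8] turn [-0.22  0.3   0.44]
side bar [345 254  24  14] 184 [ 0.582  -0.3441  0.0156]
side bar [304 266  23  19] 195 [ 0.4404 -0.2946  0.0163]
side bar [383 268  17  21] 181 [ 0.5811 -0.4559  0.0162]
side bar [326 280  27  18] 224 [ 0.4454 -0.3712  0.016 ]
side bar [344 292  69  56] 1973 [ 0.423  -0.5027  0.0115]
```

View pics/b1.png

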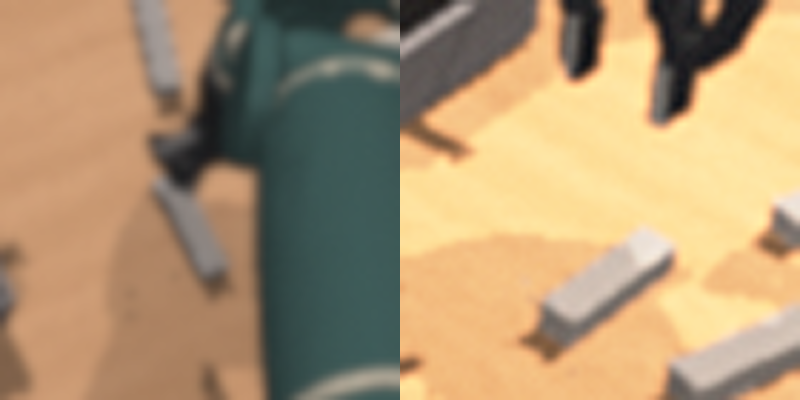

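arm_command(
  targets="1 2 35 0 0 0 0.5; 1 2 70 0 0 0 0.5; 1 2 100 0 0 0 0.5; 1 2 111 0 0 0 0.5; 1 2 111 0 0 0 0.5; 1 2 111 0 0 0 0.5",
)

```text
time: 41.13
tool_pos: [0.4475, -0.2866, -0.0162]
tcp_rot: [3.141, -0.039, 0.002]
wrist_force: [0.5, 0.8, 0.1]
width: 0.504
```

```bash
python3 -c "
from h import *
st();go((.443,-.287,.006),-2);crop2((.443,-.287,.03),'b2.png',30)"
```

```text
t41.13 pos [ 0.4475 -0.2866  0.0108] psi -1.4 z [ 0.001 -0.001 -1.   ] F [0.5 0.8 0.1] w0.504 q [-0.62  0.24  2.09  0.    0.81  0.98]
shift [-4.4  0.5  4.8] turn [ 0.04 -0.06  0.59]
```

View pics/b2.png

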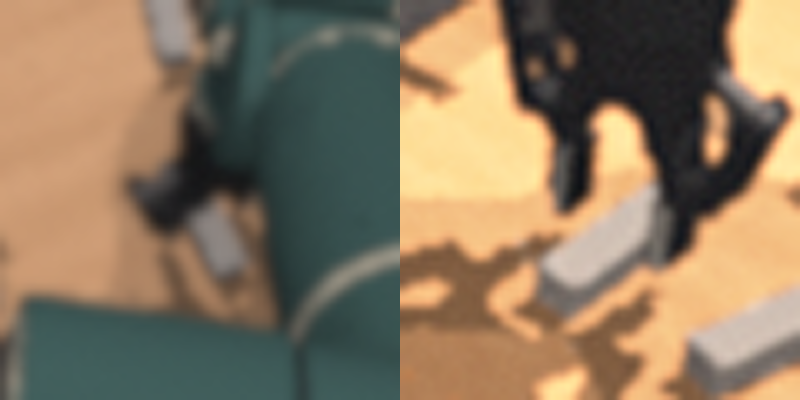

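arm_command(
  targets="-4 0 5 0 0 0 0.5; -4 0 5 0 0 0 0.05; -4 0 5 0 0 0 0.05; -4 0 5 0 0 0 0.05; -4 0 5 0 0 0 0.05; -4 0 5 0 0 0 0.05; -4 0 5 0 0 0 0.05",
  newtons=70,
)

```text
time: 41.82
tool_pos: [0.4429, -0.2872, -0.0212]
tcp_rot: [3.14, -0.041, 0.002]
wrist_force: [-2.6, 0.3, 5.8]
width: 0.231
```

arm_command(
  targets="0 0 -20 0 0 0 0.05; 0 0 -50 0 0 0 0.05; 0 0 -80 0 0 0 0.05; 0 0 -110 0 0 0 0.05; 0 0 -140 0 0 0 0.05; 0 0 -140 0 0 0 0.05",
)

```text
time: 42.32
tool_pos: [0.4464, -0.2896, 0.1246]
tcp_rot: [3.135, -0.041, 0.015]
wrist_force: [2.3, -0.5, -0.6]
width: 0.237
```

```bash
python3 -c "
from h import *
st();go((.518,.055,.15),1);crop2((.443,-.287,.15),'b3.png',40)"
```

```text
t42.32 pos [ 0.4464 -0.2896  0.1516] psi -1.5 z [ 0.01  -0.007 -1.   ] F [ 2.3 -0.5 -0.6] w0.237 q [-0.62  0.05  2.    0.    1.08  0.97]
shift [  62.6 -346.3   -0.1] turn [ 0.39 -0.56 -2.48]
```

View pics/b3.png

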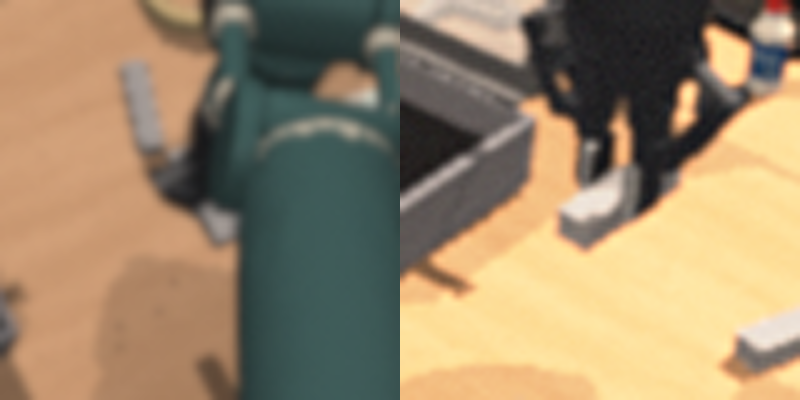

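arm_command(
  targets="7 -38 0 0 0 -2.5 0.05; 14 -76 0 0 0 -2.5 0.05; 21 -115 0 0 0 -2.5 0.05; 28 -155 0 0 0 -2.5 0.05; 35 -195 0 0 0 -2.5 0.05; 42 -235 0 0 0 -2.5 0.05; 50 -275 0 0 0 -2.5 0.05; 58 -315 0 0 0 -2.5 0.05; 65 -346 0 0 0 -2.5 0.05; 65 -346 0 0 0 -2.5 0.05",
)

```text
time: 43.25
tool_pos: [0.5156, 0.0627, 0.1154]
tcp_rot: [-3.139, -0.035, 0.004]
wrist_force: [-0.1, -0.2, -0.6]
width: 0.238
```

```bash
python3 -c "
from h import *
st();go((.5175,.0525,.08),1)"
```

```text
t43.25 pos [0.5156 0.0627 0.1424] psi 1.3 z [-0.003  0.002 -1.   ] F [-0.1 -0.2 -0.6] w0.238 q [0.07 0.05 2.03 0.   1.07 1.62]
shift [ 1.8 10.4 62.4] turn [-0.14  0.16  0.28]
```

arm_command(
  targets="2 7 20 0 0 0 0.05; 2 7 40 0 0 0 0.05; 2 7 60 0 0 0 0.05; 2 7 62 0 0 0 0.05; 2 7 62 0 0 0 0.05; 2 7 62 0 0 0 0.05",
)

```text
time: 43.75
tool_pos: [0.5177, 0.0502, 0.055]
tcp_rot: [3.141, 0.027, -0.003]
wrist_force: [-0.1, 0.2, -0.9]
width: 0.235
```

```bash
python3 -c "
from h import *
st();go((.5175,.0525,.038),1);crop2((.518,.0,.05),'b4.png',40)"
```

```text
t43.75 pos [0.5177 0.0502 0.082 ] psi 1.0 z [-0.002 -0.    -1.   ] F [-0.1  0.2 -0.9] w0.235 q [ 0.05  0.12  2.07 -0.    0.95  1.6 ]
shift [-0.1 -2.3 44. ] turn [0.01 0.1  0.  ]
```

View pics/b4.png

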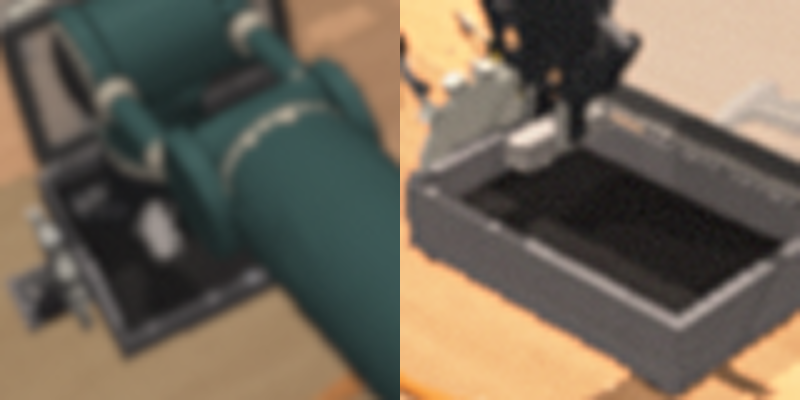

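arm_command(
  targets="0 0 20 0 0 0 0.05; 0 0 38 0 0 0 0.05; 0 0 43 0 0 0 0.05; 0 0 43 0 0 0 0.05; 0 0 43 0 0 0 0.05",
)

```text
time: 44.27
tool_pos: [0.519, 0.0506, 0.0134]
tcp_rot: [-3.141, -0.028, -0.001]
wrist_force: [0.2, 0.6, -0.6]
width: 0.239
```

arm_command(
  targets="0 0 0 0 0 0 0.4; 0 0 0 0 0 0 0.4; 0 0 0 0 0 0 0.4; 0 0 -25 0 0 0 0.4; 0 0 -60 0 0 0 0.5; 0 0 -95 0 0 0 0.5; 0 0 -130 0 0 0 0.5; 0 0 -160 0 0 0 0.5; 0 0 -160 0 0 0 0.5",
)

```text
time: 45.02
tool_pos: [0.5239, 0.0509, 0.1815]
tcp_rot: [-3.141, -0.028, -0.023]
wrist_force: [1.7, -0.5, 0.9]
width: 0.5
```

```bash
python3 -c "
from h import *
st();go((.4475,-.3645,.15),-14.5);crop2((.518,.0,.05),'b5.png',40);sidebars()"
```

```text
t45.02 pos [0.5239 0.0509 0.2085] psi 1.0 z [ 0.015  0.001 -1.   ] F [ 1.7 -0.5  0.9] w0.500 q [ 0.05 -0.01  1.96  0.    1.18  1.6 ]
shift [-84.7 414.   57. ] turn [-0.14 -0.83 15.53]
side bar [345 254  24  14] 184 [ 0.5815 -0.344   0.0155]
side bar [383 268  17  21] 184 [ 0.5813 -0.4551  0.016 ]
side bar [326 279  27  19] 229 [ 0.4453 -0.3711  0.0161]
side bar [343 292  70  57] 1972 [ 0.4227 -0.5028  0.0115]
```

View pics/b5.png

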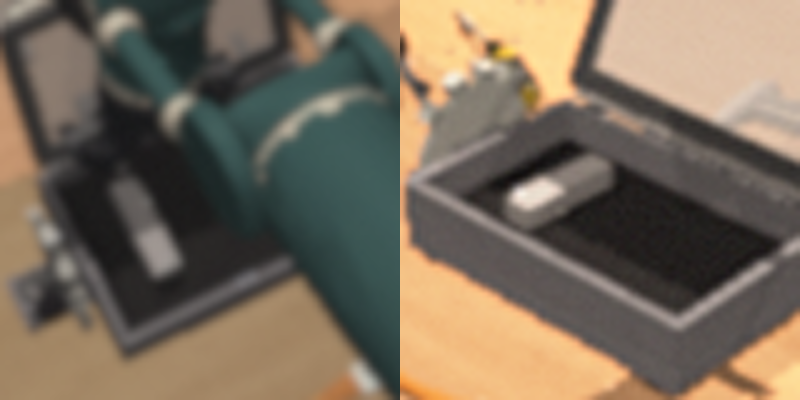

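arm_command(
  targets="-8 41 0 0 0 7 0.5; -17 82 0 0 0 14 0.5; -25 123 0 0 0 15.5 0.5; -34 164 0 0 0 15.5 0.5; -42 205 0 0 0 15.5 0.5; -50 246 0 0 0 15.5 0.5; -60 287 0 0 0 15.5 0.5; -68 328 0 0 0 15.5 0.5; -76 369 0 0 0 15.5 0.5; -82 410 0 0 0 15.5 0.5",
)

```text
time: 46.0
tool_pos: [0.4417, -0.3601, 0.1701]
tcp_rot: [-3.114, 0.396, 0.005]
wrist_force: [0.1, -0.8, 0.2]
width: 0.499
```

```bash
python3 -c "
from h import *
st();go((.4475,-.3645,.10),-14.5)"
```

```text
t46.00 pos [ 0.4417 -0.3601  0.1971] psi -14.5 z [-0.003  0.003 -1.   ] F [ 0.1 -0.8  0.2] w0.499 q [-0.73  0.09  1.87  0.    1.19  1.1 ]
shift [ 7.1  3.  97. ] turn [-0.12  0.22 -0.  ]
```

arm_command(
  targets="6 2 35 0 0 0 0.5; 6 2 70 0 0 0 0.5; 6 2 97 0 0 0 0.5; 6 2 97 0 0 0 0.5; 6 2 97 0 0 0 0.5",
)

```text
time: 46.42
tool_pos: [0.4465, -0.3604, 0.0719]
tcp_rot: [-3.112, 0.396, 0.011]
wrist_force: [-1.2, -0.4, 0.7]
width: 0.499
```

```bash
python3 -c "
from h import *
st();go((.4475,-.3645,.006),-14.5);crop2((.447,-.36,.06),'b6.png',35)"
```

```text
t46.42 pos [ 0.4465 -0.3604  0.0989] psi -14.5 z [-0.006  0.005 -1.   ] F [-1.2 -0.4  0.7] w0.499 q [-0.72  0.2   1.94 -0.    1.01  1.1 ]
shift [ 2.7  4.  92.9] turn [-0.21  0.42  0.01]
```

View pics/b6.png

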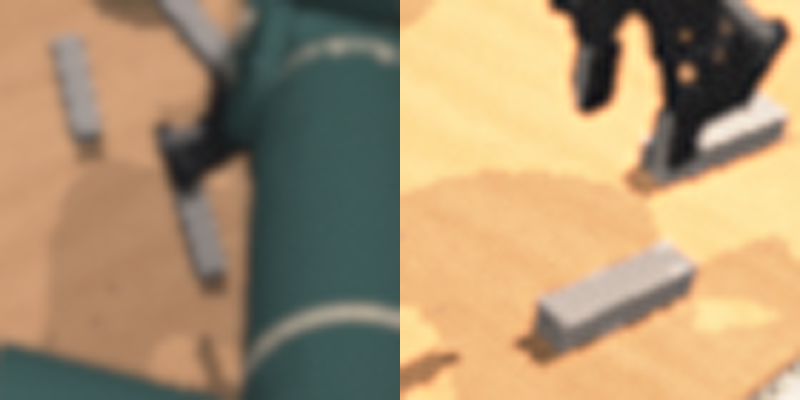

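arm_command(
  targets="0 2 35 0 0 0 0.5; 0 2 65 0 0 0 0.5; 0 2 85 0 0 0 0.5; 0 2 94 0 0 0 0.5; 0 2 94 0 0 0 0.5; 0 2 94 0 0 0 0.5",
)

```text
time: 47.02
tool_pos: [0.4501, -0.3655, -0.0167]
tcp_rot: [3.115, -0.395, 0.003]
wrist_force: [-0.6, -0.2, 1.2]
width: 0.501
```

```bash
python3 -c "
from h import *
st();go((.4475,-.3645,.006),-14.5);crop2((.447,-.36,.03),'b7.png',35)"
```

```text
t47.02 pos [ 0.4501 -0.3655  0.0103] psi -14.5 z [ 0.002 -0.002 -1.   ] F [-0.6 -0.2  1.2] w0.501 q [-0.72  0.32  1.99  0.    0.83  1.1 ]
shift [-2.8 -0.3  4.3] turn [ 0.07 -0.13  0.05]
```

View pics/b7.png

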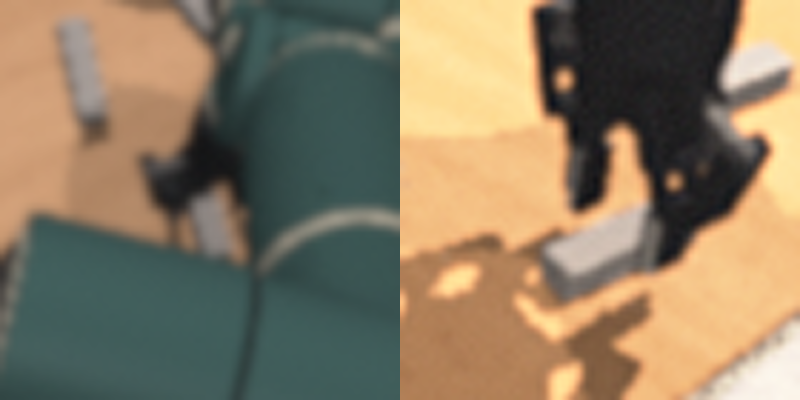

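arm_command(
  targets="-3 0 5 0 0 0 0.5; -3 0 5 0 0 0 0.05; -3 0 5 0 0 0 0.05; -3 0 5 0 0 0 0.05; -3 0 5 0 0 0 0.05; -3 0 5 0 0 0 0.05; -3 0 5 0 0 0 0.05",
  newtons=70,
)

```text
time: 47.7
tool_pos: [0.4462, -0.3644, -0.0225]
tcp_rot: [3.116, -0.396, 0.001]
wrist_force: [-1.6, 0.8, 6.5]
width: 0.236
```

arm_command(
  targets="0 0 -20 0 0 0 0.05; 0 0 -50 0 0 0 0.05; 0 0 -80 0 0 0 0.05; 0 0 -110 0 0 0 0.05; 0 0 -145 0 0 0 0.05; 0 0 -145 0 0 0 0.05; 0 0 -145 0 0 0 0.05",
)

```text
time: 48.28
tool_pos: [0.4475, -0.3652, 0.1243]
tcp_rot: [3.113, -0.395, 0.007]
wrist_force: [0.9, 0.5, -1.8]
width: 0.233
```

```bash
python3 -c "
from h import *
st();go((.5185,-.0075,.15),1)"
```

```text
t48.28 pos [ 0.4475 -0.3652  0.1513] psi -14.5 z [ 0.004 -0.004 -1.   ] F [ 0.9  0.5 -1.8] w0.233 q [-0.73  0.14  1.9   0.    1.09  1.1 ]
shift [ -20.7 -364.1    0.3] turn [  0.18  -0.27 -15.48]
```

arm_command(
  targets="-2 -36 0 0 0 -5 0.05; -4 -74 0 0 0 -10 0.05; -7 -112 0 0 0 -15.5 0.05; -10 -150 0 0 0 -15.5 0.05; -12 -188 0 0 0 -15.5 0.05; -14 -226 0 0 0 -15.5 0.05; -16 -264 0 0 0 -15.5 0.05; -18 -302 0 0 0 -15.5 0.05; -20 -340 0 0 0 -15.5 0.05; -20 -364 0 0 0 -15.5 0.05",
)

```text
time: 49.12
tool_pos: [0.5154, -0.003, 0.119]
tcp_rot: [-3.14, -0.03, 0.007]
wrist_force: [0.2, 0.7, -1.5]
width: 0.232
```

```bash
python3 -c "
from h import *
st();go((.5185,-.0075,.08),1)"
```

```text
t49.12 pos [ 0.5154 -0.003   0.146 ] psi 1.1 z [-0.004  0.001 -1.   ] F [ 0.2  0.7 -1.5] w0.232 q [-0.06  0.04  2.03  0.    1.08  1.5 ]
shift [ 3.3  4.7 65.9] turn [-0.09  0.25  0.11]
```

arm_command(
  targets="2 3 22 0 0 0 0.05; 2 3 44 0 0 0 0.05; 2 3 66 0 0 0 0.05; 2 3 66 0 0 0 0.05; 2 3 66 0 0 0 0.05",
)

```text
time: 49.53
tool_pos: [0.516, -0.0091, 0.0523]
tcp_rot: [-3.141, -0.028, 0.012]
wrist_force: [0.4, 0.4, -1.5]
width: 0.238
```

```bash
python3 -c "
from h import *
st();go((.5185,-.0075,.037),1);crop2((.518,.0,.05),'b8.png',40)"
```

```text
t49.53 pos [ 0.516  -0.0091  0.0793] psi 1.0 z [-0.008  0.001 -1.   ] F [ 0.4  0.4 -1.5] w0.238 q [-0.07  0.12  2.08  0.    0.95  1.49]
shift [ 2.9 -1.5 42.3] turn [-0.04  0.44  0.03]
```

View pics/b8.png

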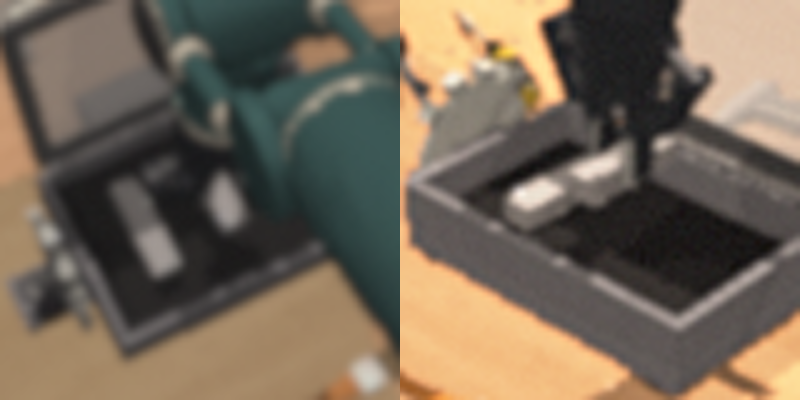

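arm_command(
  targets="0 0 20 0 0 0 0.05; 0 0 38 0 0 0 0.05; 0 0 44 0 0 0 0.05; 0 0 44 0 0 0 0.05; 0 0 44 0 0 0 0.05",
)

```text
time: 50.05
tool_pos: [0.5201, -0.0096, 0.0125]
tcp_rot: [3.141, 0.028, 0.001]
wrist_force: [0.2, -0.6, -1.2]
width: 0.23
```

arm_command(
  targets="0 0 0 0 0 0 0.4; 0 0 0 0 0 0 0.4; 0 0 0 0 0 0 0.4; 0 0 -25 0 0 0 0.4; 0 0 -60 0 0 0 0.5; 0 0 -95 0 0 0 0.5; 0 0 -130 0 0 0 0.5; 0 0 -160 0 0 0 0.5; 0 0 -160 0 0 0 0.5",
)

```text
time: 50.8
tool_pos: [0.5252, -0.0097, 0.1806]
tcp_rot: [3.14, 0.028, 0.023]
wrist_force: [0.8, 0.5, 0.8]
width: 0.495
```

```bash
python3 -c "
from h import *
st();go((.5855,-.3375,.18),-18);crop2((.518,.0,.05),'b9.png',40);sidebars()"
```

```text
t50.80 pos [ 0.5252 -0.0097  0.2076] psi 1.0 z [ 0.015 -0.001 -1.   ] F [0.8 0.5 0.8] w0.495 q [-0.07 -0.01  1.96  0.    1.18  1.49]
shift [ 54.  328.8  28.8] turn [-0.07 -0.86 19.03]
side bar [345 254  24  15] 176 [ 0.5813 -0.3442  0.0156]
side bar [383 268  17  21] 183 [ 0.5802 -0.4558  0.0164]
side bar [343 292  69  56] 1983 [ 0.4228 -0.5028  0.0116]
```

View pics/b9.png

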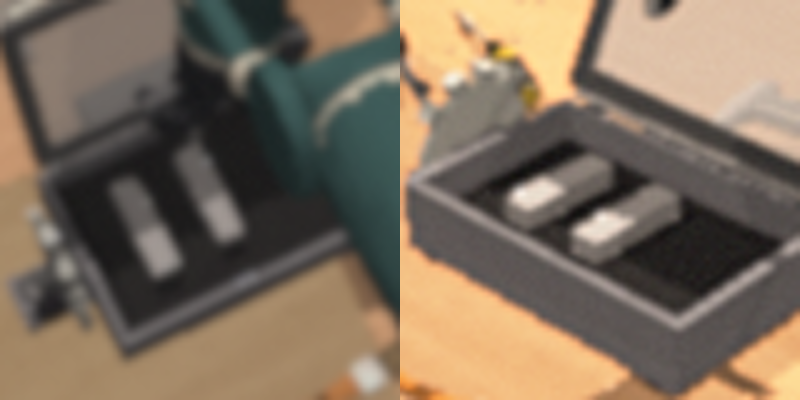

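arm_command(
  targets="0 40 0 0 0 5 0.5; 0 80 0 0 0 10 0.5; 0 120 0 0 0 15 0.5; 0 160 0 0 0 19 0.5; 0 200 0 0 0 19 0.5; 5 240 0 0 0 19 0.5; 20 280 0 0 0 19 0.5; 40 320 10 0 0 19 0.5; 54 328 20 0 0 19 0.5; 54 328 29 0 0 19 0.5",
)

```text
time: 51.78
tool_pos: [0.5802, -0.3396, 0.1392]
tcp_rot: [-3.102, 0.495, 0.002]
wrist_force: [0.1, -0.1, -0.3]
width: 0.499
```

```bash
python3 -c "
from h import *
st();go((.5855,-.3375,.10),-18)"
```

```text
t51.78 pos [ 0.5802 -0.3396  0.1662] psi -18.1 z [-0.001  0.    -1.   ] F [ 0.1 -0.1 -0.3] w0.499 q [-0.57  0.3   1.68 -0.    1.16  1.32]
shift [ 4.5 -3.6 66.2] turn [-0.01  0.07 -0.15]
```

arm_command(
  targets="4 -3 25 0 0 0 0.5; 4 -3 50 0 0 0 0.5; 4 -3 66 0 0 0 0.5; 4 -3 66 0 0 0 0.5; 4 -3 66 0 0 0 0.5",
)

```text
time: 52.2
tool_pos: [0.5817, -0.3328, 0.0733]
tcp_rot: [-3.101, 0.49, 0.009]
wrist_force: [0.4, -0.7, -0.2]
width: 0.502
```

```bash
python3 -c "
from h import *
st();go((.5855,-.3375,.006),-18);crop2((.58,-.34,.06),'b10.png',35)"
```

```text
t52.20 pos [ 0.5817 -0.3328  0.1003] psi -18.0 z [-0.006  0.004 -1.   ] F [ 0.4 -0.7 -0.2] w0.502 q [-0.56  0.36  1.73  0.    1.06  1.33]
shift [ 5.7  3.4 94.3] turn [-0.09  0.37  0.05]
```

View pics/b10.png

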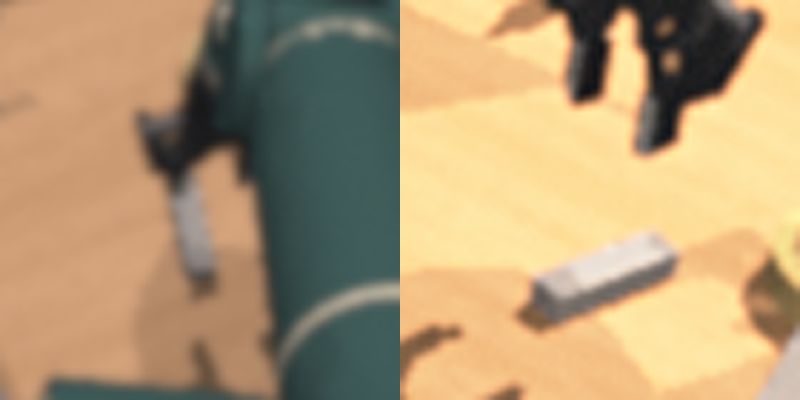

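arm_command(
  targets="3 2 35 0 0 0 0.5; 3 2 65 0 0 0 0.5; 3 2 85 0 0 0 0.5; 3 2 93 0 0 0 0.5; 3 2 93 0 0 0 0.5; 3 2 93 0 0 0 0.5",
)

```text
time: 52.8
tool_pos: [0.5873, -0.3381, -0.0149]
tcp_rot: [3.102, -0.491, 0.003]
wrist_force: [-0.3, 0.0, 0.0]
width: 0.503
```

```bash
python3 -c "
from h import *
st();go((.5855,-.3375,.006),-18);crop2((.58,-.34,.03),'b11.png',35)"
```

```text
t52.80 pos [ 0.5873 -0.3381  0.0121] psi -18.0 z [ 0.002 -0.001 -1.   ] F [-0.3  0.   0. ] w0.503 q [-0.56  0.47  1.77  0.    0.91  1.33]
shift [-1.9 -0.   6.1] turn [ 0.03 -0.11  0.03]
```

View pics/b11.png

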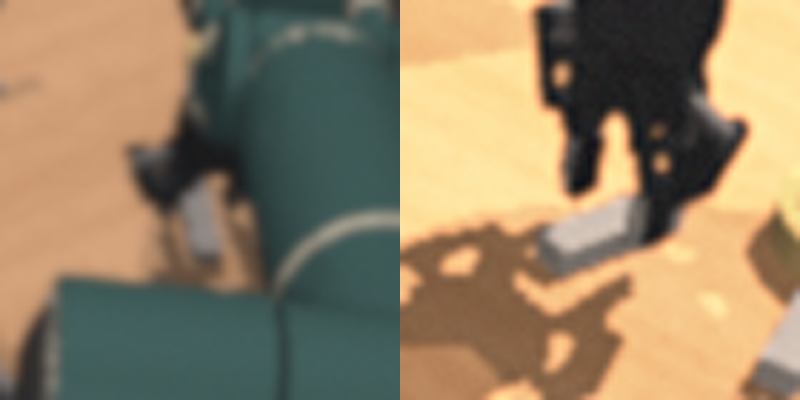

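arm_command(
  targets="-2 0 6 0 0 0 0.5; -2 0 6 0 0 0 0.05; -2 0 6 0 0 0 0.05; -2 0 6 0 0 0 0.05; -2 0 6 0 0 0 0.05; -2 0 6 0 0 0 0.05; -2 0 6 0 0 0 0.05",
  newtons=70,
)

```text
time: 53.48
tool_pos: [0.5848, -0.3373, -0.0215]
tcp_rot: [3.103, -0.491, 0.001]
wrist_force: [-0.8, -0.2, 4.1]
width: 0.236
```

arm_command(
  targets="0 0 -20 0 0 0 0.05; 0 0 -50 0 0 0 0.05; 0 0 -80 0 0 0 0.05; 0 0 -110 0 0 0 0.05; 0 0 -145 0 0 0 0.05; 0 0 -150 0 0 0 0.05; 0 0 -150 0 0 0 0.05",
)

```text
time: 54.07
tool_pos: [0.5867, -0.3383, 0.1312]
tcp_rot: [3.1, -0.49, 0.01]
wrist_force: [0.6, -0.8, -2.9]
width: 0.233
```

```bash
python3 -c "
from h import *
st();go((.5195,-.0675,.15),1);go((.5195,-.3,.15),1)"
```

```text
t54.07 pos [ 0.5867 -0.3383  0.1582] psi -18.0 z [ 0.006 -0.004 -1.   ] F [ 0.6 -0.8 -2.9] w0.233 q [-0.56  0.31  1.68  0.    1.14  1.32]
shift [-147.6 -236.9    6.8] turn [  0.15  -0.36 -18.97]
shift [-75.8 -15.7   7.6] turn [  0.15  -0.36 -18.97]
```

arm_command(
  targets="-36 -8 0 0 0 -6 0.05; -70 -20 0 0 0 -12 0.05; -82 -50 0 0 0 -19 0.05; -92 -85 0 0 0 -19 0.05; -104 -120 0 0 0 -19 0.05; -116 -155 0 0 0 -19 0.05; -128 -190 0 0 0 -19 0.05; -140 -225 0 0 0 -19 0.05; -147 -237 0 0 0 -19 0.05; -147 -237 0 0 0 -19 0.05",
)

```text
time: 54.9
tool_pos: [0.515, -0.0628, 0.1247]
tcp_rot: [-3.14, -0.034, 0.008]
wrist_force: [-0.9, -0.8, -2.2]
width: 0.233
```

```bash
python3 -c "
from h import *
st();go((.5195,-.0675,.08),1)"
```

```text
t54.90 pos [ 0.515  -0.0628  0.1517] psi 1.2 z [-0.005  0.002 -1.   ] F [-0.9 -0.8 -2.2] w0.233 q [-0.17  0.04  2.02  0.    1.09  1.38]
shift [ 4.8  5.  71.6] turn [-0.11  0.3   0.24]
```

arm_command(
  targets="3 3 25 0 0 0 0.05; 3 3 50 0 0 0 0.05; 3 3 71 0 0 0 0.05; 3 3 71 0 0 0 0.05; 3 3 71 0 0 0 0.05",
)

```text
time: 55.32
tool_pos: [0.5182, -0.0696, 0.054]
tcp_rot: [-3.141, -0.027, 0.009]
wrist_force: [-0.2, -0.3, -1.4]
width: 0.234
```

```bash
python3 -c "
from h import *
st();go((.5195,-.0675,.037),1);crop2((.518,-.03,.05),'b12.png',40)"
```

```text
t55.32 pos [ 0.5182 -0.0696  0.081 ] psi 1.0 z [-0.006  0.001 -1.   ] F [-0.2 -0.3 -1.4] w0.234 q [-0.18  0.13  2.06 -0.    0.96  1.37]
shift [ 1.6 -2.  44. ] turn [-0.04  0.34 -0.02]
```

View pics/b12.png

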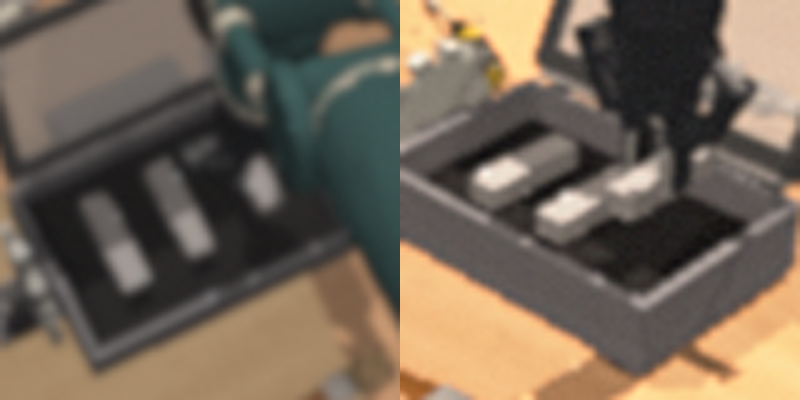

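arm_command(
  targets="0 -1 20 0 0 0 0.05; 0 -1 38 0 0 0 0.05; 0 -1 45 0 0 0 0.05; 0 -1 45 0 0 0 0.05; 0 -1 45 0 0 0 0.05",
)

```text
time: 55.83
tool_pos: [0.5214, -0.0684, 0.0125]
tcp_rot: [3.141, 0.028, 0.001]
wrist_force: [0.3, -0.3, -1.5]
width: 0.238
```

arm_command(
  targets="0 0 0 0 0 0 0.4; 0 0 0 0 0 0 0.4; 0 0 0 0 0 0 0.4; 0 0 -25 0 0 0 0.4; 0 0 -60 0 0 0 0.5; 0 0 -95 0 0 0 0.5; 0 0 -130 0 0 0 0.5; 0 0 -165 0 0 0 0.5; 0 0 -200 0 0 0 0.5; 0 0 -240 0 0 0 0.5",
)

```text
time: 56.67
tool_pos: [0.5201, -0.068, 0.2534]
tcp_rot: [3.141, 0.028, -0.0]
wrist_force: [0.8, 0.1, -0.8]
width: 0.498
```

arm_command(
  targets="0 40 0 0 0 -7 0.6; 0 80 0 0 0 -14 0.6; 0 120 0 0 0 -21 0.6; 0 160 0 0 0 -28 0.6; 0 200 0 0 0 -35 0.6; 0 230 0 0 0 -42 0.6; 0 230 0 0 0 -49 0.6; 0 230 0 0 0 -56 0.6; 0 230 0 0 0 -63 0.6; 0 230 0 0 0 -70 0.6",
)

```text
time: 57.5
tool_pos: [0.525, -0.2987, 0.2523]
tcp_rot: [2.561, 1.818, 0.001]
wrist_force: [0.5, 0.1, -0.3]
width: 0.595
```

```bash
python3 -c "
from h import *
st()
for n in('top','side'): shot(n,n+'7.png')
im=cv2.imread('pics/top7.png');cv2.imwrite('pics/a7.png',cv2.resize(im[130:270,190:390],None,fx=4,fy=4,interpolation=2))
im=cv2.imread('pics/side7.png');cv2.imwrite('pics/b7s.png',cv2.resize(im[150:290,200:400],None,fx=4,fy=4,interpolation=2))
straps('top7.png')"
```

```text
t57.50 pos [ 0.525  -0.2987  0.2793] psi 70.7 z [ 0.001 -0.    -1.   ] F [ 0.5  0.1 -0.3] w0.595 q [-0.56  0.1   1.7   0.    1.33 -0.22]
strap [289 187  14  20 132] [ 0.5225 -0.0695] ((524.8804931640625, -68.06341552734375), (87.27928161621094, 31.95227813720703), 5.260237216949463)
strap [276 193  14  20 134] [ 0.5241 -0.0104] ((525.8632202148438, -9.591747283935547), (88.72792053222656, 29.045883178710938), 2.126725673675537)
strap [263 200  15  20 140] [0.5185 0.0496] ((521.646240234375, 48.83161544799805), (29.67041015625, 88.46824645996094), 89.40821075439453)
strap [274 207  41  20  58] [ 0.4488 -0.036 ] ((448.2012634277344, -24.821327209472656), (6.2939910888671875, 182.1129150390625), 0.5754737854003906)
```

View pics/a7.png

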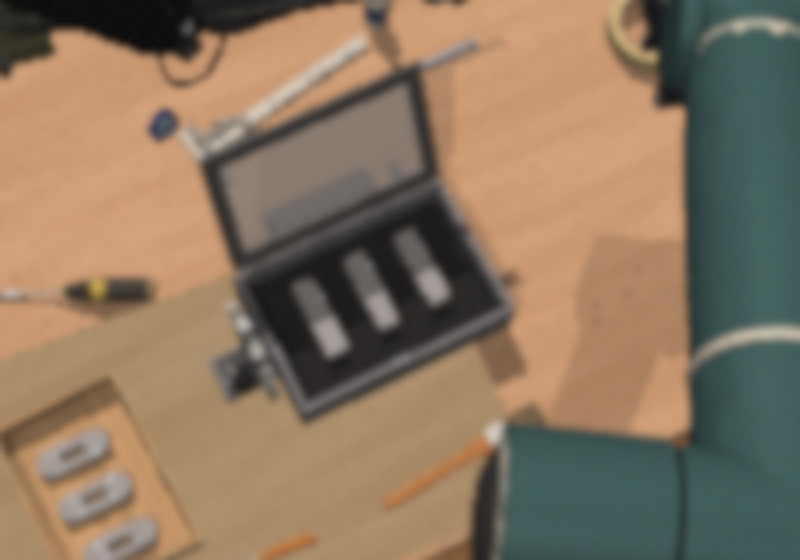

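View pics/b7s.png

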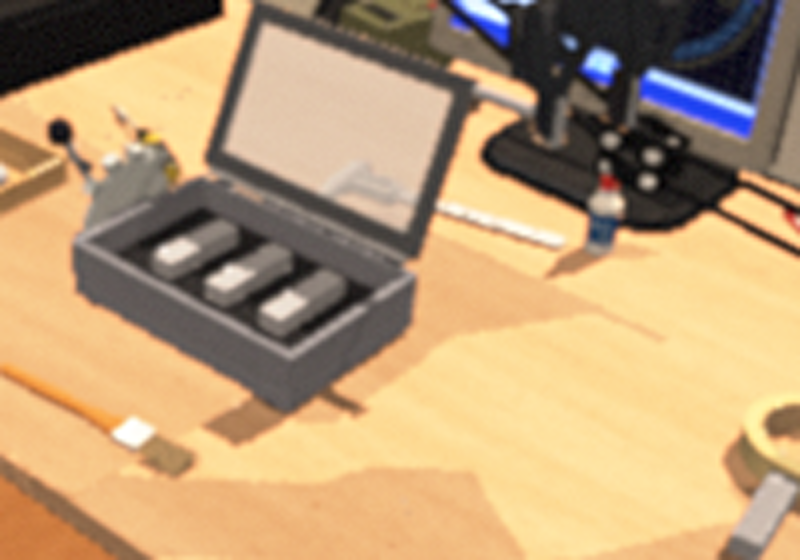

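```bash
python3 -c "
from h import *
print(plane('top',307,141.3,.205), plane('top',296,147,.205))
print(tri((307,141.3),((538)/4+200-.5,(105)/4+150-.5)))
go((.662,-.156,.26),91)"
```

```text
[ 0.6617 -0.1805  0.205 ] [ 0.658  -0.1296  0.205 ]
(array([ 0.663 , -0.1821,  0.2094]), np.float64(0.007806882828839661))
shift [180.   81.4  19.5] turn [  0.06   0.03 -20.55]
```

arm_command(
  targets="36 16 0 0 0 -7 0.6; 72 32 0 0 0 -14 0.6; 108 48 0 0 0 -20.5 0.6; 144 64 0 0 0 -20.5 0.6; 180 81 0 0 0 -20.5 0.6; 180 81 10 0 0 -20.5 0.6; 180 81 10 0 0 -20.5 0.6; 180 81 10 0 0 -20.5 0.6",
)

```text
time: 58.27
tool_pos: [0.6608, -0.1552, 0.2408]
tcp_rot: [-2.203, -2.238, 0.002]
wrist_force: [0.6, 0.1, -0.2]
width: 0.599
```

```bash
python3 -c "
from h import *
st();go((.661,-.156,.186),91);crop2((.66,-.156,.22),'g1.png',40)"
```

```text
t58.27 pos [ 0.6608 -0.1552  0.2678] psi 90.9 z [-0.002 -0.    -1.   ] F [ 0.6  0.1 -0.2] w0.599 q [-0.27  0.25  1.55 -0.    1.34 -0.28]
shift [-0.8  0.3 81.8] turn [-0.12  0.   -0.11]
```

View pics/g1.png

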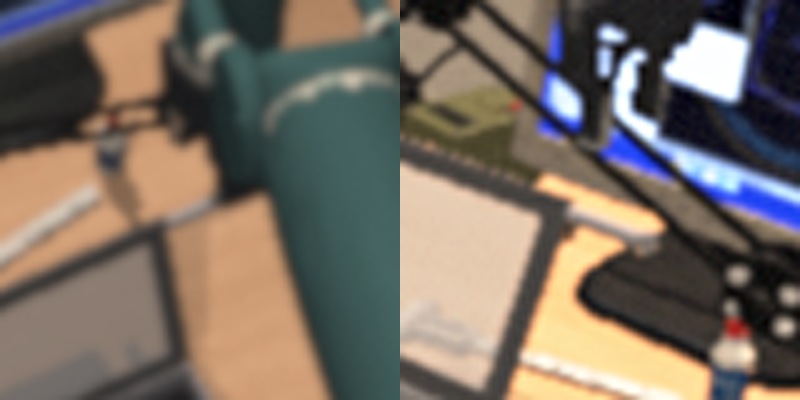

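arm_command(
  targets="0 0 25 0 0 0 0.6; 0 0 50 0 0 0 0.6; 0 0 72 0 0 0 0.6; 0 0 81 0 0 0 0.6; 0 0 81 0 0 0 0.6; 0 0 81 0 0 0 0.6",
)

```text
time: 58.87
tool_pos: [0.6612, -0.1565, 0.1612]
tcp_rot: [2.205, 2.238, -0.0]
wrist_force: [-0.2, -0.4, 0.5]
width: 0.602
```

```bash
python3 -c "
from h import *
st();crop2((.66,-.156,.2),'g2.png',30)"
```

```text
t58.87 pos [ 0.6612 -0.1565  0.1882] psi 90.9 z [ 0. -0. -1.] F [-0.2 -0.4  0.5] w0.602 q [-0.27  0.3   1.64 -0.    1.2  -0.28]
```

View pics/g2.png

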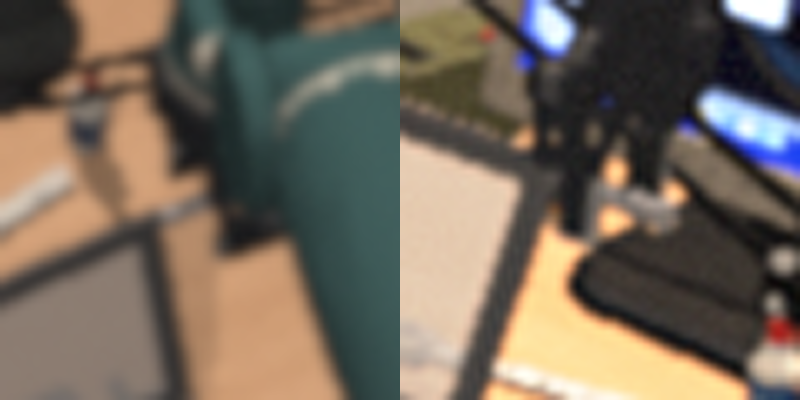

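Pin between the fingers; close.

arm_command(
  targets="0 0 2 0 0 0 0; 0 0 2 0 0 0 0; 0 0 2 0 0 0 0; 0 0 2 0 0 0 0; 0 0 2 0 0 0 0; 0 0 2 0 0 0 0; 0 0 2 0 0 0 0",
  newtons=50,
)

```text
time: 59.55
tool_pos: [0.6624, -0.1557, 0.1595]
tcp_rot: [2.202, 2.238, 0.002]
wrist_force: [2.4, 0.8, 3.5]
width: 0.12
```

```bash
python3 -c "
from h import *
st()
for th in np.arange(1.9,-.01,-.1): print(round(th,1), (151*(-np.cos(th)+np.cos(2))).round(1),(-151*(np.sin(th)-np.sin(2))).round(1))"
```

```text
t59.55 pos [ 0.6624 -0.1557  0.1865] psi 91.0 z [ 0.002 -0.    -1.   ] F [2.4 0.8 3.5] w0.120 q [-0.27  0.3   1.64  0.    1.2  -0.28]
1.9 -14.0 -5.6
1.8 -28.5 -9.7
1.7 -43.4 -12.4
1.6 -58.4 -13.6
1.5 -73.5 -13.3
1.4 -88.5 -11.5
1.3 -103.2 -8.2
1.2 -117.6 -3.4
1.1 -131.3 2.7
1.0 -144.4 10.2
0.9 -156.7 19.0
0.8 -168.0 29.0
0.7 -178.3 40.0
0.6 -187.5 52.0
0.5 -195.4 64.9
0.4 -201.9 78.5
0.3 -207.1 92.7
0.2 -210.8 107.3
0.1 -213.1 122.2
-0.0 -213.8 137.3
```

arm_command(
  targets="0 -14 -5.6 0 0 0 0; 0 -28.5 -9.7 0 0 0 0; 0 -43.4 -12.4 0 0 0 0; 0 -58.4 -13.6 0 0 0 0; 0 -73.5 -13.3 0 0 0 0; 0 -88.5 -11.5 0 0 0 0; 0 -103.2 -8.2 0 0 0 0; 0 -117.6 -3.4 0 0 0 0; 0 -131.3 2.7 0 0 0 0; 0 -144.4 10.2 0 0 0 0",
)

```text
time: 60.38
tool_pos: [0.5175, -0.1579, 0.1489]
tcp_rot: [2.202, 2.238, 0.003]
wrist_force: [4.8, 0.2, -2.0]
width: 0.118
```

```bash
python3 -c "
from h import *
st();crop2((.51,-.12,.15),'g3.png',50)"
```

```text
t60.38 pos [ 0.5175 -0.1579  0.1759] psi 90.9 z [ 0.003 -0.    -1.   ] F [ 4.8  0.2 -2. ] w0.118 q [-0.34  0.05  1.95  0.    1.13 -0.36]
```

View pics/g3.png

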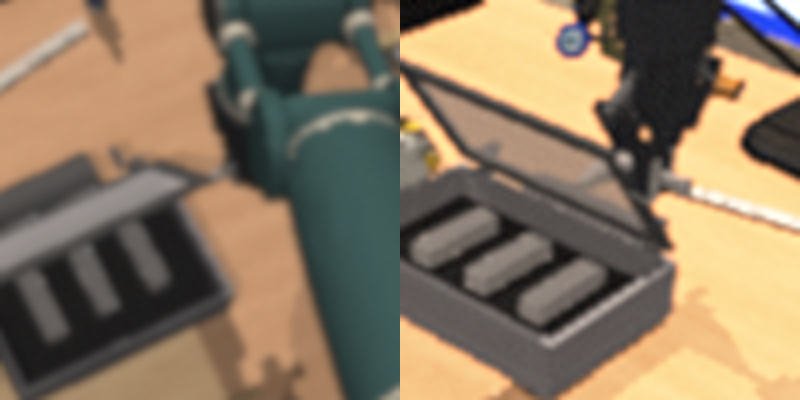

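arm_command(
  targets="0 -12.3 8.8 0 0 0 0; 0 -23.6 18.8 0 0 0 0; 0 -33.9 29.8 0 0 0 0; 0 -43.1 41.8 0 0 0 0; 0 -51 54.7 0 0 0 0; 0 -57.5 68.3 0 0 0 0; 0 -62.7 82.5 0 0 0 0; 0 -66.4 97 0 0 0 0; 0 -68.7 112 0 0 0 0; 0 -69.4 123 0 0 0 0",
)

```text
time: 61.32
tool_pos: [0.4499, -0.1591, 0.0252]
tcp_rot: [2.202, 2.237, 0.004]
wrist_force: [4.7, 3.0, 2.1]
width: 0.122
```

arm_command(
  targets="0 0 1.5 0 0 0 0; 0 0 3 0 0 0 0; 0 0 3 0 0 0 0; 0 0 3 0 0 0 0",
)

```text
time: 61.65
tool_pos: [0.4499, -0.1591, 0.0243]
tcp_rot: [2.203, 2.238, 0.003]
wrist_force: [-0.2, 3.3, 10.8]
width: 0.119
```

arm_command(
  targets="0 0 0 0 0 0 0.6; 0 0 0 0 0 0 0.6; 0 0 0 0 0 0 0.6; 0 0 0 0 0 0 0.6; 0 0 -30 0 0 0 0.6; 0 0 -70 0 0 0 0.6; 0 0 -110 0 0 0 0.6; 0 0 -150 0 0 0 0.6; 0 0 -190 0 0 0 0.6; 0 0 -200 0 0 0 0.6",
)

```text
time: 62.48
tool_pos: [0.4512, -0.1606, 0.2299]
tcp_rot: [2.196, 2.232, 0.006]
wrist_force: [0.9, -1.4, 1.4]
width: 0.598
```

```bash
python3 -c "
from h import *
st();go((.469,.159,.22),181)
for n in('top','side'): shot(n,n+'8.png')
im=cv2.imread('pics/side8.png');cv2.imwrite('pics/b8s.png',cv2.resize(im[150:290,190:390],None,fx=4,fy=4,interpolation=2));print(knobside(.466))"
```

```text
t62.48 pos [ 0.4512 -0.1606  0.2569] psi 90.9 z [ 0.01  -0.004 -1.   ] F [ 0.9 -1.4  1.4] w0.598 q [-0.39 -0.14  1.98 -0.    1.29 -0.41]
shift [319.4  22.7  35.7] turn [  0.25   0.66 -90.06]
[(array([203.3, 170.3]), 38, array([0.4251, 0.16  , 0.1927]), 'ang from up(+x)', np.float64(-0.544)), (array([214.7, 182.6]), 22, array([0.4724, 0.16  , 0.1292]), 'ang from up(+x)', np.float64(-0.464))]
```

View pics/b8s.png

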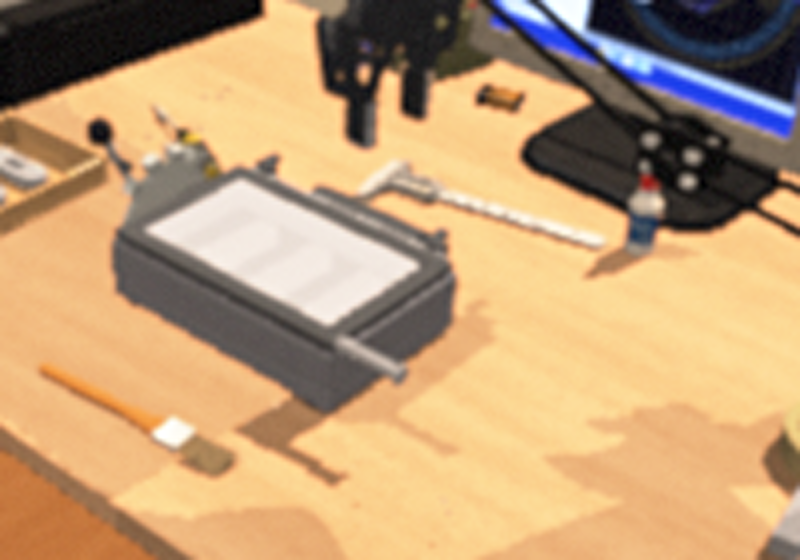

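arm_command(
  targets="35 2 0 0 0 -7 0.6; 70 4 0 0 0 -14 0.6; 105 6 0 0 0 -21 0.6; 140 9 0 0 0 -28 0.6; 175 12 0 0 0 -35 0.6; 210 15 0 0 0 -42 0.6; 245 18 0 0 0 -49 0.6; 280 21 0 0 0 -56 0.6; 315 24 0 0 0 -63 0.6; 319 25 0 0 0 -70 0.6",
)

```text
time: 63.47
tool_pos: [0.4653, 0.1646, 0.2188]
tcp_rot: [-0.504, -3.095, -0.0]
wrist_force: [0.8, -0.7, -0.0]
width: 0.6
```

```bash
python3 -c "
from h import *
st();go((.471,.159,.20),181)"
```

```text
t63.47 pos [0.4653 0.1646 0.2458] psi 161.5 z [-0.006  0.001 -1.   ] F [ 0.8 -0.7 -0. ] w0.600 q [ 0.29 -0.09  1.96  0.    1.28 -0.96]
shift [-7.4 -3.5 45.7] turn [  0.01  -0.33 -19.49]
```

arm_command(
  targets="-6 -3 15 0 0 -7 0.6; -6 -3 30 0 0 -14 0.6; -6 -3 46 0 0 -19.5 0.6; -6 -3 46 0 0 -19.5 0.6; -6 -3 46 0 0 -19.5 0.6",
)

```text
time: 63.88
tool_pos: [0.4694, 0.1548, 0.1727]
tcp_rot: [0.008, -3.134, 0.003]
wrist_force: [0.0, 0.5, 0.2]
width: 0.603
```

```bash
python3 -c "
from h import *
st();go((.471,.159,.109),181)"
```

```text
t63.88 pos [0.4694 0.1548 0.1997] psi -179.7 z [-0.007 -0.002 -1.   ] F [0.  0.5 0.2] w0.603 q [ 0.27 -0.05  2.01  0.    1.19 -1.31]
shift [-2.3  4.4 90.7] turn [-0.11 -0.41 -0.71]
```

arm_command(
  targets="-1 4 30 0 0 -1 0.6; -1 4 60 0 0 -1 0.6; -1 4 82 0 0 -1 0.6; -1 4 89 0 0 -1 0.6; -1 4 89 0 0 -1 0.6; -1 4 89 0 0 -1 0.6",
)

```text
time: 64.38
tool_pos: [0.4735, 0.1595, 0.088]
tcp_rot: [-0.038, 3.141, 0.0]
wrist_force: [0.6, 0.1, 1.0]
width: 0.599
```

```bash
python3 -c "
from h import *
st();crop2((.47,.159,.13),'l1.png',30)"
```

```text
t64.38 pos [0.4735 0.1595 0.115 ] psi -178.6 z [ 0.  0. -1.] F [0.6 0.1 1. ] w0.599 q [ 0.28  0.04  2.09 -0.    1.01 -1.32]
```

View pics/l1.png

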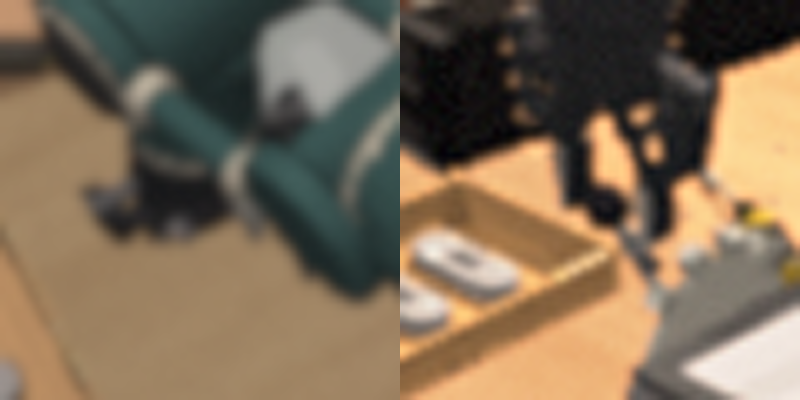

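arm_command(
  targets="0 0 6 0 0 0 0.6; 0 0 6 0 0 0 0.6; 0 0 6 0 0 0 0.1; 0 0 6 0 0 0 0.1; 0 0 6 0 0 0 0.1; 0 0 6 0 0 0 0.1; 0 0 6 0 0 0 0.1; 0 0 6 0 0 0 0.1",
  newtons=60,
)

```text
time: 65.15
tool_pos: [0.4733, 0.1594, 0.082]
tcp_rot: [-0.04, 3.141, -0.0]
wrist_force: [-1.9, -2.5, 4.9]
width: 0.275
```

arm_command(
  targets="-9 0 -4.3 0 0 0 0.1; -18 0 -7.8 0 0 0 0.1; -28 0 -10 0 0 0 0.1; -38 0 -11.7 0 0 0 0.1; -47 0 -12 0 0 0 0.1; -47 0 -12 0 0 0 0.1; -47 0 -12 0 0 0 0.1",
)

```text
time: 65.73
tool_pos: [0.5215, 0.1609, 0.0937]
tcp_rot: [-0.039, 3.139, 0.001]
wrist_force: [1.5, 0.3, 0.3]
width: 0.103
```

arm_command(
  targets="0 0 0 0 0 0 0.6; 0 0 0 0 0 0 0.6; 0 0 0 0 0 0 0.6; 0 0 -40 0 0 0 0.6; 0 0 -80 0 0 0 0.6; 0 0 -120 0 0 0 0.6; 0 30 -130 0 0 0 0.6; 0 60 -130 0 0 0 0.6; 0 90 -130 0 0 0 0.6; 0 90 -130 0 0 0 0.6",
)

```text
time: 66.57
tool_pos: [0.5176, 0.2551, 0.2243]
tcp_rot: [-0.044, 3.14, 0.005]
wrist_force: [0.3, -0.3, 0.2]
width: 0.595
```

```bash
python3 -c "
from h import *
st();print(knobside(.518))
im,d=shot('side');cv2.imwrite('pics/l2.png',cv2.resize(im[155:215,205:275],None,fx=9,fy=9,interpolation=2))"
```

```text
t66.57 pos [0.5176 0.2551 0.2513] psi -178.4 z [ 0.001  0.004 -1.   ] F [ 0.3 -0.3  0.2] w0.595 q [ 0.41  0.07  1.8   0.    1.28 -1.19]
[(array([221. , 177.2]), 24, array([0.5018, 0.16  , 0.1396]), 'ang from up(+x)', np.float64(-0.133))]
```

View pics/l2.png

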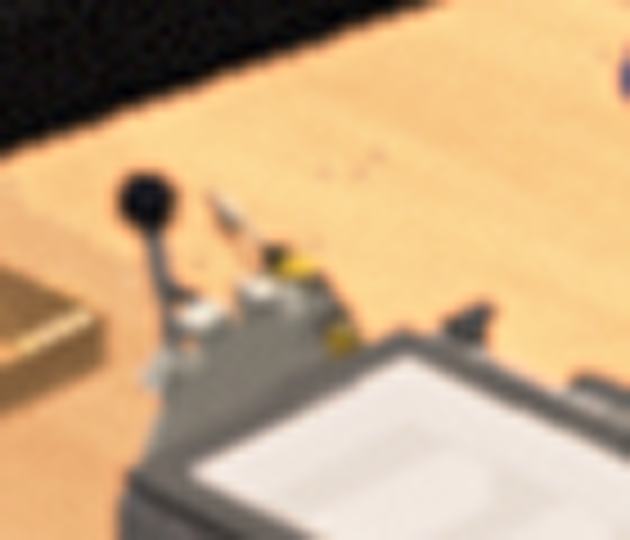

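```bash
python3 -c "
from h import *
st();go((.502,.159,.21),181);go((.502,.159,.121),181)"
```

```text
t66.67 pos [0.5173 0.2513 0.2503] psi -178.4 z [-0.    -0.001 -1.   ] F [-0.5 -0.3  0.1] w0.598 q [ 0.41  0.06  1.8  -0.    1.28 -1.19]
shift [ 17.8 -91.9  40.3] turn [-0.03 -0.01  0.58]
shift [ 17.8 -91.8 129.3] turn [-0.03 -0.01  0.58]
```

arm_command(
  targets="8 -35 0 0 0 0 0.6; 16 -70 10 0 0 0 0.6; 18 -92 40 0 0 0 0.6; 18 -92 75 0 0 0 0.6; 18 -92 110 0 0 0 0.6; 18 -92 129 0 0 0 0.6; 18 -92 129 0 0 0 0.6; 18 -92 129 0 0 0 0.6",
)

```text
time: 67.33
tool_pos: [0.5007, 0.1569, 0.0932]
tcp_rot: [0.038, -3.138, 0.002]
wrist_force: [-0.0, 0.0, 0.1]
width: 0.596
```

arm_command(
  targets="0 0 0 0 0 0 0.1; 0 0 0 0 0 0 0.1; 0 0 0 0 0 0 0.1; 0 0 0 0 0 0 0.1; 0 0 0 0 0 0 0.1; 0 0 0 0 0 0 0.1",
  newtons=60,
)

```text
time: 67.83
tool_pos: [0.5042, 0.1598, 0.0972]
tcp_rot: [-0.04, 3.137, 0.004]
wrist_force: [-1.4, 4.6, 6.5]
width: 0.267
```

```bash
python3 -c "
from h import *
st();crop2((.50,.159,.14),'l3.png',30)"
```

```text
t67.83 pos [0.5042 0.1598 0.1242] psi -178.5 z [ 0.005  0.003 -1.   ] F [-1.4  4.6  6.5] w0.267 q [ 0.26  0.08  2.03  0.    1.03 -1.34]
```

View pics/l3.png

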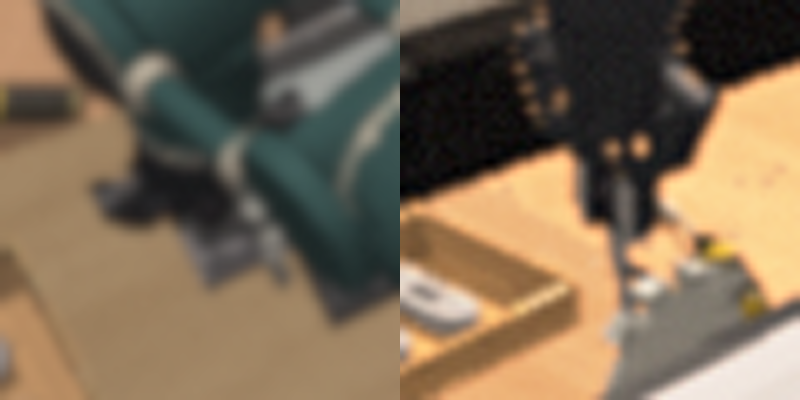

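arm_command(
  targets="-4 0 0 0 0 0 0.1; -8 0 0 0 0 0 0.1; -12 0 -1 0 0 0 0.1; -16 0 -1 0 0 0 0.1; -16 0 -1 0 0 0 0.1; -16 0 -1 0 0 0 0.1",
)

```text
time: 68.43
tool_pos: [0.5196, 0.1601, 0.0981]
tcp_rot: [-0.04, 3.138, 0.003]
wrist_force: [-2.4, 4.7, 8.7]
width: 0.265
```

arm_command(
  targets="0 0 0 0 0 0 0.6; 0 0 0 0 0 0 0.6; 0 0 0 0 0 0 0.6; 0 0 -40 0 0 0 0.6; 0 0 -80 0 0 0 0.6; 0 0 -120 0 0 0 0.6; 0 30 -130 0 0 0 0.6; 0 60 -130 0 0 0 0.6; 0 100 -130 0 0 0 0.6; 0 100 -130 0 0 0 0.6",
)

```text
time: 69.27
tool_pos: [0.5155, 0.2639, 0.226]
tcp_rot: [-0.045, 3.14, 0.006]
wrist_force: [0.3, -0.3, -0.5]
width: 0.601
```

```bash
python3 -c "
from h import *
st();print(knobside(.518))
im,d=shot('side');cv2.imwrite('pics/l4.png',cv2.resize(im[155:215,205:275],None,fx=9,fy=9,interpolation=2))"
```

```text
t69.27 pos [0.5155 0.2639 0.253 ] psi -178.4 z [ 0.001  0.004 -1.   ] F [ 0.3 -0.3 -0.5] w0.601 q [ 0.43  0.07  1.79  0.    1.28 -1.17]
[(array([224. , 175.3]), 23, array([0.5164, 0.16  , 0.1417]), 'ang from up(+x)', np.float64(0.02))]
```

View pics/l4.png

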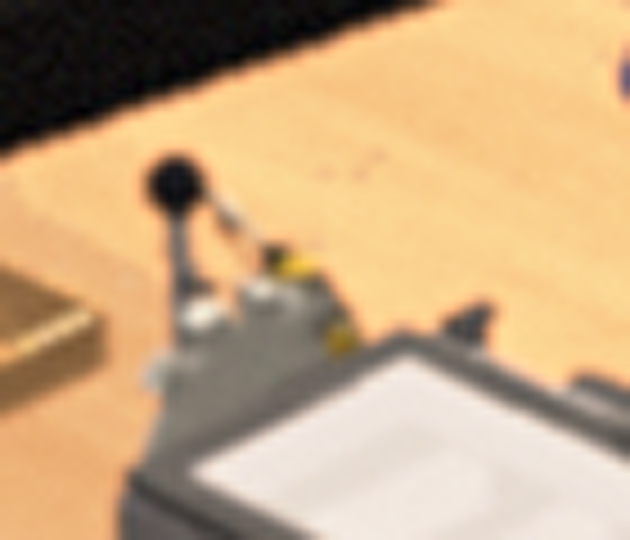

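arm_command(
  targets="0 40 -20 0 0 0 0.6; 0 80 -20 0 0 0 0.6; 0 120 -20 0 0 0 0.6; 20 160 -20 0 0 0 0.6; 40 200 -20 0 0 0 0.6; 60 240 -20 0 0 0 0.6; 80 280 -20 0 0 0 0.6; 100 310 -20 0 0 0 0.6; 100 310 -20 0 0 0 0.6",
)

```text
time: 70.12
tool_pos: [0.4044, 0.5695, 0.2443]
tcp_rot: [0.045, -3.139, -0.002]
wrist_force: [0.5, 0.2, 0.2]
width: 0.601
```

```bash
python3 - <<'E'
from h import *
st()
for n in('top','side'): shot(n,n+'9.png')
t=cv2.imread('pics/top9.png');s=cv2.imread('pics/side9.png')
def blob(im,u,v,r=8,th=80):
    g=im.max(-1)[v-r:v+r+1,u-r:u+r+1].astype(float)
    w=np.clip(120-g,0,None);w[w<40]=0
    yy,xx=np.mgrid[v-r:v+r+1,u-r:u+r+1];return (w*xx).sum()/w.sum(),(w*yy).sum()/w.sum()
p=proj('top',(.5175,.16,.145));print('pred top',p)
a=blob(t,*map(round,p),r=5);b=blob(s,224,175,r=5);print(a,b,tri(a,b))
a0=blob(cv2.imread('pics/top0.png'),240,204,r=4);b0=blob(cv2.imread('pics/side0.png'),234,173,r=5);print(a0,b0,tri(a0,b0))
for x in(.51,.5175,.525):print(x,proj('side',(x,.16,.145)),proj('side',(x,.16,.105)))
cv2.imwrite('pics/t9.png',cv2.resize(t[185:245,215:285],None,fx=9,fy=9,interpolation=2))
cv2.imwrite('pics/s9b.png',cv2.resize(t[110:300,150:400],None,fx=3.2,fy=3,interpolation=2))
E
```

```text
t70.12 pos [0.4044 0.5695 0.2713] psi -178.4 z [-0.003  0.001 -1.   ] F [0.5 0.2 0.2] w0.601 q [ 0.92  0.29  1.5   0.    1.35 -0.68]
pred top (np.float64(244.74486843635577), np.float64(212.87374220025595))
(np.float64(246.95518518518517), np.float64(215.07333333333332)) (np.float64(224.02518756698822), np.float64(175.2658092175777)) (array([0.508 , 0.1547, 0.1455]), np.float64(0.0054378513323917535))
(np.float64(240.10376492194675), np.float64(204.57943067033978)) (np.float64(233.91402116402116), np.float64(173.7202380952381)) (array([0.5622, 0.1597, 0.1311]), np.float64(0.0027219741490537032))
0.51 (np.float64(222.66997208691203), np.float64(175.01481582065742)) (np.float64(222.90142275190345), np.float64(185.1593037860341))
0.5175 (np.float64(224.25611541612983), np.float64(174.32776034098455)) (np.float64(224.46448412913134), np.float64(184.4462653793007))
0.525 (np.float64(225.83101720019832), np.float64(173.6455864275495)) (np.float64(226.016625428338), np.float64(183.73821655028368))
```

View pics/t9.png

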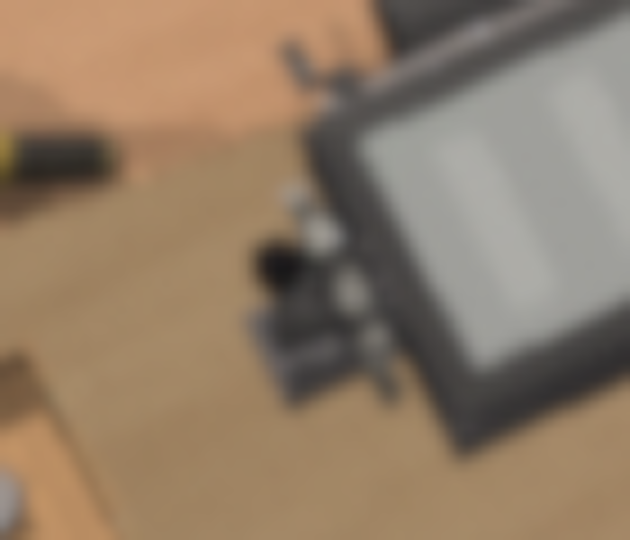

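View pics/s9b.png

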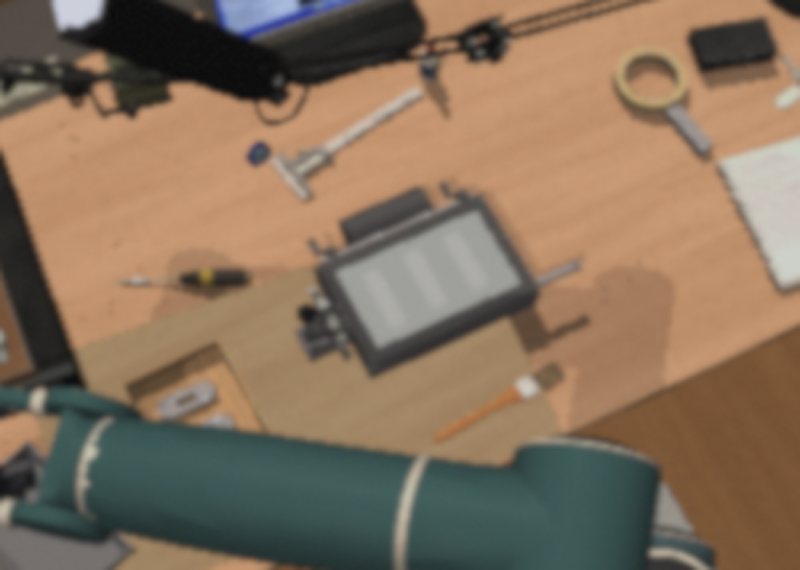

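```bash
python3 - <<'E'
from h import *
def blob(im,u,v,r,th):
    g=cv2.GaussianBlur(im.max(-1),(3,3),0)[v-r:v+r+1,u-r:u+r+1].astype(float)
    w=np.clip(th-g,0,None);yy,xx=np.mgrid[v-r:v+r+1,u-r:u+r+1];return (w*xx).sum()/w.sum(),(w*yy).sum()/w.sum()
t0=cv2.imread('pics/top0.png');t9=cv2.imread('pics/top9.png')
for th in(60,75,90):
    a=blob(t0,240,204,3,th);b=blob(t9,246,213,3,th)
    p=plane('top',*a,.1328);q=plane('top',*b,.145);print(th,a,b,p,q,(p-q)[0])
s0=cv2.imread('pics/side0.png');s9=cv2.imread('pics/side9.png')
for th in(60,90,120):
    a=blob(s0,234,173,4,th);b=blob(s9,224,175,4,th);print(a,b)
    for y in(.16,):
        for c in(a,b):
            o,d=ray('side',*c);k=(y-o[1])/d[1];print(o+k*d)
print(t9.max(-1)[208:220,240:253])
E
```

```text
60 (np.float64(240.1904761904762), np.float64(204.47619047619048)) (np.float64(246.40540540540542), np.float64(214.5752895752896)) [0.5606 0.1602 0.1328] [0.5085 0.1572 0.145 ] 0.0521036881487561
75 (np.float64(240.15942028985506), np.float64(204.5024154589372)) (np.float64(246.5130890052356), np.float64(214.5584642233857)) [0.5605 0.1603 0.1328] [0.5084 0.1568 0.145 ] 0.05217532418872939
90 (np.float64(240.1814058956916), np.float64(204.54195011337868)) (np.float64(246.50104384133613), np.float64(214.43319415448852)) [0.5604 0.1603 0.1328] [0.5088 0.1566 0.145 ] 0.05150968747260021
(np.float64(233.9004524886878), np.float64(173.73755656108597)) (np.float64(224.02120141342755), np.float64(175.30388692579504))
[0.5642 0.16   0.1308]
[0.5163 0.16   0.1416]
(np.float64(233.87962962962962), np.float64(173.66820987654322)) (np.float64(224.04701397712833), np.float64(175.3659466327827))
[0.5641 0.16   0.1311]
[0.5164 0.16   0.1413]
(np.float64(233.87216828478964), np.float64(173.73058252427185)) (np.float64(224.05718085106383), np.float64(175.3530585106383))
[0.564  0.16   0.1308]
[0.5165 0.16   0.1414]
[[159 160 160 160 161 160 152 133 115 114 113  92  67]
 [160 161 162 162 162 159 154 138 122 129 134 117  86]
 [161 162 162 159 154 147 144 137 129 140 151 140 111]
 [163 162 157 145 129 114 113 117 118 134 150 144 119]
 [163 160 146 119  91  72  71  79  89 110 128 121  99]
 [164 158 138  97  58  41  39  44  55  77  91  88  79]
 [164 158 136  92  48  31  27  30  41  54  63  70  77]
 [164 159 140 100  57  34  27  33  46  55  58  68  88]
 [163 160 148 118  80  48  36  42  54  61  60  72  99]
 [163 161 155 137 106  72  53  55  63  64  61  73 101]
 [163 162 156 143 119  87  65  65  69  68  64  71  94]
 [163 158 146 130 109  83  66  66  69  68  64  65  77]]
```

```bash
python3 - <<'E'
from h import *
a=cv2.imread('pics/side0.png')[225:255,262:300].astype(int);b=cv2.imread('pics/side9.png')[225:255,262:300].astype(int)
print('pin region mean diff',abs(a-b).mean())
st();print(bot.finish_job())
E
```

```text
pin region mean diff 3.9461988304093567
t70.22 pos [0.407  0.5661 0.2713] psi -178.4 z [-0.001 -0.002 -1.   ] F [ 0.2 -0.8 -0.2] w0.599 q [ 0.91  0.29  1.5  -0.    1.36 -0.69]
the job is handed in; nothing more can be done
None
```

The job is done and handed in at 70.2 s, in the order asked. The lever went to the stop notch and the guard was swung open onto its stop. All three straps went into the wooden tray, and three bars are flat on the bed. The fourth bar is still on the desk. The guard was then swung shut and the lever set to the middle notch.

**Last checks**
- **Lever:** the side camera shows the knob 47.7 mm back from where it started; the middle notch should be 47.9 mm. The top camera read about 52 mm, but a dark bracket below the knob spoils that reading.
- **Guard:** it met firm contact at about 11 N when shut, and the pin area looks the same as in the starting picture.
- **Bars:** all three were flat and apart in a single layer before the guard was closed.
- **Straps:** all three were seen in the tray after placing. The last picture shows only part of the tray because the arm was in the way.
- **Bystanders:** I did not touch the screwdriver or the tape roll.

**What went wrong or disagreed**
- **Tool height:** the reported tool height was about 27 mm lower than the real fingertips. I found this by touching the desk and corrected for it from then on.
- **Lever grips:** the first throw to stop fell about 10 mm short, so I gripped the knob again and moved the lever until it stopped against resistance. On the last throw the grip slipped off the knob, so I gripped again and finished.
- **Fourth bar:** it was knocked about 3 cm aside early on while the robot was not near it, so I left that one on the desk.

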